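# Nest, press and set aside a laminated bowl blank

## Task

Make up the blank for a mosaic bowl: nest every teal bowl shell that is on the table upright, one inside the other, in the handled mould standing on the bed of the lever press; then pull the press's red-handled lever down until its black ball bears firmly on the stack, keep it pressed for about two seconds, and ease it slowly back up to rest without letting it fly. Finally lift the mould by its handle, stack and all, off the press and stand it upright in the middle of the yellow curing board, released, keeping mould and stack upright and leaving the tin, jar and spatula where they are.

Things in the scene. Friction and masses are not known exactly. Their poses are not given: they have to be found in the camera images.
- press: green bench lever press, fixed: base plate 130 (x) x 230 (y) x 30 mm. Origin on the table under the centre of its bed, z up; the bed (black rubber square, 112 mm, top 30 mm above the origin) is where the mould stands. Its +y points from the bed to the two hinge cheeks (155 mm high, y 90 to 146 mm, x within 35 mm), its -x roughly to the robot.
- press_lever (a joint): sprung lever, rad: 0 = at rest (arm 97 degrees above level, leaning 7 degrees past upright, away from the bed), grows as the handle is pulled over the bed and down (level, along the press's -y, at 1.69; stop 1.75). Spring 0.8 N m/rad, 0.5 N m at rest, drives it back. The ball meets 4, 3, 2 stacked shells at about 1.36, 1.50, 1.64. It must not fly back (1.6 rad/s while above 0.25).
- lever_hinge (a point): point on the lever's hinge axis, 130 mm above the table, 118 mm to the press's +y of the bed centre, level with lever_grip along the press's x. The hinge axis is the press's x axis.
- lever_grip (a point): middle of the lever's red handle, a round bar of 20 mm diameter and 100 mm length lying along the press's x, reaching from the arm towards the press's -x; 200 mm from lever_hinge. At rest it stands 328 mm above the table; the free bar reaches 45 mm either side of this point. The steel arm (26 mm wide) is 65 mm to +x of it.
- ball: black presser ball of 90 mm diameter on the lever arm, 120 mm from the hinge axis; origin at its centre. It comes down on the mouth of the top shell.
- mould: aluminium pot, loose (about 0.25 kg), outer diameter 78 mm, height 40 mm, with a hollow of 58 mm diameter at the mouth; origin at the centre of its underside, z up. A wooden handle bar stands off its own -x side. The first shell hangs in it with its lip on the mould's rim, its underside 14 mm above the mould's underside.
- mould_rim (a point): centre of the mould's mouth, 40 mm above its underside.
- mould_grip (a point): grip point of the mould's handle: a flat wooden bar 12 mm thick (along the mould's x), 78 mm long (along its y), 26 mm tall (45 to 71 mm above the mould's underside), 95 mm from the mould's axis to its -x. This point is 62 mm above the mould's underside. Two struts join its ends (27 to 35 mm either side of the middle) to the pot.
- bowl1: teal bowl shell, loose, about 30 g, some of the four may be absent; origin at the centre of its underside, z up. Height 42 mm; upright lip band 66 mm outer and 57 mm inner diameter over the top 16 mm; below it the body tapers to 37 mm at the foot. All shells are alike and nest with 16 mm pitch, each lip standing on the lip below. Take it from above across the lip.
- bowl2: teal bowl shell, loose, about 30 g, some of the four may be absent; origin at the centre of its underside, z up. Height 42 mm; upright lip band 66 mm outer and 57 mm inner diameter over the top 16 mm; below it the body tapers to 37 mm at the foot. All shells are alike and nest with 16 mm pitch, each lip standing on the lip below. Take it from above across the lip.
- bowl3: teal bowl shell, loose, about 30 g, some of the four may be absent; origin at the centre of its underside, z up. Height 42 mm; upright lip band 66 mm outer and 57 mm inner diameter over the top 16 mm; below it the body tapers to 37 mm at the foot. All shells are alike and nest with 16 mm pitch, each lip standing on the lip below. Take it from above across the lip.
- bowl4: teal bowl shell, loose, about 30 g, some of the four may be absent; origin at the centre of its underside, z up. Height 42 mm; upright lip band 66 mm outer and 57 mm inner diameter over the top 16 mm; below it the body tapers to 37 mm at the foot. All shells are alike and nest with 16 mm pitch, each lip standing on the lip below. Take it from above across the lip.
- curing_board: yellow square board, fixed, 170 x 170 x 12 mm; origin at the centre of its underside on the table.
- tin: red tin, 60 mm diameter, 60 mm high, loose bystander standing among the shells; origin at the centre of its underside.
- spatula: spatula lying on the table, bystander.
- jar: amber glass jar, 64 mm diameter, 90 mm high, loose bystander; origin at the centre of its underside.

How it is judged:
On the way, in this order (a step that is already met when the one before it is completed fails the run):
1. every shell present is nested upright in the mould on the press bed (horizontal distance between each of bowl1, bowl2, bowl3, bowl4 and mould below 0.012 m and z of bowl1 in the frame of mould between 0.008 and 0.067 m and angle between each of bowl1, bowl2, bowl3, bowl4's own z axis and vertical below 0.15 rad and z of bowl2 in the frame of mould between 0.008 and 0.067 m and z of bowl3 in the frame of mould between 0.008 and 0.067 m and z of bowl4 in the frame of mould between 0.008 and 0.067 m and horizontal distance between mould and press below 0.04 m and z of mould in the frame of press below 0.036 m), for 0.3 s.
2. the lever's ball is pressed on the stack with more than 5 N for 0.8 s, shells nested (all of step 1 and (contact force between ball and bowl1 above 5 N or contact force between ball and bowl2 above 5 N or contact force between ball and bowl3 above 5 N or contact force between ball and bowl4 above 5 N)), for 0.8 s.
3. the lever is back at rest (value of joint press_lever below 0.1 rad), for 0.3 s.
At the end, for the whole second after the job is handed in: The mould stands upright (within 0.08 rad) and still, wholly on the curing board (axes within 42 mm), with every present shell nested upright in it (within 12 mm of its axis), the lever at rest (below 0.1 rad), the robot touching nothing (horizontal distance between mould and curing_board below 0.042 m and z of mould in the frame of curing_board between 0.008 and 0.018 m and angle between mould's own z axis and vertical below 0.08 rad and linear speed of mould below 0.02 m/s and value of joint press_lever below 0.1 rad and horizontal distance between each of bowl1, bowl2, bowl3, bowl4 and mould below 0.012 m and z of bowl1 in the frame of mould between 0.008 and 0.067 m and angle between each of bowl1, bowl2, bowl3, bowl4's own z axis and vertical below 0.15 rad and z of bowl2 in the frame of mould between 0.008 and 0.067 m and z of bowl3 in the frame of mould between 0.008 and 0.067 m and z of bowl4 in the frame of mould between 0.008 and 0.067 m).
It fails at once if the lever flies back: faster than 1.6 rad/s towards rest while more than 0.25 rad from it (velocity of joint press_lever below -1.6 rad/s and value of joint press_lever above 0.25 rad).
It fails at once if the mould is tipped by more than 0.6 rad (angle between mould's own z axis and vertical above 0.6 rad).
It fails at once if the tin, jar or spatula is moved more than 50 mm (distance of any of tin, spatula, jar from where it was at the start of the episode above 0.05 m).
Of bowl1, bowl2, bowl3, bowl4 only 2 to 4 are there at a start; the rules pass over those that are not, and their reading is None.
At some moment in a run one of bowl1, bowl2, bowl3, bowl4 may be knocked a few centimetres aside while the robot is not near it.
It also fails if it takes over 210 s, if anything falls off the work surface, if the arm or the gripper's body presses on something with over 40 N, if the wrist force passes 120 N, or if a joint passes its speed limit or range.

## Robot

A 6-joint arm with a two-finger parallel gripper is mounted at the origin on the work surface. World frame = base frame: x ahead of the robot, y to its left, z up, the work surface at z = 0. Lengths are in m, angles in rad, forces in N, time in s.
With the tool pointing down it reaches from about 0.225 to 0.725 m from the base axis. Payload 3.1 kg.
Tool frame: the origin (TCP) lies at the very end of the fingers, on their centre line; the grasp point (between the pads) lies 19 mm behind it (ctrl.tcp_to_grasp is the distance from the TCP to the grasp point, in m); y points along the fingers, z is the direction in which the jaws open and shut, and the axes are right-handed (so a half turn about y gives the same grasp; the last joint's range is limited). The gripper opens to 85 mm and grips with 20 to 120 N. Pads are 22 mm wide; open, the fingers measure 114 mm over their backs; the gripper's body (76 mm by 85 mm) begins 54 mm behind the grasp point. The pads swing forward as they close: fully open they stand 13 mm farther back than shut.
Start: joints at [-1.276, 0.048, 0.099, 1.622, 0, 1.443], TCP at [0.215, -0.479, 0.231] pointing down, gripper open.
Joint ranges: [-2.91, 2.91], [-0.99, 1.94], [-1.21, 1.42], [-2.12, 2.29], [-1.49, 1.47], [-3.14, 3.14]. Speed limits (rad/s): [2.79, 2.79, 3.14, 3.14, 3.14, 3.14].

## Interface

Orientations are given as [roll, pitch, yaw] about the fixed x, y, z axes, in that order (R = Rz(yaw) Ry(pitch) Rx(roll)).
In Python, from workcell import ctrl gives the robot as it stands.
- The arm moves only by the tool move_arm, never from a script. Its argument "deltas" is a list of rows, each a list of 3 entries, a list of its own where there are three numbers: the shift along the tool's x, y, z in cm, then the turn, a rotation vector about the tool's x, y, z in rad, then the closure, from -1 (fully open) to 1 (shut). In form: [[[dx, dy, dz], [ax, ay, az], grip], ...]. A call has 1 to 8 rows; each row shifts and turns the pose as measured when the row begins, along the tool's axes as they then stand; what a row does not reach is not made up. A row lasts 1/10 s, in which the tool goes at most 50 mm and 8.59 degrees, less where a joint would pass 70% of its speed; a pose out of reach is approached as far as the arm can. A call with a gripper value outside its range is refused whole. The fingers move at their own pace and stop on an object; "newtons" is the grip in N (left out, the last holds). Time passes only in rows, so rows that do not move let the fingers close. It gives the time, the measured TCP pose, the force and the opening at its end, in the units of the state.
- ctrl.get_state(): the state, without advancing time (a new reading comes with each control period).
- ctrl.get_image(name): name is "scene" or "top" or "wrist"; returns (picture, depth): 420x560x3 uint8, red, green, blue; 420x560 float32, m along the optical axis (not along the pixel's ray), 0 where there is no reading.
- ctrl.camera_params(name): a dict with "mtx" (3x3 intrinsics, pixels), "k1" (the pictures are not rectified: a ray, as slopes to the right and down, at radius r is drawn at 1 + k1 r^2 times it, then the intrinsics apply), "world_from_camera" (4x4, takes a point from camera to world coordinates). Camera axes: x right, y down, z forward; pixel columns grow to the right and rows downward; lengths in m; the calibration is good to about 2 mm. A picture is of the moment at which its call begins: read the wrist's pose just before it. camera_params takes no time and is no camera call; for the wrist camera it gives the pose at the moment of the call.
- ctrl.close_job(): hands the job in, once; it reports no verdict.
The state is a dict: "t": time; "q": joint angles; "joint_vel": joint speeds; "effort": joint torques, N m; "eef_pos": TCP position; "eef_rot": TCP orientation; "ft_force": force on the tool from outside, world axes, zero at the start; "moment": the same for the moment, N m; "opening": finger opening in m.
Only numpy, scipy, OpenCV 4.12 (cv2) and the standard library are available. Lean on these libraries where they do the work, as an engineer would, in place of code of your own. Each camera call takes 0.05 s, during which the arm holds its last target.

## Working session

There is one attempt and no reset: what is moved stays moved. The work goes in short steps, Python scripts to look and compute and a tool call to move; the robot and the scene stay as the last step left them, time stands still between calls to the robot, and variables do not carry over. Pictures are saved under pics/ and viewed, and the job is handed in when it is done.

Besides the shell and the picture viewer there is one more tool, called after ">>>" as name(argument=value, ...) on one line, values as JSON. move_arm: Moves the arm, as the interface text tells. Its arguments: {"type":"object","properties":{"deltas":{"type":"array"},"newtons":{"type":"number"}},"required":["deltas"]}

```bash
ls; mkdir -p pics; python3 - <<'E'
from workcell import ctrl
import cv2
print(ctrl.get_state())
for n in ["scene","top"]:
    p,d=ctrl.get_image(n); cv2.imwrite(f"pics/{n}0.png",p[:,:,::-1]); c=ctrl.camera_params(n); print(n,c)
    import numpy as np; np.save(f"/tmp/{n}_d.npy",d); np.save(f"/tmp/{n}_p.npy",p)
E
```

```text
pics
{'t': 0.0, 'q': array([-1.27578333e+00,  4.87195064e-02,  9.75799924e-02,  1.62200704e+00,
       -8.65932858e-06,  1.44297536e+00]), 'joint_vel': array([ 0.00038479,  0.00104124,  0.00029672,  0.00108879, -0.00116321,
        0.00094878]), 'effort': array([ 3.13310165e-04, -3.38782990e+01,  3.20014822e+01,  2.05266348e-02,
       -7.38946824e-05,  5.47604788e-07]), 'eef_pos': array([ 0.21522614, -0.47817595,  0.23012448]), 'eef_rot': array([-1.57312849e+00,  2.91002218e-04, -2.71875902e+00]), 'ft_force': array([ 0.76321336,  0.72301818, -0.12477089]), 'moment': array([-0.02017396,  0.00151426,  0.03771039]), 'opening': 0.08491540874161842}
scene {'mtx': array([[447.39225017,   0.        , 278.9255627 ],
       [  0.        , 447.39225017, 206.5703078 ],
       [  0.        ,   0.        ,   1.        ]]), 'k1': -0.1282043562240415, 'world_from_camera': array([[-0.48785385,  0.70457571, -0.51533649,  1.07881156],
       [ 0.87290086,  0.39817699, -0.28195598,  0.2408938 ],
       [ 0.00653579, -0.58739097, -0.80927692,  1.07292521],
       [ 0.        ,  0.        ,  0.        ,  1.        ]])}
top {'mtx': array([[503.23855755,   0.        , 279.11151332],
       [  0.        , 503.23855755, 209.49776603],
       [  0.        ,   0.        ,   1.        ]]), 'k1': 0.016539627218961406, 'world_from_camera': array([[ 0.01597594, -0.98819297,  0.15237921,  0.3376663 ],
       [-0.99984421, -0.01464505,  0.00985251, -0.04917366],
       [-0.00750458, -0.15251287, -0.98827299,  1.5326961 ],
       [ 0.        ,  0.        ,  0.        ,  1.        ]])}
```

View pics/scene0.png

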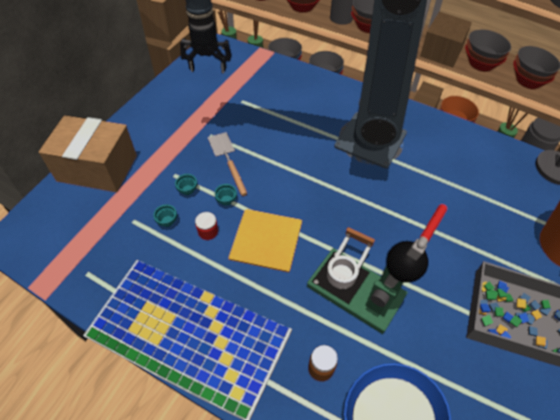

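View pics/top0.png

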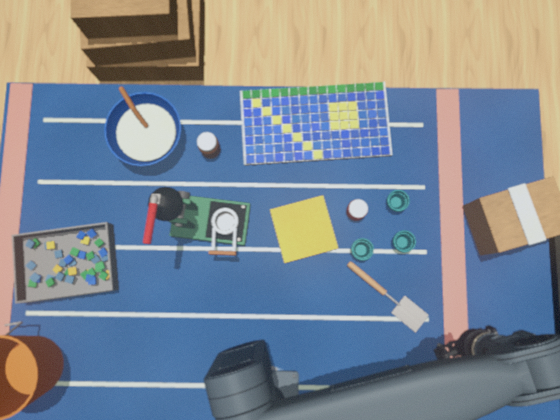

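The scene shows three teal shells: scene pixels (187,184), (226,195), (166,215); top pixels (398,201), (403,242), (362,249). The tin sits among them at top (358,209). The press, mould and board are at about (210,220), (225,222) and (304,229) in top.

```bash
cat > h.py <<'E'
from workcell import ctrl
import numpy as np, cv2
from scipy.spatial.transform import Rotation as R
def cloud(name,p=None,d=None,c=None):
    if c is None: c=ctrl.camera_params(name)
    if p is None: p,d=ctrl.get_image(name)
    K=c["mtx"];H,W=d.shape
    u,v=np.meshgrid(np.arange(W),np.arange(H))
    pts=cv2.undistortPoints(np.stack([u,v],-1).reshape(-1,1,2).astype(np.float64),K,np.array([c["k1"],0,0,0,0.])).reshape(H,W,2)
    P=np.concatenate([pts*d[...,None],d[...,None]],-1)
    T=c["world_from_camera"]
    return p,d,P@T[:3,:3].T+T[:3,3]
def proj(c,X):
    T=np.linalg.inv(c["world_from_camera"]); X=np.atleast_2d(X).astype(float)
    q,_=cv2.projectPoints(X,cv2.Rodrigues(T[:3,:3])[0],T[:3,3],c["mtx"],np.array([c["k1"],0,0,0,0.]))
    return q.reshape(-1,2)
def circ(xy):
    A=np.c_[2*xy,np.ones(len(xy))]; s=np.linalg.lstsq(A,(xy**2).sum(1),rcond=None)[0]
    return s[:2],np.sqrt(s[2]+s[0]**2+s[1]**2)
def teal(p):
    h=cv2.cvtColor(p,cv2.COLOR_RGB2HSV); return (h[...,0]>76)&(h[...,0]<100)&(h[...,1]>90)&(h[...,2]>40)
def st():
    s=ctrl.get_state(); print(round(s["t"],2),"pos",s["eef_pos"].round(4),"rot",s["eef_rot"].round(3),"F",s["ft_force"].round(1),"open",round(s["opening"],4)); return s
def tool(): 
    s=ctrl.get_state(); return s["eef_pos"],R.from_euler("xyz",s["eef_rot"])
E
python3 - <<'E'
from h import *
for n in ["top","scene"]:
    p=np.load(f"/tmp/{n}_p.npy");d=np.load(f"/tmp/{n}_d.npy")
    p,d,P=cloud(n,p,d)
    np.save(f"/tmp/{n}_P.npy",P)
    m=teal(p)&(d>0)
    k,l,s,cc=cv2.connectedComponentsWithStats(m.astype(np.uint8))
    for i in range(1,k):
        if s[i,4]>60:
            q=P[l==i]; t=q[q[:,2]>np.percentile(q[:,2],97)-0.005]
            c,r=circ(t[:,:2]); print(n,s[i],"z",q[:,2].min().round(3),q[:,2].max().round(3),"c",c.round(4),r.round(4),"mid",((q[:,:2].min(0)+q[:,:2].max(0))/2).round(4),len(t))
    h=cv2.cvtColor(p,cv2.COLOR_RGB2HSV)
    y=(h[...,0]>18)&(h[...,0]<32)&(h[...,1]>150)&(h[...,2]>120)&(d>0)&(abs(P[...,2]-.012)<.012)
    k,l,s,cc=cv2.connectedComponentsWithStats(y.astype(np.uint8)); i=1+s[1:,4].argmax(); q=P[l==i]; print("board",q.mean(0),cv2.minAreaRect(q[:,:2].astype(np.float32)))
    # tall things
    print("table z", np.median(P[...,2][d>0]))
for n in ["top","scene"]:
    p=np.load(f"/tmp/{n}_p.npy")
    a,b=((130,170),(260,280)) if n=="top" else ((290,170),(460,350))
    cr=p[a[1]:b[1],a[0]:b[0]]; cv2.imwrite(f"pics/{n}_z.png",cv2.resize(cr,None,fx=5 if n=="top" else 3.5,fy=5 if n=="top" else 3.5,interpolation=cv2.INTER_CUBIC)[:,:,::-1][:600,:800])
E
```

```text
top [387 190  23  22 392] z -0.005 0.05 c [ 0.6015 -0.3907] 0.0303 mid [ 0.6013 -0.3944] 58
top [393 230  23  22 393] z -0.006 0.051 c [ 0.4792 -0.4067] 0.0302 mid [ 0.4808 -0.4075] 72
top [351 238  23  23 397] z -0.009 0.048 c [ 0.4538 -0.2823] 0.0305 mid [ 0.4537 -0.2832] 74Traceback (most recent call last):
  File "<stdin>", line 14, in <module>
ValueError: attempt to get argmax of an empty sequence
```

```bash
python3 - <<'E'
from h import *
for n,bp in [("top",(229,304)),("scene",(240,266))]:
    p=np.load(f"/tmp/{n}_p.npy");d=np.load(f"/tmp/{n}_d.npy")
    p,d,P=cloud(n,p,d)
    np.save(f"/tmp/{n}_P.npy",P)
    if n=="scene":
      m=teal(p)&(d>0)
      k,l,s,cc=cv2.connectedComponentsWithStats(m.astype(np.uint8))
      for i in range(1,k):
        if s[i,4]>60:
            q=P[l==i]; t=q[q[:,2]>np.percentile(q[:,2],97)-0.005]
            c,r=circ(t[:,:2]); print(n,s[i],"z",q[:,2].min().round(3),q[:,2].max().round(3),"c",c.round(4),r.round(4),"mid",((q[:,:2].min(0)+q[:,:2].max(0))/2).round(4),len(t))
    h=cv2.cvtColor(p,cv2.COLOR_RGB2HSV); print(h[bp],P[bp])
    y=(abs(h[...,0].astype(int)-h[bp][0])<5)&(h[...,1]>110)&(h[...,2]>90)&(d>0)
    k,l,s,cc=cv2.connectedComponentsWithStats(y.astype(np.uint8)); i=l[bp]; q=P[l==i]; print("board",q.mean(0),cv2.minAreaRect(q[:,:2].astype(np.float32)))
    a,b=((130,170),(260,280)) if n=="top" else ((290,170),(460,350))
    f=5 if n=="top" else 3.3
    cr=p[a[1]:b[1],a[0]:b[0]]; cv2.imwrite(f"pics/{n}_z.png",cv2.resize(cr,None,fx=f,fy=f,interpolation=cv2.INTER_CUBIC)[:,:,::-1][:600,:800])
E
```

```text
[ 27 119 216] [ 0.51292555 -0.11044444  0.01536441]
board [ 0.51410896 -0.1090098   0.01145704] ((0.5150318145751953, -0.10931248962879181), (0.16653606295585632, 0.16427171230316162), 16.3160400390625)
scene [175 174  22  21 352] z 0.001 0.048 c [ 0.4806 -0.4044] 0.0306 mid [ 0.4802 -0.4042] 88
scene [215 184  22  21 366] z -0.004 0.049 c [ 0.4552 -0.2798] 0.0299 mid [ 0.4488 -0.2904] 91
scene [154 204  23  23 398] z 0.001 0.047 c [ 0.6033 -0.3885] 0.0303 mid [ 0.6038 -0.388 ] 101
scene [376 285  31  48  72] z 0.001 0.113 c [0.5228 0.2696] 0.0048 mid [0.5505 0.2803] 4
[ 21 172 209] [ 0.52141693 -0.10385078  0.01242596]
board [ 0.52048273 -0.10466978  0.0126005 ] ((0.5172445178031921, -0.10720741748809814), (0.17301329970359802, 0.17097705602645874), 15.009119987487793)
```

View pics/top_z.png

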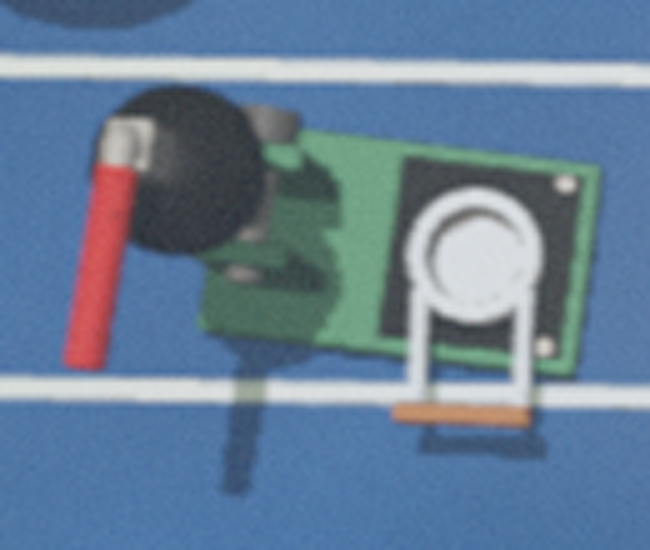

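View pics/scene_z.png

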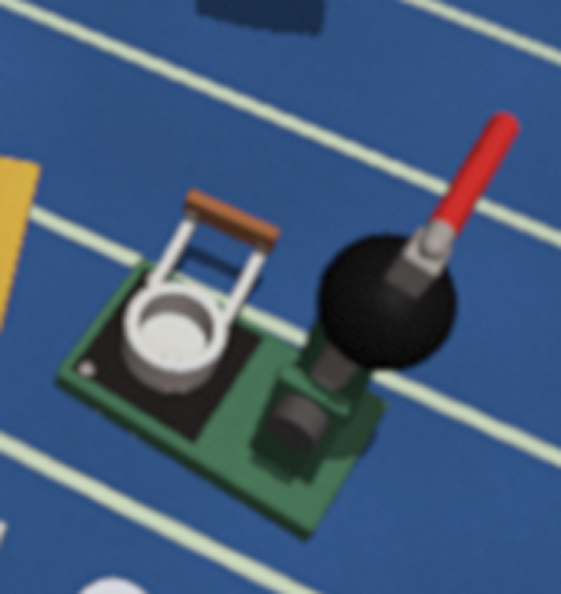

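```bash
python3 - <<'E'
from h import *
for n in ["top","scene"]:
    p=np.load(f"/tmp/{n}_p.npy");P=np.load(f"/tmp/{n}_P.npy");d=np.load(f"/tmp/{n}_d.npy")
    h=cv2.cvtColor(p,cv2.COLOR_RGB2HSV).astype(int); H,S,V=h[...,0],h[...,1],h[...,2]
    box=np.zeros(d.shape,bool)
    if n=="top": box[170:275,140:260]=1
    else: box[170:345,290:460]=1
    box&=d>0
    def pca(name,m,lo=0):
        q=P[m]; r=cv2.minAreaRect(q[:,:2].astype(np.float32)); u=np.linalg.svd(q-q.mean(0),full_matrices=False)[2][0]
        t=(q-q.mean(0))@u
        print(n,name,len(q),"mean",q.mean(0).round(4),"rect",np.round(r[0],4),np.round(r[1],4),round(r[2],1),"dir",u.round(3),"ext",t.min().round(3),t.max().round(3),"z",np.percentile(q[:,2],[2,50,98]).round(3))
    red=box&((H<5)|(H>172))&(S>140)&(V>90); pca("red",red)
    br=box&(H>=5)&(H<18)&(S>100)&(V>80)&(P[...,2]>.04); pca("woodhandle",br)
    rim=box&(S<70)&(V>140)&(P[...,2]>.062)&(P[...,2]<.08); 
    q=P[rim]; c=np.median(q[:,:2],0)
    for _ in range(10):
        w=np.linalg.norm(q[:,:2]-c,axis=1); g=q[(w<.041)&(w>.026)]; c,r=circ(g[:,:2])
    print(n,"rim",len(g),c.round(4),r.round(4),g[:,2].mean().round(4))
    gr=box&(H>50)&(H<85)&(S>60)&(abs(P[...,2]-.025)<.012); q=P[gr]; pca("green",gr)
    bl=box&(S<90)&(V<70)&(abs(P[...,2]-.03)<.01); pca("bed",bl)
E
```

```text
top red 255 mean [0.4863 0.2729 0.3358] rect [0.4852 0.2733] [0.0157 0.094 ] 84.2 dir [-0.993  0.115  0.005] ext -0.046 0.048 z [0.329 0.336 0.342]
top woodhandle 54 mean [0.4322 0.1244 0.1004] rect [0.4324 0.1254] [0.0687 0.0064] 87.8 dir [ 0.007  1.    -0.007] ext -0.033 0.035 z [0.094 0.1   0.106]
top rim 111 [0.5057 0.124 ] 0.0346 0.0698
top green 1232 mean [0.5324 0.1891 0.0293] rect [0.5371 0.1744] [0.2277 0.1286] 84.0 dir [-0.121  0.993  0.002] ext -0.137 0.108 z [0.022 0.029 0.036]<stdin>:10: RuntimeWarning: Mean of empty slice.
  ret = um.true_divide(
Traceback (most recent call last):
IndexError: index 0 is out of bounds for axis 0 with size 0
```

```bash
cat >> h.py <<'E'
def plan(target,eul=None,pos=None,rot=None):
    """print the total shift in tool axes (cm) and turn (rotvec in tool axes)"""
    p,r=tool() if pos is None else (pos,rot)
    d=r.inv().apply(np.array(target)-p)*100
    w=np.zeros(3)
    if eul is not None: w=(r.inv()*R.from_euler("xyz",eul)).as_rotvec()
    print("shift cm",d.round(2),"turn",w.round(3)); return d,w
E
python3 - <<'E'
from h import *
st()
P=np.load("/tmp/top_P.npy")
for nm,(u,v) in dict(tin=(358,209),jar=(207,142),spat_end=(350,266),spat_mid=(384,292)).items(): print(nm,P[v,u].round(3))
p,d=ctrl.get_image("wrist"); c=ctrl.camera_params("wrist"); print(c)
cv2.imwrite("pics/w0.png",p[:,:,::-1])
plan((0.47,-0.36,0.32),(-1.5708,0,-1.5708))
E
```

```text
0.1 pos [ 0.2152 -0.4782  0.2302] rot [-1.573  0.    -2.719] F [0.7 0.  0.4] open 0.0855
tin [ 0.57  -0.268  0.058]
jar [0.758 0.181 0.095]
spat_end [ 0.404 -0.249  0.013]
spat_mid [ 0.329 -0.347  0.024]
{'mtx': array([[323.28424116,   0.        , 284.8232328 ],
       [  0.        , 323.28424116, 204.82252588],
       [  0.        ,   0.        ,   1.        ]]), 'k1': -0.057240374604433715, 'world_from_camera': array([[ 0.41073218, -0.87304428, -0.26285503,  0.28243748],
       [-0.91175424, -0.39386574, -0.11650747, -0.44819861],
       [-0.00181341,  0.28751255, -0.95777515,  0.3727188 ],
       [ 0.        ,  0.        ,  0.        ,  1.        ]])}
shift cm [-28.09  -8.96  -0.35] turn [ 2.000e-03 -1.148e+00 -1.000e-03]
```

View pics/w0.png

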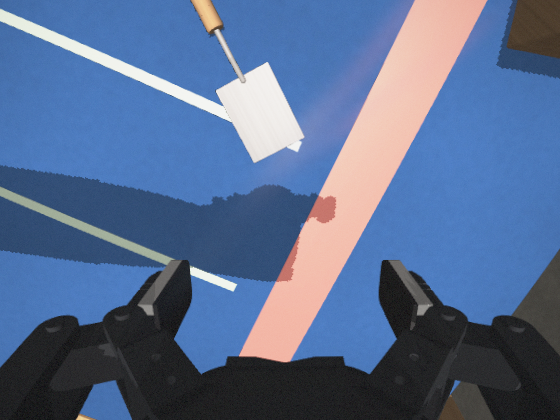

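The wrist camera sits on the tool's -x side, so I'll use yaw 0 (jaws along world y, camera toward the robot), which keeps it clear of the lever ball.

>>> move_arm(deltas=[[[0, -1, 0], [0, -0.15, 0], -1], [[0, -1, 0], [0, -0.15, 0], -1], [[0, -1, 0], [0, -0.15, 0], -1], [[0, -1, 0], [0, -0.15, 0], -1], [[0, -1, 0], [0, -0.15, 0], -1], [[0, -1, 0], [0, -0.15, 0], -1], [[0, -1, 0], [0, -0.15, 0], -1], [[0, -1, 0], [0, -0.15, 0], -1]])

```text
t: 0.95
eef_pos: [0.2145, -0.4759, 0.3065]
eef_rot: [-1.574, 0.015, -1.513]
ft_force: [-0.4, -0.6, -0.1]
opening: 0.0853
```

>>> move_arm(deltas=[[[0, 0, 0], [0, -0.15, 0], -1], [[0, 0, 0], [0, -0.15, 0], -1], [[0, 0, 0], [0, -0.15, 0], -1], [[0, 0, 0], [0, -0.15, 0], -1], [[0, 0, 0], [0, -0.15, 0], -1], [[0, 0, 0], [0, -0.15, 0], -1], [[0, 0, 0], [0, -0.15, 0], -1], [[0, 0, 0], [0, -0.15, 0], -1]])

```text
t: 1.75
eef_pos: [0.2144, -0.4756, 0.3052]
eef_rot: [-1.556, 0.01, -0.313]
ft_force: [0.3, -0.5, -0.6]
opening: 0.0855
```

```bash
python3 - <<'E'
from h import *
st();plan((0.46,-0.36,0.32),(-1.5708,0,0))
E
```

```text
1.75 pos [ 0.2144 -0.4756  0.3052] rot [-1.556  0.01  -0.313] F [ 0.3 -0.5 -0.6] open 0.0855
shift cm [19.79 -1.4  18.58] turn [-0.016 -0.313 -0.008]
```

>>> move_arm(deltas=[[[0, 0, 0], [-0.01, -0.15, -0.01], -1], [[0, 0, 0], [0, -0.15, 0], -1], [[4, -0.2, 2], [0, 0, 0], -1], [[4, -0.2, 2], [0, 0, 0], -1], [[4, -0.2, 2], [0, 0, 0], -1], [[4, -0.2, 2], [0, 0, 0], -1], [[4, -0.2, 2], [0, 0, 0], -1], [[4, -0.2, 2], [0, 0, 0], -1]])

```text
t: 2.55
eef_pos: [0.4582, -0.3586, 0.3135]
eef_rot: [-1.561, 0.004, -0.024]
ft_force: [-0.7, -0.4, 0.4]
opening: 0.0856
```

```bash
cat > look.py <<'E'
import sys
from h import *
st(); c=ctrl.camera_params("wrist"); p,d,P=cloud("wrist",c=c); n=sys.argv[1]
cv2.imwrite(f"pics/{n}.png",p[:,:,::-1]); np.savez(f"/tmp/{n}.npz",p=p,d=d,P=P,T=c["world_from_camera"],K=c["mtx"],k1=c["k1"])
m=teal(p)&(d>0)
k,l,s,cc=cv2.connectedComponentsWithStats(m.astype(np.uint8))
for i in range(1,k):
    if s[i,4]>400:
        q=P[l==i]; zt=np.percentile(q[:,2],90); t=q[q[:,2]>zt-0.005]
        c_,r=circ(t[:,:2]); print(s[i],"z",q[:,2].min().round(3),np.round(zt,3),"c",c_.round(4),r.round(4),"mid",((t[:,:2].min(0)+t[:,:2].max(0))/2).round(4),len(t))
E
python3 look.py w1
```

```text
2.55 pos [ 0.4582 -0.3586  0.3135] rot [-1.561  0.004 -0.024] F [-0.7 -0.4  0.4] open 0.0856
[ 317  136   51   51 2013] z -0.002 0.042 c [ 0.4522 -0.2809] 0.0302 mid [ 0.4529 -0.2811] 553
[ 223  158   50   49 1925] z -0.002 0.042 c [ 0.4772 -0.4049] 0.0304 mid [ 0.4771 -0.405 ] 523
[ 241  243   47   45 1627] z -0.0 0.042 c [ 0.5997 -0.389 ] 0.0305 mid [ 0.6004 -0.3891] 469
```

View pics/w1.png

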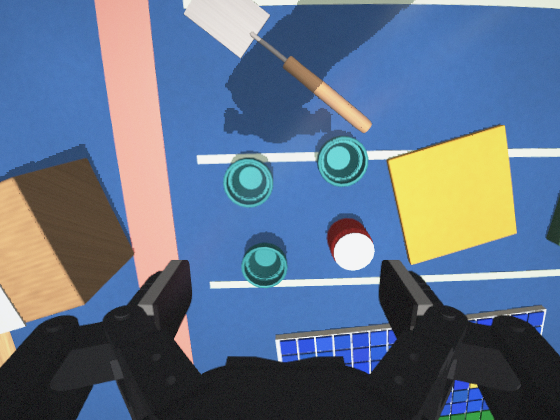

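The wrist view shows C at pixel (342,161), B at (248,182), A at (264,265) and the tin at (352,250). Next I'll check where the open fingertips really are.

```bash
python3 - <<'E'
from h import *
z=np.load("/tmp/w1.npz");p,d,P=z["p"],z["d"],z["P"]
r=R.from_euler("xyz",[-1.561,.004,-.024]); o=np.array([.4582,-.3586,.3135])
Q=((P-o)@r.as_matrix())  # tool coords
g=(d>0)&(d<0.2)
for lo,hi in((100,200),(370,470)):
    m=g.copy(); m[:, :lo]=0; m[:,hi:]=0; m[300:]=0
    q=Q[m]; print(len(q),"tool min",np.percentile(q,1,0).round(4),"max",np.percentile(q,99,0).round(4))
E
```

```text
1653 tool min [-0.0113 -0.0469 -0.0557] max [ 0.0071 -0.0136 -0.0419]
1646 tool min [-0.0114 -0.0469  0.0426] max [ 0.0071 -0.0138  0.0565]
```

```bash
python3 - <<'E'
from h import *
plan((0.4525,-.281,0.10),(-1.5708,0,0))
E
```

```text
shift cm [-1.36 21.34  7.02] turn [-0.014 -0.018  0.002]
```

>>> move_arm(deltas=[[[0, 0, 0], [-0.01, -0.02, 0], -1], [[-0.3, 3, 1.4], [0, 0, 0], -1], [[-0.3, 3, 1.4], [0, 0, 0], -1], [[-0.3, 4, 1.4], [0, 0, 0], -1], [[-0.3, 4, 1.4], [0, 0, 0], -1], [[-0.3, 4, 1.4], [0, 0, 0], -1], [[0, 3, 0], [0, 0, 0], -1], [[0, 0, 0], [0, 0, 0], -1]])

```text
t: 3.4
eef_pos: [0.4451, -0.283, 0.0932]
eef_rot: [-1.571, -0.0, 0.007]
ft_force: [-0.8, -1.1, 0.2]
opening: 0.0856
```

```bash
python3 - <<'E'
from h import *
st();plan((0.4525,-.281,0.02),(-1.5708,0,0))
E
python3 look.py w2
```

```text
3.4 pos [ 0.4451 -0.283   0.0932] rot [-1.571 -0.     0.007] F [-0.8 -1.1  0.2] open 0.0856
shift cm [0.74 7.32 0.19] turn [-0.     0.007  0.   ]
3.4 pos [ 0.4451 -0.283   0.0932] rot [-1.571 -0.     0.007] F [-0.8 -1.1  0.2] open 0.0856
[ 238  184  101   99 7681] z -0.001 0.042 c [ 0.4518 -0.2804] 0.0303 mid [ 0.4522 -0.2804] 2222
[  60  219  101   93 6703] z -0.001 0.041 c [ 0.4761 -0.3991] 0.0322 mid [ 0.472  -0.3859] 1973
```

View pics/w2.png

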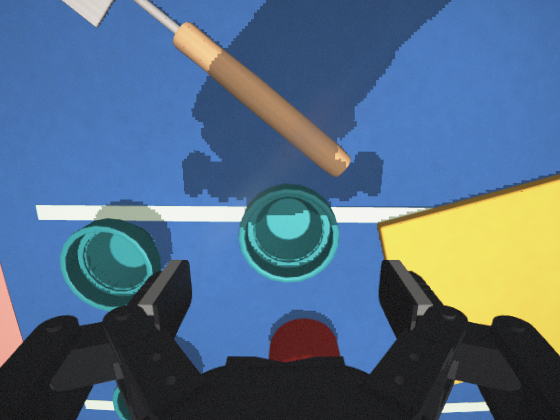

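Shell C at pixel (289,232) is upright and centred between the fingers. I'll go down and grip it.

>>> move_arm(deltas=[[[0.7, 0.5, 0.25], [0, 0, 0], -1], [[0, 2, 0], [0, 0, 0], -1], [[0, 2, 0], [0, 0, 0], -1], [[0, 1.5, 0], [0, 0, 0], -1], [[0, 1, 0], [0, 0, 0], -1], [[0, 0.3, 0], [0, 0, 0], -1], [[0, 0, 0], [0, 0, 0], -1]], newtons=25)

```text
t: 4.15
eef_pos: [0.4654, -0.2927, 0.037]
eef_rot: [-1.592, -0.026, 0.004]
ft_force: [-1.4, -0.7, -0.3]
opening: 0.0854
```

>>> move_arm(deltas=[[[0, 0, 0], [0, 0, 0], 1], [[0, 0, 0], [0, 0, 0], 1], [[0, 0, 0], [0, 0, 0], 1], [[0, 0, 0], [0, 0, 0], 1], [[0, 0, 0], [0, 0, 0], 1]])

```text
t: 4.65
eef_pos: [0.4686, -0.296, 0.0423]
eef_rot: [-1.599, -0.033, 0.004]
ft_force: [-0.3, 0.3, 1.3]
opening: 0.0123
```

```bash
python3 look.py w3; python3 - <<'E'
from h import *
z=np.load("/tmp/w3.npz");p,d,P=z["p"],z["d"],z["P"]
s=ctrl.get_state();r=R.from_euler("xyz",s["eef_rot"]); o=s["eef_pos"]
Q=((P-o)@r.as_matrix())
h=cv2.cvtColor(p,cv2.COLOR_RGB2HSV); g=(d>0)&(d<0.2)&(h[...,1]<60)
for lo,hi in((130,240),(340,430)):
    m=g.copy(); m[:, :lo]=0; m[:,hi:]=0; m[300:]=0;m[:220]=0
    q=Q[m]; print(len(q),"tool min",np.percentile(q,1,0).round(4),"max",np.percentile(q,99,0).round(4))
E
```

```text
4.65 pos [ 0.4686 -0.296   0.0423] rot [-1.599 -0.033  0.004] F [-0.3  0.3  1.3] open 0.0123
[  266   158   138   132 13121] z -0.001 0.042 c [ 0.4503 -0.2724] 0.0301 mid [ 0.4505 -0.2723] 3786
[   18   207   131   119 11984] z -0.002 0.042 c [ 0.4773 -0.4036] 0.0304 mid [ 0.4781 -0.4044] 3956
314 tool min [-0.0138 -0.0512 -0.0363] max [-0.0063 -0.0222 -0.0153]
178 tool min [-0.0139 -0.0513  0.019 ] max [-0.0072 -0.0413  0.0373]
```

View pics/w3.png

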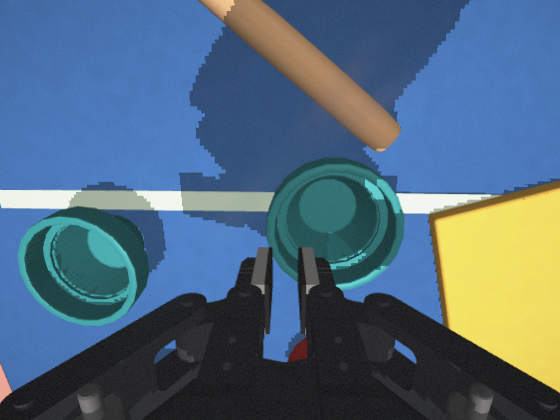

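```bash
python3 - <<'E'
from h import *
s=ctrl.get_state(); print(s["q"].round(3),s["effort"].round(1),s["moment"].round(2),s["joint_vel"].round(3))
E
```

```text
[-6.840e-01  1.200e-01 -2.030e-01  1.204e+00 -1.000e-03 -6.870e-01] [  0.5 -34.6  29.8   0.    0.3   0. ] [-0.22 -0.01  0.01] [-0.     0.002 -0.003  0.003  0.001 -0.001]
```

>>> move_arm(deltas=[[[0, -2, 0], [0, 0, 0], 1], [[0, -2, 0], [0, 0, 0], 1], [[0, -1, 0], [0, 0, 0], -1], [[0, 0, 0], [0, 0, 0], -1]])

```text
t: 5.1
eef_pos: [0.4652, -0.2925, 0.0915]
eef_rot: [-1.594, -0.03, 0.004]
ft_force: [0.8, -0.5, 0.7]
opening: 0.0281
```

```bash
python3 - <<'E'
from h import *
s=ctrl.get_state(); print(s["q"].round(3),s["effort"].round(1),s["moment"].round(2),s["joint_vel"].round(3))
p,d=ctrl.get_image("scene"); cv2.imwrite("pics/s1.png",p[:,:,::-1])
E
```

```text
[-6.840e-01  8.500e-02 -1.400e-01  1.308e+00  1.000e-03 -6.870e-01] [  0.  -35.2  31.7  -0.1   0.   -0. ] [ 0.01  0.04 -0.  ] [ 0.001  0.005 -0.015 -0.004  0.003  0.002]
```

View pics/s1.png

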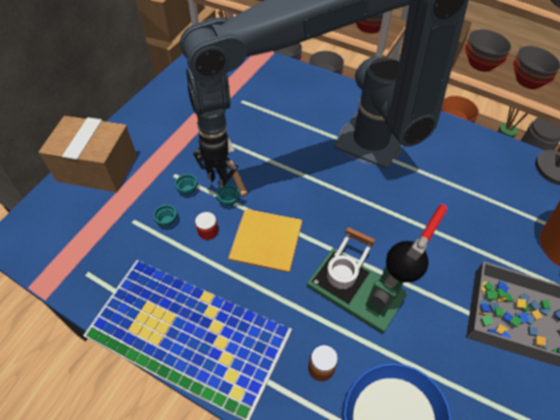

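The arm drifted radially outward and tilted during the descent. I'll check whether zero rows drift in free air.

>>> move_arm(deltas=[[[0, 0, 0], [0, 0, 0], -1], [[0, 0, 0], [0, 0, 0], -1], [[0, 0, 0], [0, 0, 0], -1], [[0, 0, 0], [0, 0, 0], -1]])

```text
t: 5.55
eef_pos: [0.463, -0.2905, 0.0867]
eef_rot: [-1.589, -0.024, 0.004]
ft_force: [0.8, -0.1, 0.3]
opening: 0.0853
```

```bash
python3 - <<'E'
from h import *
st(); plan((0.4525,-.281,0.09),(-1.5708,0,0))
E
```

```text
5.55 pos [ 0.463  -0.2905  0.0867] rot [-1.589 -0.024  0.004] F [ 0.8 -0.1  0.3] open 0.0853
shift cm [-1.04 -0.37  0.95] turn [0.018 0.004 0.024]
```

>>> move_arm(deltas=[[[0, 0, 0], [0, 0, 0], -1], [[0, 0, 0], [0, 0, 0], -1], [[0, 0, 0], [0, 0, 0], -1], [[0, 0, 0], [0, 0, 0], -1]])

```text
t: 5.95
eef_pos: [0.4625, -0.2901, 0.0856]
eef_rot: [-1.588, -0.022, 0.004]
ft_force: [-0.4, -0.6, 0.3]
opening: 0.0854
```

>>> move_arm(deltas=[[[-1, -0.3, 1], [0.018, 0, 0.024], -1], [[0, 0, 0], [0, 0, 0], -1], [[0, 0, 0], [0, 0, 0], -1]])

```text
t: 6.25
eef_pos: [0.4526, -0.2804, 0.0884]
eef_rot: [-1.57, 0.001, 0.003]
ft_force: [0.1, -0.4, 1.0]
opening: 0.0857
```

```bash
python3 - <<'E'
from h import *
st(); plan((0.4525,-.281,0.09),(-1.5708,0,0))
E
```

```text
6.25 pos [ 0.4526 -0.2804  0.0884] rot [-1.57e+00  1.00e-03  3.00e-03] F [ 0.1 -0.4  1. ] open 0.0857
shift cm [-0.01 -0.16 -0.06] turn [-0.001  0.003 -0.001]
```

```bash
python3 look.py w4
```

```text
6.25 pos [ 0.4526 -0.2804  0.0884] rot [-1.57e+00  1.00e-03  3.00e-03] F [ 0.1 -0.4  1. ] open 0.0857
[ 246  172  104  103 8229] z -0.002 0.042 c [ 0.4504 -0.2724] 0.0303 mid [ 0.4509 -0.2721] 2366
[  50  212  104   95 7610] z -0.001 0.042 c [ 0.4768 -0.4023] 0.0308 mid [ 0.478  -0.3867] 2408
[105 380  27  40 606] z -0.001 0.042 c [ 0.5919 -0.2824] 0.1339 mid [ 0.5405 -0.3735] 344
```

>>> move_arm(deltas=[[[0, 1, 0], [0, 0, 0], -1], [[0, 1, 0], [0, 0, 0], -1], [[0, 1, 0], [0, 0, 0], -1], [[0, 0, 0], [0, 0, 0], -1]])

```text
t: 6.7
eef_pos: [0.4527, -0.2806, 0.0551]
eef_rot: [-1.571, 0.001, 0.003]
ft_force: [0.5, 0.7, -0.3]
opening: 0.0853
```

```bash
python3 look.py w5; python3 -c "
from h import *
plan((0.4525,-.281,0.02),(-1.5708,0,0))"
```

```text
6.7 pos [ 0.4527 -0.2806  0.0551] rot [-1.571e+00  1.000e-03  3.000e-03] F [ 0.5  0.7 -0.3] open 0.0853
[  239   184   123   120 11471] z 0.001 0.042 c [ 0.4504 -0.2723] 0.0303 mid [ 0.4512 -0.2721] 3384
[  11  229  123   97 9135] z -0.001 0.041 c [ 0.4758 -0.4006] 0.0313 mid [ 0.4713 -0.3853] 2572
[ 89 394  43  26 736] z -0.0 0.042 c [ 0.4879 -0.4143] 0.0856 mid [ 0.523  -0.3701] 367
shift cm [-0.05  3.58 -0.01] turn [ 0.     0.003 -0.   ]
```

>>> move_arm(deltas=[[[-0.15, 0, 0.85], [0, 0, 0], -1], [[0, 0, 0], [0, 0, 0], -1], [[0, 0.9, 0], [0, 0, 0], -1], [[0, 0.9, 0], [0, 0, 0], -1], [[0, 0, 0], [0, 0, 0], -1]])

```text
t: 7.25
eef_pos: [0.4519, -0.2718, 0.0372]
eef_rot: [-1.572, -0.001, 0.004]
ft_force: [0.1, -0.5, 0.3]
opening: 0.0854
```

```bash
python3 look.py w6; python3 -c "
from h import *
plan((0.4508,-.2722,0.02),(-1.5708,0,0))"
```

```text
7.25 pos [ 0.4519 -0.2718  0.0372] rot [-1.572e+00 -1.000e-03  4.000e-03] F [ 0.1 -0.5  0.3] open 0.0854
[  216   194   136   131 13990] z -0.002 0.042 c [ 0.4503 -0.2721] 0.0303 mid [ 0.4511 -0.272 ] 4210
[   0  241  105  111 8338] z -0.001 0.041 c [ 0.4763 -0.3979] 0.0297 mid [ 0.4725 -0.3824] 2104
[ 81 399  51  21 535] z 0.001 0.029 c [ 0.5899 -0.389 ] 0.022 mid [ 0.5696 -0.3899] 164
shift cm [-0.14  1.77 -0.02] turn [0.002 0.004 0.002]
```

View pics/w6.png

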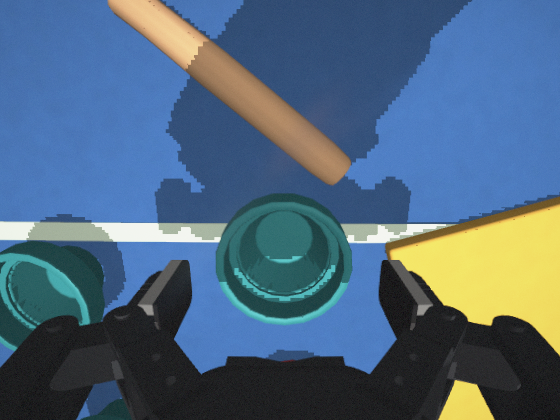

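The shell is centred at (284,258) between the pads, so I'll descend the rest and close.

>>> move_arm(deltas=[[[-0.1, 0.9, 0], [0, 0, 0], -1], [[0, 0.8, 0], [0, 0, 0], -1], [[0, 0, 0], [0, 0, 0], -1]])

```text
t: 7.6
eef_pos: [0.4513, -0.2724, 0.0195]
eef_rot: [-1.573, -0.002, 0.003]
ft_force: [-0.1, 0.0, 0.4]
opening: 0.0854
```

>>> move_arm(deltas=[[[0, 0, 0], [0, 0, 0], 0], [[0, 0, 0], [0, 0, 0], 1], [[0, 0, 0], [0, 0, 0], 1], [[0, 0, 0], [0, 0, 0], 1]], newtons=25)

```text
t: 8.0
eef_pos: [0.4517, -0.2728, 0.02]
eef_rot: [-1.573, -0.003, 0.003]
ft_force: [-0.6, 0.2, -0.6]
opening: 0.0646
```

```bash
python3 look.py w7; python3 - <<'E'
from h import *
z=np.load("/tmp/w7.npz");p,d,P=z["p"],z["d"],z["P"]
s=ctrl.get_state();r=R.from_euler("xyz",s["eef_rot"]); o=s["eef_pos"]
Q=((P-o)@r.as_matrix())
h=cv2.cvtColor(p,cv2.COLOR_RGB2HSV); g=(d>0)&(d<0.2)&(h[...,2]<120)&(h[...,1]<90)
for lo,hi in((130,230),(340,430)):
    m=g.copy(); m[:, :lo]=0; m[:,hi:]=0; m[300:]=0;m[:240]=0
    q=Q[m]; print(len(q),"tool min",np.percentile(q,1,0).round(4),"max",np.percentile(q,99,0).round(4))
E
```

```text
8.0 pos [ 0.4517 -0.2728  0.02  ] rot [-1.573 -0.003  0.003] F [-0.6  0.2 -0.6] open 0.0646
[  208   206   154   146 17417] z -0.001 0.042 c [ 0.451  -0.2723] 0.0303 mid [ 0.4521 -0.2723] 5472
[   0  255   90  126 7739] z -0.001 0.041 c [ 0.4787 -0.3908] 0.0282 mid [ 0.4742 -0.3776] 1833
1503 tool min [-0.0136 -0.0505 -0.0448] max [ 0.0014 -0.0103 -0.0314]
1507 tool min [-0.0135 -0.0507  0.0322] max [0.008  0.0166 0.0613]
```

View pics/w7.png

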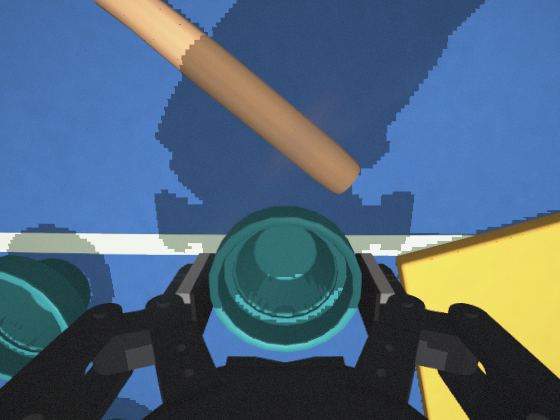

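Gripped: opening 64.6 mm, fingertips about 12 mm below the lip top. I'll lift and travel to a viewpoint beside the press.

>>> move_arm(deltas=[[[0, -0.5, 0], [0, 0, 0], 1], [[0, -1, 0], [0, 0, 0], 1], [[0, -2, 0], [0, 0, 0], 1], [[0, -3, 0], [0, 0, 0], 1], [[0, -3, 0], [0, 0, 0], 1], [[0, -3, 0], [0, 0, 0], 1], [[0, -3, 0], [0, 0, 0], 1], [[0, -2, 0], [0, 0, 0], 1]])

```text
t: 8.85
eef_pos: [0.4489, -0.2704, 0.2022]
eef_rot: [-1.57, 0.002, 0.003]
ft_force: [1.1, 0.2, -0.2]
opening: 0.0643
```

>>> move_arm(deltas=[[[1, -2, 2], [0, 0, 0], 1], [[1.5, -2, 4], [0, 0, 0], 1], [[1.5, 0, 4.5], [0, 0, 0], 1], [[1.5, 0, 4.5], [0, 0, 0], 1], [[1.5, 0, 4.5], [0, 0, 0], 1], [[1.5, 0, 4], [0, 0, 0], 1], [[1.5, 0, 3], [0, 0, 0], 1], [[0.5, 0, 1.5], [0, 0, 0], 1]])

```text
t: 9.65
eef_pos: [0.5604, 0.0152, 0.2589]
eef_rot: [-1.579, -0.021, -0.005]
ft_force: [-0.0, -0.8, 0.1]
opening: 0.0641
```

>>> move_arm(deltas=[[[0, 0, 0], [0, 0, 0], 1], [[0, 0, 0], [0, 0, 0], 1]])

```text
t: 9.85
eef_pos: [0.5608, 0.0177, 0.2605]
eef_rot: [-1.58, -0.023, -0.0]
ft_force: [-0.9, -0.2, -0.4]
opening: 0.0643
```

```bash
python3 look.py w8
```

```text
9.85 pos [0.5608 0.0177 0.2605] rot [-1.58  -0.023 -0.   ] F [-0.9 -0.2 -0.4] open 0.0643
[  208   207   154   145 17255] z 0.243 0.283 c [0.5597 0.0183] 0.0302 mid [0.5609 0.0182] 5469
```

View pics/w8.png

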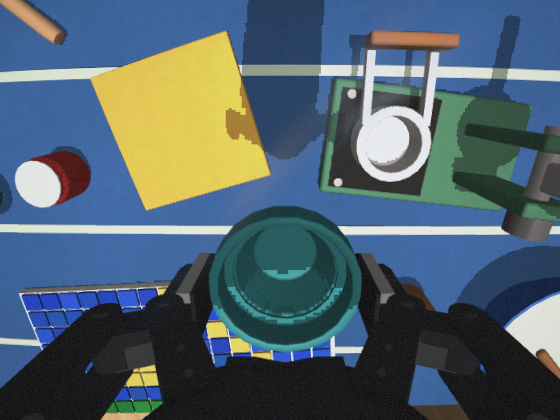

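The wrist view shows the mould rim at (393,142), its handle at (412,40), the bed, and the board centred near (182,120). Now I'll measure them.

```bash
cat > meas.py <<'E'
import sys
from h import *
z=np.load(f"/tmp/{sys.argv[1]}.npz");p,d,P=z["p"],z["d"],z["P"]
h=cv2.cvtColor(p,cv2.COLOR_RGB2HSV).astype(int);H,S,V=h[...,0],h[...,1],h[...,2]
Z=P[...,2]; ok=(d>0)
def rect(n,m):
    k,l,s,c=cv2.connectedComponentsWithStats(m.astype(np.uint8)); i=1+s[1:,4].argmax(); q=P[l==i]
    r=cv2.minAreaRect(q[:,:2].astype(np.float32)); print(n,s[i],np.round(r[0],4),np.round(r[1],4),round(r[2],2),"z",np.percentile(q[:,2],[5,50,95]).round(4)); return q
rim=ok&(abs(Z-.07)<.006)&(S<60)&(P[...,1]<.22)&(P[...,1]>.05)&(P[...,0]>.45)&(P[...,0]<.62)
q=P[rim]; c=np.array([.53,.12])
for _ in range(20):
    w=np.linalg.norm(q[:,:2]-c,axis=1); ww=np.arctan2(*(q[:,1::-1]-c[::-1]).T)
    g=q[(w<.043)&(w>.025)&(abs(ww)<2.2)]; c,r=circ(g[:,:2])
print("rim",len(g),c.round(4),r.round(4),g[:,2].mean().round(4))
rect("wood",ok&(H<18)&(H>4)&(S>100)&(Z>.075)&(Z<.12)&(P[...,1]>.05))
rect("board",ok&(H>18)&(H<32)&(S>100)&(Z<.03))
rect("greenplate",ok&((H>50)&(H<85)&(S>60)|(V<80)|(S<60))&(abs(Z-.03)<.008)&(P[...,1]>.03)&(P[...,1]<.3))
rect("bed",ok&(V<75)&(S<120)&(abs(Z-.03)<.006)&(P[...,1]>.03))
E
python3 meas.py w8
```

```text
rim 1483 [0.5267 0.1267] 0.0341 0.0692
wood [ 372   31   88   19 1258] [0.4329 0.1284] [0.0763 0.0117] 89.25 z [0.0953 0.1004 0.1018]
board [   91    31   179   179 20189] [ 0.5161 -0.1093] [0.1717 0.1765] 16.12 z [0.0104 0.0117 0.0131]
greenplate [  319    78   213   133 13059] [0.5363 0.177 ] [0.2295 0.1299] 83.79 z [0.0282 0.0298 0.0314]
bed [ 329   89   99  107 2744] [0.5316 0.1282] [0.1126 0.1117] 83.87 z [0.0291 0.0303 0.0317]
```

>>> move_arm(deltas=[[[-1, 0.5, 2], [0.008, 0, 0.023], 1], [[-1, 1, 3], [0, 0, 0], 1], [[-1, 1, 3], [0, 0, 0], 1], [[-0.3, 1.5, 2], [0, 0, 0], 1], [[0, 1.5, 0.5], [0, 0, 0], 1], [[0, 1, 0], [0, 0, 0], 1], [[0, 0, 0], [0, 0, 0], 1], [[0, 0, 0], [0, 0, 0], 1]])

```text
t: 10.7
eef_pos: [0.5276, 0.114, 0.1961]
eef_rot: [-1.575, -0.004, -0.019]
ft_force: [0.6, 0.1, 0.5]
opening: 0.0642
```

```bash
python3 look.py w9; python3 -c "
from h import *
plan((0.5275,.1262,0.11),(-1.5708,0,0))"
```

```text
10.7 pos [0.5276 0.114  0.1961] rot [-1.575 -0.004 -0.019] F [0.6 0.1 0.5] open 0.0642
[  208   207   154   145 17370] z -0.001 0.218 c [0.527  0.1145] 0.0303 mid [0.5279 0.1144] 5446
shift cm [-0.08  8.61  1.27] turn [ 0.004 -0.019  0.004]
```

View pics/w9.png

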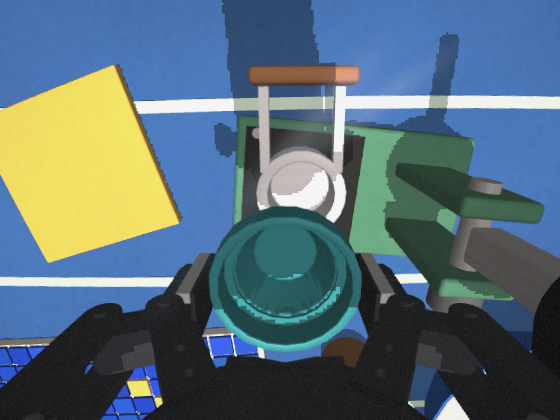

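>>> move_arm(deltas=[[[-0.1, 0.5, 1.25], [0, -0.019, 0], 1], [[0, 1, 0], [0, 0, 0], 1], [[0, 1.3, 0], [0, 0, 0], 1], [[0, 1.3, 0], [0, 0, 0], 1], [[0, 1.3, 0], [0, 0, 0], 1], [[0, 1, 0], [0, 0, 0], 1], [[0, 0.7, 0], [0, 0, 0], 1], [[0, 0, 0], [0, 0, 0], 1]])

```text
t: 11.55
eef_pos: [0.5275, 0.1258, 0.1188]
eef_rot: [-1.575, -0.003, -0.0]
ft_force: [-0.4, -0.2, 1.1]
opening: 0.0644
```

```bash
python3 look.py w10; python3 -c "
from h import *
plan((0.5275,.1262,0.068),(-1.5708,0,0))"
```

```text
11.55 pos [0.5275 0.1258 0.1188] rot [-1.575 -0.003 -0.   ] F [-0.4 -0.2  1.1] open 0.0644
[  208   207   154   145 17346] z -0.001 0.141 c [0.5268 0.1262] 0.0303 mid [0.5278 0.1263] 5462
shift cm [-0.05  5.14  0.06] turn [ 0.004 -0.     0.004]
```

View pics/w10.png

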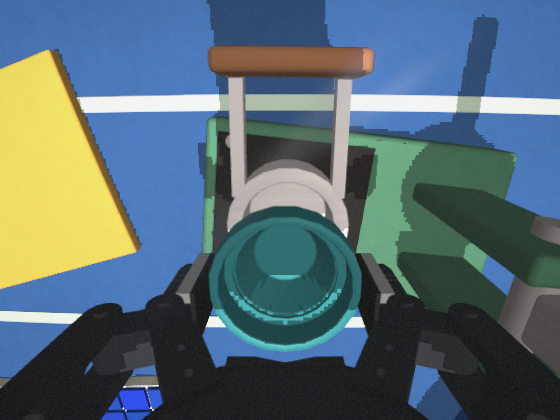

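>>> move_arm(deltas=[[[0, 0.8, 0.05], [0.004, 0, 0.004], 1], [[0, 0.9, 0], [0, 0, 0], 1], [[0, 0.9, 0], [0, 0, 0], 1], [[0, 0.8, 0], [0, 0, 0], 1], [[0, 0.6, 0], [0, 0, 0], 1], [[0, 0.4, 0], [0, 0, 0], 1], [[0, 0, 0], [0, 0, 0], 1]])

```text
t: 12.3
eef_pos: [0.5291, 0.1263, 0.0729]
eef_rot: [-1.57, -0.003, -0.0]
ft_force: [-0.2, -1.4, -0.2]
opening: 0.0644
```

```bash
python3 look.py w11; python3 -c "
from h import *
plan((0.5275,.1262,0.067),(-1.5708,0,0))"
```

```text
12.3 pos [0.5291 0.1263 0.0729] rot [-1.57  -0.003 -0.   ] F [-0.2 -1.4 -0.2] open 0.0644
[  208   207   154   145 17304] z -0.001 0.095 c [0.5284 0.1267] 0.0302 mid [0.5291 0.1268] 5460
shift cm [-0.18  0.63 -0.02] turn [-0.001 -0.     0.003]
```

View pics/w11.png

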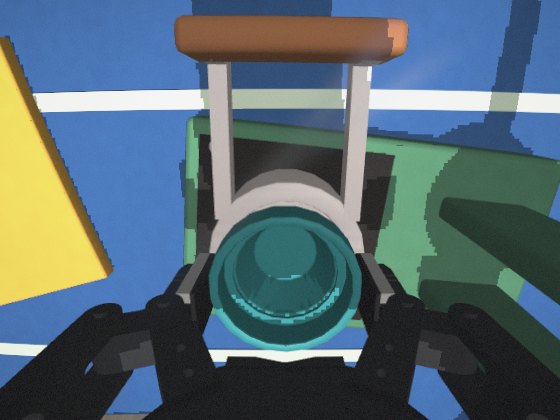

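>>> move_arm(deltas=[[[-0.15, 0.3, 0], [0, 0, 0], 1], [[0, 0.35, 0], [0, 0, 0], 1], [[0, 0, 0], [0, 0, 0], 1]])

```text
t: 12.65
eef_pos: [0.5284, 0.1265, 0.0673]
eef_rot: [-1.57, -0.005, -0.0]
ft_force: [-0.6, 0.2, -0.9]
opening: 0.0641
```

>>> move_arm(deltas=[[[0, 0, 0], [0, 0, 0], 0.4], [[0, 0, 0], [0, 0, 0], -0.7], [[0, 0, 0], [0, 0, 0], -1], [[0, 0, 0], [0, 0, 0], -1], [[0, -1, 0], [0, 0, 0], -1], [[0, -2, 0], [0, 0, 0], -1], [[0, -2, 0], [0, 0, 0], -1], [[0, -2, 0], [0, 0, 0], -1]])

```text
t: 13.45
eef_pos: [0.526, 0.1262, 0.1384]
eef_rot: [-1.571, 0.0, -0.0]
ft_force: [0.4, -0.3, -1.0]
opening: 0.0856
```

```bash
python3 look.py w12
```

```text
13.45 pos [0.526  0.1262 0.1384] rot [-1.571  0.    -0.   ] F [ 0.4 -0.3 -1. ] open 0.0856
[ 236  177  100   99 7612] z 0.028 0.086 c [0.5279 0.1269] 0.0303 mid [0.5285 0.1272] 2181
```

View pics/w12.png

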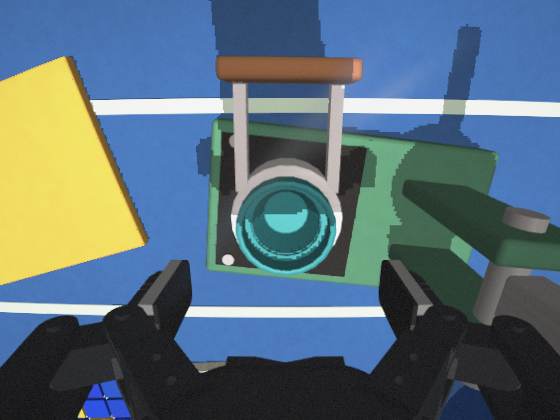

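Shell 1 is seated at pixel (286,226), lip at z = 0.086 as expected. Next is shell B.

>>> move_arm(deltas=[[[0, -3, -1], [0, 0, 0], -1], [[0, -3, -3], [0, 0, 0], -1], [[0, -2, -4.5], [0, 0, 0], -1], [[-0.5, 0, -4.5], [0, 0, 0], -1], [[-0.5, 0, -4.5], [0, 0, 0], -1], [[-0.5, 0, -4.5], [0, 0, 0], -1], [[-0.5, 0, -4.5], [0, 0, 0], -1], [[-0.5, 0, -4.5], [0, 0, 0], -1]])

```text
t: 14.3
eef_pos: [0.5072, -0.1893, 0.2331]
eef_rot: [-1.573, -0.022, 0.013]
ft_force: [0.6, -0.2, 0.7]
opening: 0.0854
```

>>> move_arm(deltas=[[[-0.5, 0, -4.5], [0, 0, 0], -1], [[-0.5, 0, -4.5], [0, 0, 0], -1], [[-0.5, 0, -4.5], [0, 0, 0], -1], [[-0.5, 0, -4], [0, 0, 0], -1], [[-0.3, 0, -3], [0, 0, 0], -1], [[0, 0, -1], [0, 0, 0], -1], [[0, 0, 0], [0, 0, 0], -1], [[0, 0, 0], [0, 0, 0], -1]])

```text
t: 15.1
eef_pos: [0.4833, -0.4197, 0.2347]
eef_rot: [-1.576, -0.027, 0.005]
ft_force: [-0.3, -1.2, 0.0]
opening: 0.0854
```

```bash
python3 look.py w13; python3 -c "
from h import *
plan((0.477,-.405,0.10),(-1.5708,0,0))"
```

```text
15.1 pos [ 0.4833 -0.4197  0.2347] rot [-1.576 -0.027  0.005] F [-0.3 -1.2  0. ] open 0.0854
[ 269  138   62   62 2995] z -0.002 0.042 c [ 0.4772 -0.4052] 0.0304 mid [ 0.4775 -0.4048] 810
[ 284  243   56   55 2365] z 0.0 0.042 c [ 0.5997 -0.3891] 0.0306 mid [ 0.6008 -0.3883] 710
shift cm [-0.99 13.45  1.52] turn [0.005 0.005 0.027]
```

View pics/w13.png

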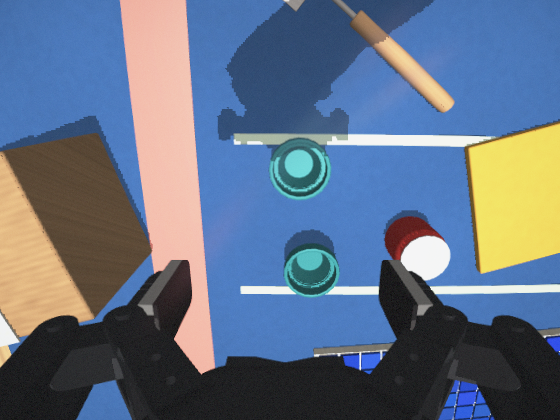

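>>> move_arm(deltas=[[[0, 0, 0], [0.005, 0.005, 0.027], -1], [[-0.3, 2, 0.7], [0, 0, 0], -1], [[-0.3, 2, 0.7], [0, 0, 0], -1], [[0, 2.5, 0], [0, 0, 0], -1], [[0, 2.5, 0], [0, 0, 0], -1], [[0, 2, 0], [0, 0, 0], -1], [[0, 1, 0], [0, 0, 0], -1], [[0, 0, 0], [0, 0, 0], -1]])

```text
t: 15.95
eef_pos: [0.4834, -0.3915, 0.1168]
eef_rot: [-1.573, -0.005, 0.018]
ft_force: [-0.2, -0.1, -1.0]
opening: 0.0854
```

```bash
python3 look.py w14; python3 -c "
from h import *
plan((0.477,-.405,0.02),(-1.5708,0,0))"
```

```text
15.95 pos [ 0.4834 -0.3915  0.1168] rot [-1.573 -0.005  0.018] F [-0.2 -0.1 -1. ] open 0.0854
[ 220  159   93   91 6502] z -0.001 0.042 c [ 0.4773 -0.4049] 0.0303 mid [ 0.4774 -0.405 ] 1826
[ 246  302   79   61 3623] z -0.001 0.041 c [ 0.5399 -0.3904] 0.0499 mid [ 0.5415 -0.3887] 903
shift cm [-0.75  9.77 -1.28] turn [0.003 0.018 0.006]
```

>>> move_arm(deltas=[[[-0.7, 0.5, -1.3], [0.003, 0.018, 0.006], -1], [[0, 1, 0], [0, 0, 0], -1], [[0, 1.2, 0], [0, 0, 0], -1], [[0, 1.2, 0], [0, 0, 0], -1], [[0, 1, 0], [0, 0, 0], -1], [[0, 0.7, 0], [0, 0, 0], -1], [[0, 0.5, 0], [0, 0, 0], -1], [[0, 0, 0], [0, 0, 0], -1]])

```text
t: 16.8
eef_pos: [0.4781, -0.408, 0.0552]
eef_rot: [-1.575, -0.004, -0.002]
ft_force: [0.0, 0.3, -0.2]
opening: 0.0854
```

```bash
python3 look.py w15; python3 -c "
from h import *
plan((0.4775,-.405,0.02),(-1.5708,0,0))"
```

```text
16.8 pos [ 0.4781 -0.408   0.0552] rot [-1.575 -0.004 -0.002] F [ 0.   0.3 -0.2] open 0.0854
[  229   186   123   120 11360] z -0.001 0.042 c [ 0.4771 -0.405 ] 0.0303 mid [ 0.4777 -0.4049] 3372
shift cm [-0.08  3.56  0.33] turn [ 0.004 -0.002  0.004]
```

>>> move_arm(deltas=[[[-0.05, 0.3, 0.3], [0.004, 0, 0.004], -1], [[0, 0.9, 0], [0, 0, 0], -1], [[0, 0.9, 0], [0, 0, 0], -1], [[0, 0.8, 0], [0, 0, 0], -1], [[0, 0.6, 0], [0, 0, 0], -1], [[0, 0, 0], [0, 0, 0], -1]])

```text
t: 17.45
eef_pos: [0.4786, -0.4054, 0.0189]
eef_rot: [-1.572, -0.001, -0.001]
ft_force: [1.0, 0.6, 0.1]
opening: 0.0853
```

```bash
python3 look.py w16; python3 -c "
from h import *
plan((0.4775,-.405,0.02),(-1.5708,0,0))"
```

```text
17.45 pos [ 0.4786 -0.4054  0.0189] rot [-1.572e+00 -1.000e-03 -1.000e-03] F [1.  0.6 0.1] open 0.0853
[  209   204   154   147 17496] z -0.0 0.042 c [ 0.477  -0.4048] 0.0302 mid [ 0.4778 -0.4048] 5497
shift cm [-0.12 -0.07  0.05] turn [ 0.002 -0.001  0.002]
```

>>> move_arm(deltas=[[[-0.1, -0.05, 0.05], [0, 0, 0], 0], [[0, 0, 0], [0, 0, 0], 1], [[0, 0, 0], [0, 0, 0], 1], [[0, 0, 0], [0, 0, 0], 1]])

```text
t: 17.9
eef_pos: [0.4785, -0.4059, 0.0217]
eef_rot: [-1.575, -0.004, -0.001]
ft_force: [0.4, 0.5, 0.5]
opening: 0.0653
```

```bash
python3 look.py w17
```

```text
17.9 pos [ 0.4785 -0.4059  0.0217] rot [-1.575e+00 -4.000e-03 -1.000e-03] F [0.4 0.5 0.5] open 0.0653
[  209   205   153   145 17137] z -0.001 0.043 c [ 0.4778 -0.4055] 0.0303 mid [ 0.4787 -0.4056] 5388
```

>>> move_arm(deltas=[[[0, -0.5, 0], [0, 0, 0], 1], [[0, -1, 0], [0, 0, 0], 1], [[0, -2, 0], [0, 0, 0], 1], [[0, -3, 0], [0, 0, 0], 1], [[0, -3, 0], [0, 0, 0], 1], [[0, -3, 0], [0, 0, 0], 1], [[0, -3, 0], [0, 0, 0], 1], [[0, -3, 0], [0, 0, 0], 1]])

```text
t: 18.75
eef_pos: [0.4752, -0.4025, 0.2112]
eef_rot: [-1.567, 0.003, -0.001]
ft_force: [0.4, -0.1, -1.2]
opening: 0.0652
```

>>> move_arm(deltas=[[[0, -2, 2], [0, 0, 0], 1], [[0.5, 0, 4], [0, 0, 0], 1], [[0.5, 0, 4.5], [0, 0, 0], 1], [[0.5, 0, 4.5], [0, 0, 0], 1], [[0.5, 0, 4.5], [0, 0, 0], 1], [[0.5, 0, 4.5], [0, 0, 0], 1], [[0.5, 0, 4.5], [0, 0, 0], 1], [[0.5, 0, 4.5], [0, 0, 0], 1]])

```text
t: 19.55
eef_pos: [0.5158, -0.0712, 0.2468]
eef_rot: [-1.585, -0.02, -0.014]
ft_force: [1.2, 0.1, -0.0]
opening: 0.0657
```

```bash
python3 look.py w18; python3 -c "
from h import *
plan((0.529,.1265,0.20),(-1.5708,0,0))"
```

```text
19.55 pos [ 0.5158 -0.0712  0.2468] rot [-1.585 -0.02  -0.014] F [ 1.2  0.1 -0. ] open 0.0657
[ 449  160   72   66 3600] z 0.028 0.086 c [0.5281 0.1258] 0.0305 mid [0.5283 0.1265] 1111
[  209   206   153   144 16666] z -0.001 0.268 c [ 0.5149 -0.0704] 0.0301 mid [ 0.5155 -0.0705] 5214
[   7  217   59   52 2349] z -0.001 0.041 c [ 0.6005 -0.3873] 0.0305 mid [ 0.6005 -0.3886] 735
shift cm [ 1.06  4.61 19.06] turn [ 0.007 -0.007  0.021]
```

View pics/w18.png

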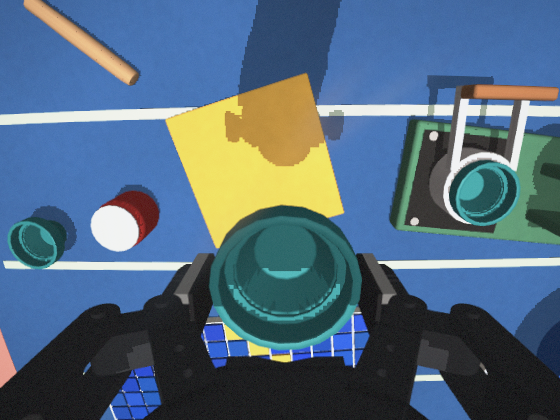

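>>> move_arm(deltas=[[[0.3, 0, 3], [0.007, -0.007, 0.021], 1], [[0.3, 0.7, 4], [0, 0, 0], 1], [[0.3, 1, 4], [0, 0, 0], 1], [[0.3, 1, 4], [0, 0, 0], 1], [[0, 1, 2.5], [0, 0, 0], 1], [[0, 1, 1], [0, 0, 0], 1], [[0, 0, 0], [0, 0, 0], 1], [[0, 0, 0], [0, 0, 0], 1]])

```text
t: 20.4
eef_pos: [0.5299, 0.1296, 0.2064]
eef_rot: [-1.573, -0.011, 0.006]
ft_force: [-0.4, -0.2, 0.5]
opening: 0.0649
```

```bash
python3 look.py w19; python3 -c "
from h import *
plan((0.529,.1259,0.13),(-1.5708,0,0))"
```

```text
20.4 pos [0.5299 0.1296 0.2064] rot [-1.573 -0.011  0.006] F [-0.4 -0.2  0.5] open 0.0649
[  208   156   154   194 20431] z -0.002 0.227 c [0.5291 0.1299] 0.0302 mid [0.5298 0.1299] 5431
shift cm [-0.17  7.64 -0.32] turn [0.002 0.005 0.011]
```

>>> move_arm(deltas=[[[-0.1, 0.7, -0.35], [0.002, 0.005, 0.011], 1], [[0, 1, 0], [0, 0, 0], 1], [[0, 1.3, 0], [0, 0, 0], 1], [[0, 1.3, 0], [0, 0, 0], 1], [[0, 1.3, 0], [0, 0, 0], 1], [[0, 1, 0], [0, 0, 0], 1], [[0, 0.5, 0], [0, 0, 0], 1], [[0, 0, 0], [0, 0, 0], 1]])

```text
t: 21.25
eef_pos: [0.5287, 0.1204, 0.1284]
eef_rot: [-1.572, 0.003, -0.007]
ft_force: [0.2, -0.4, -0.7]
opening: 0.0648
```

```bash
python3 look.py w20; python3 -c "
from h import *
plan((0.529,.1259,0.083),(-1.5708,0,0))"
```

```text
21.25 pos [0.5287 0.1204 0.1284] rot [-1.572  0.003 -0.007] F [ 0.2 -0.4 -0.7] open 0.0648
[  209   176   153   174 19711] z -0.001 0.149 c [0.5282 0.1208] 0.0303 mid [0.5289 0.1209] 5381
shift cm [0.02 4.58 0.55] turn [ 0.001 -0.007 -0.002]
```

View pics/w20.png

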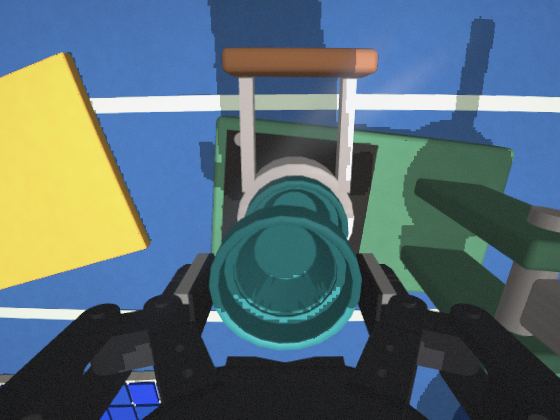

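>>> move_arm(deltas=[[[0, 0.3, 0.5], [0, -0.007, 0], 1], [[0, 0.5, 0], [0, 0, 0], 1], [[0, 0.6, 0], [0, 0, 0], 1], [[0, 0, 0], [0, 0, 0], 1], [[0, 0, 0], [0, 0, 0], 1]])

```text
t: 21.8
eef_pos: [0.5305, 0.1267, 0.1159]
eef_rot: [-1.571, -0.002, 0.001]
ft_force: [-0.4, 0.5, -0.5]
opening: 0.0653
```

```bash
python3 look.py w21; python3 -c "
from h import *
plan((0.529,.1262,0.083),(-1.5708,0,0))"
```

```text
21.8 pos [0.5305 0.1267 0.1159] rot [-1.571e+00 -2.000e-03  1.000e-03] F [-0.4  0.5 -0.5] open 0.0653
[  208   177   154   173 19592] z -0.001 0.137 c [0.5299 0.127 ] 0.0303 mid [0.5307 0.127 ] 5399
shift cm [-0.14  3.28 -0.04] turn [0.001 0.001 0.002]
```

>>> move_arm(deltas=[[[-0.15, 0.5, 0], [0, 0, 0], 1], [[-0.05, 0.7, 0], [0, 0, 0], 1], [[-0.05, 0.7, 0], [0, 0, 0], 1], [[0, 0.7, 0], [0, 0, 0], 1], [[0, 0.4, 0], [0, 0, 0], 1], [[0, 0, 0], [0, 0, 0], 1], [[0, 0, 0], [0, 0, 0], 1]])

```text
t: 22.55
eef_pos: [0.5272, 0.1264, 0.0825]
eef_rot: [-1.572, -0.001, 0.001]
ft_force: [0.1, -0.5, -0.4]
opening: 0.0652
```

```bash
python3 look.py w22; python3 -c "
from h import *
plan((0.529,.1262,0.083),(-1.5708,0,0))"
```

```text
22.55 pos [0.5272 0.1264 0.0825] rot [-1.572e+00 -1.000e-03  1.000e-03] F [ 0.1 -0.5 -0.4] open 0.0652
[  209   198   153   152 17806] z -0.001 0.104 c [0.5266 0.1267] 0.0302 mid [0.5273 0.1267] 5333
shift cm [ 0.18 -0.05 -0.01] turn [0.001 0.001 0.001]
```

View pics/w22.png

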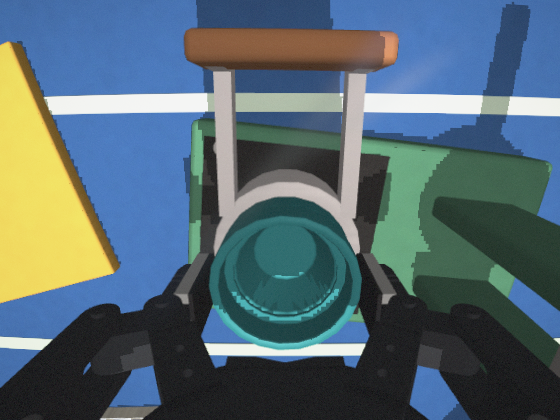

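Shell 2 is about 2 mm above its seat and aligned. Releasing.

>>> move_arm(deltas=[[[0.1, 0.1, 0], [0, 0, 0], 1], [[0, 0, 0], [0, 0, 0], 0.4], [[0, 0, 0], [0, 0, 0], -0.7], [[0, 0, 0], [0, 0, 0], -1], [[0, 0, 0], [0, 0, 0], -1], [[0, -1, 0], [0, 0, 0], -1], [[0, -2, 0], [0, 0, 0], -1], [[0, -3, 0], [0, 0, 0], -1]])

```text
t: 23.4
eef_pos: [0.5256, 0.1261, 0.1404]
eef_rot: [-1.572, 0.007, 0.001]
ft_force: [0.2, 0.1, 1.5]
opening: 0.0854
```

```bash
python3 look.py w23
```

```text
23.4 pos [0.5256 0.1261 0.1404] rot [-1.572e+00  7.000e-03  1.000e-03] F [0.2 0.1 1.5] open 0.0854
[ 232  178  108  110 9056] z -0.002 0.102 c [0.5285 0.1266] 0.0303 mid [0.5289 0.1267] 2532
```

View pics/w23.png

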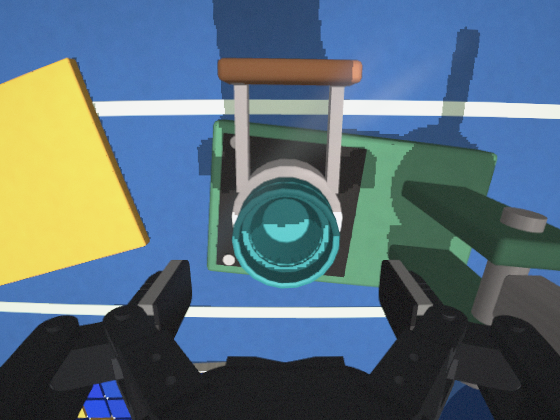

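Two shells are nested, with the top lip at z = 0.102 and pixel (286,231). On to shell A.

>>> move_arm(deltas=[[[0, -3, -1], [0, 0, 0], -1], [[0, -3, -3], [0, 0, 0], -1], [[0.5, -2, -4.5], [0, 0, 0], -1], [[0.5, 0, -4.5], [0, 0, 0], -1], [[0.5, 0, -4.5], [0, 0, 0], -1], [[0.5, 0, -4.5], [0, 0, 0], -1], [[0.5, 0, -4.5], [0, 0, 0], -1], [[0.5, 0, -4.5], [0, 0, 0], -1]])

```text
t: 24.25
eef_pos: [0.5656, -0.1884, 0.2439]
eef_rot: [-1.574, -0.026, 0.015]
ft_force: [1.0, 0.9, -0.2]
opening: 0.0857
```

>>> move_arm(deltas=[[[0.5, 0, -4.5], [0, 0, 0], -1], [[0.5, 0, -4.5], [0, 0, 0], -1], [[0.5, 0, -4.5], [0, 0, 0], -1], [[0.5, 0, -3], [0, 0, 0], -1], [[0.3, 0, -2], [0, 0, 0], -1], [[0, 0, -1], [0, 0, 0], -1], [[0, 0, 0], [0, 0, 0], -1], [[0, 0, 0], [0, 0, 0], -1]])

```text
t: 25.05
eef_pos: [0.5908, -0.4006, 0.2489]
eef_rot: [-1.58, -0.033, 0.005]
ft_force: [0.3, -0.6, -0.1]
opening: 0.0853
```

```bash
python3 look.py w24; python3 -c "
from h import *
plan((0.6,-.389,0.12),(-1.5708,0,0))"
```

```text
25.05 pos [ 0.5908 -0.4006  0.2489] rot [-1.58  -0.033  0.005] F [ 0.3 -0.6 -0.1] open 0.0853
[ 277  194   57   56 2452] z -0.001 0.042 c [ 0.6518 -0.3788] 0.0304 mid [ 0.6519 -0.3786] 693
shift cm [ 0.5  12.91  1.27] turn [0.01  0.005 0.033]
```

View pics/w24.png

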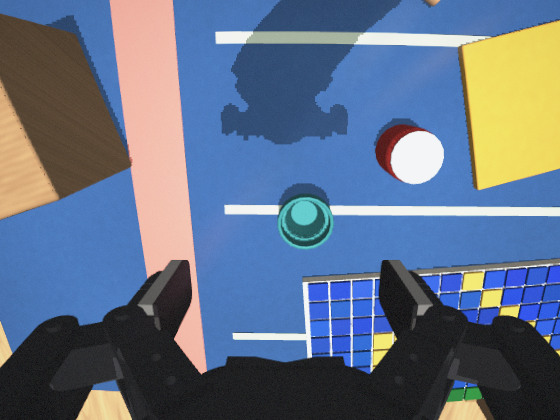

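A shell was knocked during the run: A is now at (0.652, -0.379), pixel (305,222), radius 0.754. That is beyond vertical reach. I'll check the mosaic height nearby and plan a tilted grasp to slide the shell closer.

```bash
python3 - <<'E'
from h import *
z=np.load("/tmp/w24.npz");P=z["P"]
for u,v in [(340,270),(310,300),(400,300),(330,320),(390,340),(420,155)]: print(u,v,P[v,u].round(3))
st(); print(ctrl.get_state()["q"].round(3))
E
```

```text
340 270 [ 0.737 -0.327 -0.   ]
310 300 [ 0.774 -0.368  0.017]
400 300 [ 0.584 -0.357  0.288]
330 320 [ 0.811 -0.338  0.012]
390 340 [ 0.842 -0.25   0.016]
420 155 [ 0.569 -0.263  0.06 ]
25.1 pos [ 0.5908 -0.4005  0.2489] rot [-1.58  -0.033  0.005] F [-1.3 -0.8 -0.1] open 0.0853
[-0.696  0.566  0.773  1.747  0.014 -0.7  ]
```

>>> move_arm(deltas=[[[0, 0, 0], [0.01, 0.13, 0], -1], [[0, 0, 0], [0, 0.14, 0], -1], [[0, 0, 0], [0, 0.14, 0], -1], [[0, 0, 0], [0, 0.13, 0], -1], [[0, 0, 0], [0, 0, -0.14], -1], [[0, 0, 0], [0, 0, -0.14], -1], [[0, 0, 0], [0, 0, 0], -1]])

```text
t: 25.8
eef_pos: [0.5903, -0.3892, 0.2315]
eef_rot: [-1.545, -0.243, -0.554]
ft_force: [-1.4, 1.4, -3.5]
opening: 0.0854
```

```bash
cat > tilt.py <<'E'
from h import *
import sys
# desired tilt frame: yaw a, tilt t ; target lip centre
bx,by,z,a,t=map(float,sys.argv[1:6])
r=R.from_euler("xyz",[-np.pi/2,0,a])*R.from_rotvec([0,0,-t])
rad=np.array([np.cos(a),np.sin(a),0])
tcp=np.array([bx,by,0])+rad*.015*np.sin(t)+[0,0,z]
s=st(); p,rc=tool(); print("tcp",tcp.round(4)); plan(tcp); print("turn",(rc.inv()*r).as_rotvec().round(3)); print("shift in target frame",(r.inv().apply(tcp-p)*100).round(2), s["q"].round(2))
E
python3 look.py w25; python3 tilt.py .652 -.379 .08 -.527 .3
```

```text
25.8 pos [ 0.5903 -0.3892  0.2315] rot [-1.545 -0.243 -0.554] F [-1.4  1.4 -3.5] open 0.0854
[ 289  147   61   59 2830] z -0.002 0.041 c [ 0.6516 -0.3782] 0.0305 mid [ 0.6522 -0.3781] 840
25.85 pos [ 0.5936 -0.392   0.2366] rot [-1.546 -0.251 -0.553] F [-0.1 -0.1 -0.1] open 0.0858
tcp [ 0.6558 -0.3812  0.08  ]
shift cm [ 0.69 16.44  3.78] turn [0. 0. 0.]
turn [-0.018 -0.026 -0.049]
shift in target frame [-0.   16.39  4.06] [-0.71  0.26  0.32  1.39  0.06 -0.15]
```

>>> move_arm(deltas=[[[0, 1, 1.5], [-0.018, -0.026, -0.049], -1], [[0, 2, 1.5], [0, 0, 0], -1], [[0, 2.5, 1], [0, 0, 0], -1], [[0, 2.5, 0], [0, 0, 0], -1], [[0, 2.5, 0], [0, 0, 0], -1], [[0, 2, 0], [0, 0, 0], -1], [[0, 1.5, 0], [0, 0, 0], -1], [[0, 0, 0], [0, 0, 0], -1]])

```text
t: 26.65
eef_pos: [0.6725, -0.3845, 0.1315]
eef_rot: [-1.577, -0.341, -0.516]
ft_force: [0.8, 0.0, -0.0]
opening: 0.0856
```

```bash
python3 look.py w26; python3 tilt.py .652 -.3782 .02 -.527 .3
```

```text
26.65 pos [ 0.6725 -0.3845  0.1315] rot [-1.577 -0.341 -0.516] F [ 0.8  0.  -0. ] open 0.0856
[ 231   91   96   95 7174] z -0.002 0.042 c [ 0.6522 -0.3779] 0.0302 mid [ 0.6528 -0.3783] 2102
26.7 pos [ 0.6732 -0.385   0.1336] rot [-1.577 -0.344 -0.516] F [ 0.1 -0.2  1.6] open 0.0856
tcp [ 0.6558 -0.3804  0.02  ]
shift cm [-5.47 10.11 -0.39] turn [0. 0. 0.]
turn [0.003 0.01  0.044]
shift in target frame [-5.01 10.35 -0.48] [-0.62  0.33  0.18  1.08  0.03 -0.1 ]
```

View pics/w26.png

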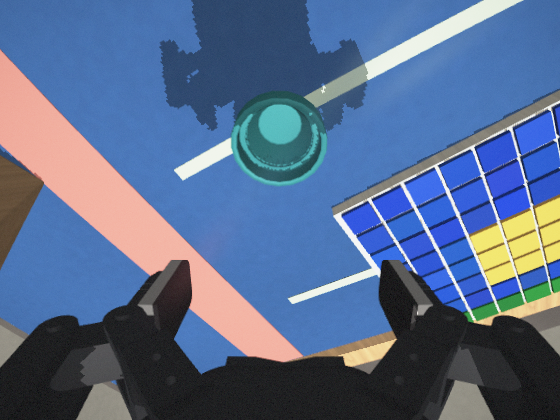

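The shell is at (279,138). I'll correct inward first, then descend slowly.

>>> move_arm(deltas=[[[-1.2, 1, -0.4], [0, 0.01, 0.044], -1], [[-1.3, 1, 0], [0, 0, 0], -1], [[-1.3, 1, 0], [0, 0, 0], -1], [[-1.2, 1, 0], [0, 0, 0], -1], [[0, 0.7, 0], [0, 0, 0], -1], [[0, 0, 0], [0, 0, 0], -1], [[0, 0, 0], [0, 0, 0], -1]])

```text
t: 27.4
eef_pos: [0.6525, -0.379, 0.0935]
eef_rot: [-1.577, -0.327, -0.526]
ft_force: [-0.3, -1.1, 1.0]
opening: 0.0854
```

```bash
python3 look.py w27; python3 tilt.py .6525 -.378 .02 -.527 .3
```

```text
27.4 pos [ 0.6525 -0.379   0.0935] rot [-1.577 -0.327 -0.526] F [-0.3 -1.1  1. ] open 0.0854
[ 234  145  105   98 8106] z -0.002 0.041 c [ 0.6518 -0.3778] 0.0304 mid [ 0.6528 -0.3782] 2527
27.45 pos [ 0.6527 -0.3792  0.0939] rot [-1.577 -0.328 -0.526] F [-0.  -0.3 -0.3] open 0.0854
tcp [ 0.6563 -0.3802  0.02  ]
shift cm [-2.03  7.11  0.13] turn [0. 0. 0.]
turn [0.006 0.001 0.028]
shift in target frame [-1.83  7.17  0.09] [-0.63  0.31  0.07  1.01  0.03 -0.09]
```

>>> move_arm(deltas=[[[-1, 0.7, 0.1], [0.006, 0, 0.028], -1], [[-0.8, 0.9, 0], [0, 0, 0], -1], [[0, 0.9, 0], [0, 0, 0], -1], [[0, 0.9, 0], [0, 0, 0], -1], [[0, 0.5, 0], [0, 0, 0], -1], [[0, 0, 0], [0, 0, 0], -1]])

```text
t: 28.05
eef_pos: [0.6491, -0.376, 0.0485]
eef_rot: [-1.571, -0.299, -0.526]
ft_force: [0.1, 0.7, 0.8]
opening: 0.0851
```

```bash
python3 look.py w28; python3 tilt.py .6525 -.378 .02 -.527 .3
```

```text
28.05 pos [ 0.6491 -0.376   0.0485] rot [-1.571 -0.299 -0.526] F [0.1 0.7 0.8] open 0.0851
[  221   190   127   113 11173] z -0.001 0.042 c [ 0.6517 -0.3777] 0.0304 mid [ 0.6524 -0.378 ] 3653
28.1 pos [ 0.6491 -0.376   0.0487] rot [-1.571 -0.299 -0.526] F [-0.8  0.1  0.5] open 0.0857
tcp [ 0.6563 -0.3802  0.02  ]
shift cm [-0.04  2.99 -0.  ] turn [0. 0. 0.]
turn [-0.001  0.001 -0.001]
shift in target frame [-0.05  2.99 -0.  ] [-0.63  0.35  0.04  0.97  0.03 -0.1 ]
```

View pics/w28.png

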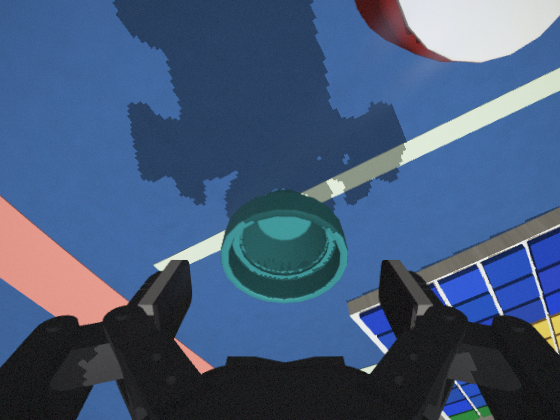

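Aligned. I'll descend along the tool axis and close.

>>> move_arm(deltas=[[[0, 0.8, 0], [0, 0, 0], -1], [[0, 0.8, 0], [0, 0, 0], -1], [[0, 0.8, 0], [0, 0, 0], -1], [[0, 0.5, 0], [0, 0, 0], -1], [[0, 0, 0], [0, 0, 0], 0], [[0, 0, 0], [0, 0, 0], 1], [[0, 0, 0], [0, 0, 0], 1], [[0, 0, 0], [0, 0, 0], 1]])

```text
t: 28.9
eef_pos: [0.6582, -0.3814, 0.0203]
eef_rot: [-1.571, -0.302, -0.526]
ft_force: [-1.2, 0.7, -0.1]
opening: 0.0642
```

```bash
python3 look.py w29; python3 tilt.py .6525 -.378 .02 -.527 .3
```

```text
28.9 pos [ 0.6582 -0.3814  0.0203] rot [-1.571 -0.302 -0.526] F [-1.2  0.7 -0.1] open 0.0642
[  208   203   155   135 15976] z -0.001 0.042 c [ 0.6526 -0.3775] 0.0303 mid [ 0.6537 -0.378 ] 5459
28.95 pos [ 0.6582 -0.3813  0.0203] rot [-1.571 -0.302 -0.526] F [-0.4 -0.2 -0.3] open 0.0647
tcp [ 0.6563 -0.3802  0.02  ]
shift cm [-0.22 -0.04  0.  ] turn [0. 0. 0.]
turn [-0.     0.001  0.002]
shift in target frame [-0.22 -0.04 -0.  ] [-0.63  0.39  0.04  0.92  0.03 -0.1 ]
```

View pics/w29.png

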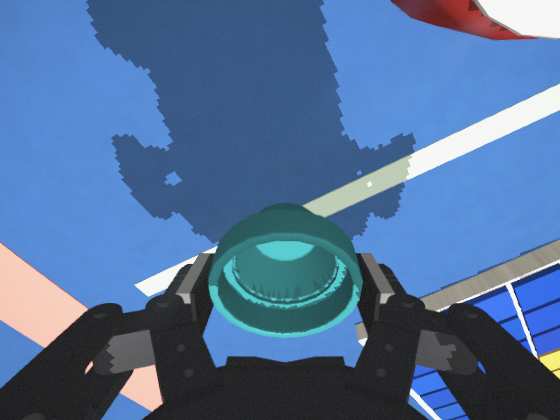

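Gripped, shell upright with the tool tilted 0.3 rad. I'll lift straight up and carry it with that tilt kept.

>>> move_arm(deltas=[[[0.15, -0.5, 0], [0, 0, 0], 1], [[0.3, -1, 0], [0, 0, 0], 1], [[0.3, -1.5, 0], [0, 0, 0], 1], [[0.3, -2, 0], [0, 0, 0], 1], [[0, -2.5, 0], [0, 0, 0], 1], [[0, -2.5, 0], [0, 0, 0], 1], [[0, -2.5, 0], [0, 0, 0], 1], [[0, -2.5, 0], [0, 0, 0], 1]])

```text
t: 29.75
eef_pos: [0.6259, -0.3625, 0.1754]
eef_rot: [-1.571, -0.3, -0.526]
ft_force: [1.0, 0.3, -0.6]
opening: 0.0641
```

```bash
python3 look.py w30; python3 tilt.py .53 -.1 .22 0 .3
```

```text
29.75 pos [ 0.6259 -0.3625  0.1754] rot [-1.571 -0.3   -0.526] F [ 1.   0.3 -0.6] open 0.0641
[  208   204   155   134 15883] z -0.001 0.197 c [ 0.6204 -0.3586] 0.0303 mid [ 0.6212 -0.3593] 5419
29.8 pos [ 0.6277 -0.3637  0.1828] rot [-1.572 -0.309 -0.525] F [ 0.5 -0.1  3.9] open 0.0643
tcp [ 0.5344 -0.1     0.22  ]
shift cm [-19.15 -10.04  18.13] turn [0. 0. 0.]
turn [ 0.158 -0.501  0.009]
shift in target frame [-7.81 -6.31 26.37] [-0.63  0.23  0.16  1.2   0.03 -0.1 ]
```

View pics/w30.png

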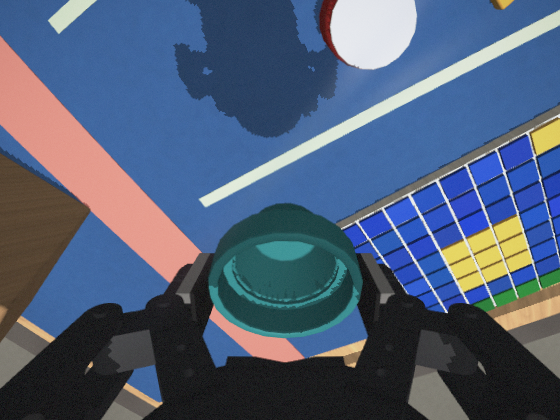

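>>> move_arm(deltas=[[[0, -1, 0], [0.04, -0.125, 0.002], 1], [[0, -1, 0], [0.04, -0.125, 0.002], 1], [[0, -1, 0], [0.04, -0.125, 0.002], 1], [[0, -1, 1], [0.04, -0.125, 0.002], 1], [[-1, -0.7, 3], [0, 0, 0], 1], [[-1, -0.5, 4], [0, 0, 0], 1], [[-1, 0, 4], [0, 0, 0], 1], [[-1, 0, 4], [0, 0, 0], 1]])

```text
t: 30.6
eef_pos: [0.5752, -0.2048, 0.2363]
eef_rot: [-1.587, -0.321, 0.019]
ft_force: [-0.0, 0.8, -0.0]
opening: 0.0641
```

```bash
python3 tilt.py .5285 .06 .23 0 .3
```

```text
30.6 pos [ 0.5752 -0.2048  0.2363] rot [-1.587 -0.321  0.019] F [-0.   0.8 -0. ] open 0.0641
tcp [0.5329 0.06   0.23  ]
shift cm [-3.74 -1.01 26.54] turn [0. 0. 0.]
turn [0.01  0.018 0.021]
shift in target frame [-4.23 -0.65 26.48] [-0.53 -0.06 -0.04  1.31  0.15 -0.52]
```

>>> move_arm(deltas=[[[-0.5, 0, 4], [0.01, 0.018, 0.021], 1], [[-0.7, 0, 4.5], [0, 0, 0], 1], [[-0.7, 0, 4.5], [0, 0, 0], 1], [[-0.7, 0, 4.5], [0, 0, 0], 1], [[-0.7, 0, 4], [0, 0, 0], 1], [[0, 0, 3], [0, 0, 0], 1], [[0, 0, 1.5], [0, 0, 0], 1], [[0, 0, 0], [0, 0, 0], 1]])

```text
t: 31.4
eef_pos: [0.5409, 0.0694, 0.2376]
eef_rot: [-1.572, -0.32, 0.004]
ft_force: [-0.1, -0.8, -0.1]
opening: 0.0641
```

>>> move_arm(deltas=[[[0, 0, 0], [0, 0, 0], 1], [[0, 0, 0], [0, 0, 0], 1]])

```text
t: 31.6
eef_pos: [0.5414, 0.0689, 0.2396]
eef_rot: [-1.573, -0.323, 0.005]
ft_force: [0.3, -0.3, -0.2]
opening: 0.064
```

```bash
python3 look.py w31; python3 tilt.py .53 .1265 .20 0 .3
```

```text
31.6 pos [0.5414 0.0689 0.2396] rot [-1.573 -0.323  0.005] F [ 0.3 -0.3 -0.2] open 0.064
[ 315   81   81   86 5180] z -0.001 0.102 c [0.5285 0.1263] 0.0304 mid [0.5286 0.1265] 1407
[  208   204   155   134 15912] z -0.001 0.261 c [0.5343 0.0693] 0.0302 mid [0.5357 0.0693] 5451
31.65 pos [0.5414 0.0686 0.2397] rot [-1.573 -0.323  0.004] F [-0.5  1.1  0.6] open 0.0643
tcp [0.5344 0.1265 0.2   ]
shift cm [-1.9   3.53  5.8 ] turn [0. 0. 0.]
turn [0.001 0.004 0.023]
shift in target frame [-1.84  3.58  5.79] [ 0.   -0.25 -0.21  1.29 -0.    0.  ]
```

View pics/w31.png

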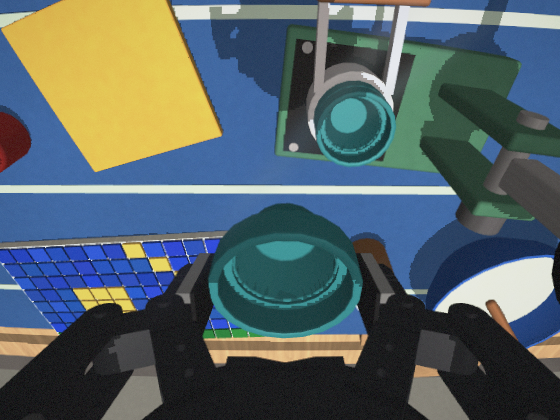

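>>> move_arm(deltas=[[[-0.4, 0.3, 1], [0, 0.004, 0.023], 1], [[-0.5, 0.8, 1.5], [0, 0, 0], 1], [[-0.5, 0.8, 1.5], [0, 0, 0], 1], [[-0.4, 0.8, 1.2], [0, 0, 0], 1], [[0, 0.6, 0.5], [0, 0, 0], 1], [[0, 0, 0], [0, 0, 0], 1], [[0, 0, 0], [0, 0, 0], 1], [[0, 0, 0], [0, 0, 0], 1]])

```text
t: 32.45
eef_pos: [0.5351, 0.124, 0.1998]
eef_rot: [-1.573, -0.295, -0.01]
ft_force: [0.2, -0.6, -0.3]
opening: 0.0642
```

```bash
python3 look.py w32; python3 tilt.py .5304 .1262 .15 0 .3
```

```text
32.45 pos [0.5351 0.124  0.1998] rot [-1.573 -0.295 -0.01 ] F [ 0.2 -0.6 -0.3] open 0.0642
[ 244  107   90   94 6516] z -0.001 0.102 c [0.5284 0.1266] 0.0302 mid [0.5291 0.1268] 1771
[  208   204   155   134 15884] z -0.001 0.222 c [0.5287 0.1245] 0.0303 mid [0.5301 0.1244] 5404
32.5 pos [0.5352 0.1239 0.2001] rot [-1.573 -0.295 -0.01 ] F [-1.  -0.3 -0.3] open 0.0643
tcp [0.5348 0.1262 0.15  ]
shift cm [-1.5   4.78  0.24] turn [0. 0. 0.]
turn [ 0.005 -0.01  -0.005]
shift in target frame [-1.52  4.77  0.23] [ 0.13 -0.21 -0.24  1.25 -0.04  0.13]
```

>>> move_arm(deltas=[[[-0.3, 0.8, 0.25], [0, -0.01, -0.005], 1], [[-0.3, 1, 0], [0, 0, 0], 1], [[-0.3, 1, 0], [0, 0, 0], 1], [[-0.3, 1, 0], [0, 0, 0], 1], [[-0.3, 0.9, 0], [0, 0, 0], 1], [[0, 0, 0], [0, 0, 0], 1], [[0, 0, 0], [0, 0, 0], 1]])

```text
t: 33.2
eef_pos: [0.5342, 0.1252, 0.1455]
eef_rot: [-1.576, -0.299, -0.001]
ft_force: [0.3, 0.4, 0.0]
opening: 0.064
```

```bash
python3 look.py w33; python3 tilt.py .5304 .1262 .098 0 .3
```

```text
33.2 pos [0.5342 0.1252 0.1455] rot [-1.576e+00 -2.990e-01 -1.000e-03] F [0.3 0.4 0. ] open 0.064
[  208   134   155   204 22762] z -0.001 0.167 c [0.5276 0.1257] 0.0303 mid [0.5288 0.1258] 5571
33.25 pos [0.534  0.1252 0.1454] rot [-1.577e+00 -2.990e-01 -1.000e-03] F [-0.2  0.4  0.2] open 0.0646
tcp [0.5348 0.1262 0.098 ]
shift cm [-1.32  4.55  0.13] turn [0. 0. 0.]
turn [ 0.006 -0.001 -0.001]
shift in target frame [-1.32  4.55  0.1 ] [ 0.13 -0.21 -0.35  1.13 -0.05  0.13]
```

View pics/w33.png

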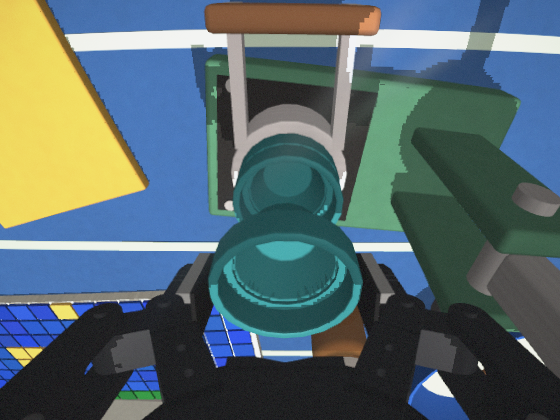

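>>> move_arm(deltas=[[[-0.2, 0.7, 0.1], [0.006, 0, 0], 1], [[-0.25, 0.9, 0], [0, 0, 0], 1], [[-0.25, 0.9, 0], [0, 0, 0], 1], [[-0.25, 0.9, 0], [0, 0, 0], 1], [[-0.2, 0.6, 0], [0, 0, 0], 1], [[-0.1, 0.3, 0], [0, 0, 0], 1], [[0, 0, 0], [0, 0, 0], 1], [[0, 0, 0], [0, 0, 0], 1]])

```text
t: 34.05
eef_pos: [0.5363, 0.1264, 0.0985]
eef_rot: [-1.57, -0.302, -0.001]
ft_force: [-0.2, 0.3, 0.6]
opening: 0.0644
```

```bash
python3 look.py w34; python3 tilt.py .5304 .1262 .098 0 .3
```

```text
34.05 pos [0.5363 0.1264 0.0985] rot [-1.57e+00 -3.02e-01 -1.00e-03] F [-0.2  0.3  0.6] open 0.0644
[  208   166   155   172 20563] z -0.002 0.12 c [0.5297 0.1268] 0.0303 mid [0.5307 0.1267] 5498
34.1 pos [0.5362 0.1264 0.0985] rot [-1.57e+00 -3.02e-01 -1.00e-03] F [-0.2  0.6 -0.1] open 0.0639
tcp [0.5348 0.1262 0.098 ]
shift cm [-0.15  0.01 -0.02] turn [0. 0. 0.]
turn [-0.001 -0.001  0.002]
shift in target frame [-0.15  0.01 -0.02] [ 0.13 -0.19 -0.43  1.03 -0.04  0.13]
```

View pics/w34.png

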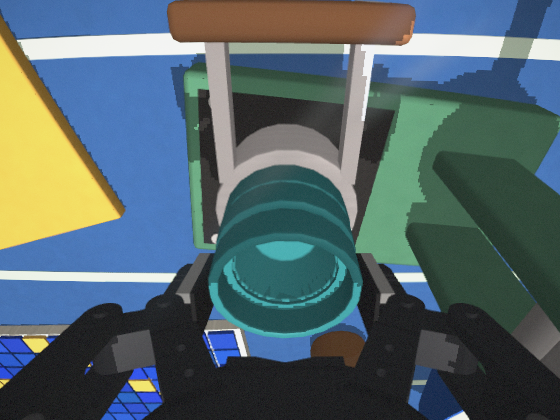

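The three lip bands now line up. Releasing and retreating along the tool axis.

>>> move_arm(deltas=[[[-0.15, 0.05, 0], [0, 0, 0], 1], [[0, 0, 0], [0, 0, 0], 0.4], [[0, 0, 0], [0, 0, 0], -0.7], [[0, 0, 0], [0, 0, 0], -1], [[0, 0, 0], [0, 0, 0], -1], [[0.2, -1, 0], [0, 0, 0], -1], [[0.3, -1.5, 0], [0, 0, 0], -1], [[0.5, -2.5, 0], [0, 0, 0], -1]])

```text
t: 34.9
eef_pos: [0.5265, 0.126, 0.1464]
eef_rot: [-1.571, -0.295, -0.001]
ft_force: [-0.2, 0.6, 0.3]
opening: 0.0853
```

>>> move_arm(deltas=[[[0.8, -3, 0], [0, 0, 0], -1], [[0.8, -3, 0], [0, 0, 0], -1], [[0, -2, 0], [0, 0, 0], -1], [[0, -1, 0], [0, 0, 0], -1], [[0, 0, 0], [0, 0, 0], -1]])

```text
t: 35.4
eef_pos: [0.5169, 0.1263, 0.249]
eef_rot: [-1.569, -0.305, -0.001]
ft_force: [0.0, -0.1, 1.0]
opening: 0.0854
```

```bash
python3 look.py w35;  python3 - <<'E'
from h import *
for n in ["scene","top"]:
    p,d,P=cloud(n); cv2.imwrite(f"pics/{n}2.png",p[:,:,::-1]); np.savez(f"/tmp/{n}2.npz",p=p,d=d,P=P)
E
```

```text
35.4 pos [0.5169 0.1263 0.249 ] rot [-1.569e+00 -3.050e-01 -1.000e-03] F [ 0.  -0.1  1. ] open 0.0854
[ 245  109   79   89 5175] z -0.002 0.118 c [0.5295 0.1265] 0.0303 mid [0.5305 0.1266] 1304
```

View pics/w35.png

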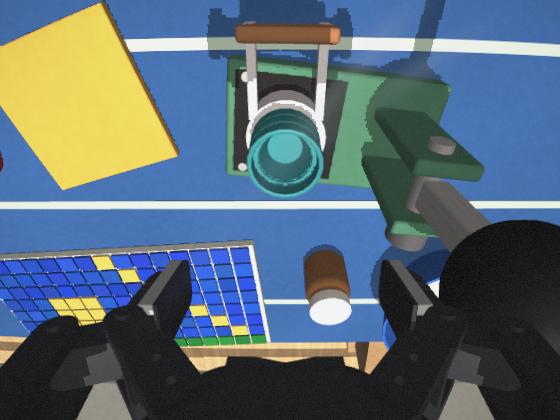

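View pics/scene2.png

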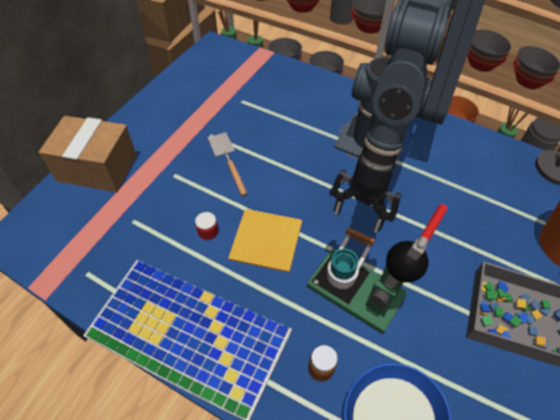

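All three shells are nested, top lip at z = 0.118 and (0.530, 0.1265), and no others are on the table. Next is the lever: I'll measure the handle and compute the approach.

```bash
cat > lever.py <<'E'
from h import *
import sys
# theta, phi, back(m), gx(m in press x)
BED=np.array([.5316,.1282,0]); YAW=-.107
def pose(th,phi,back=0.,gx=-.08,corr=(0,0,0)):
    A=R.from_euler("z",YAW); a=np.deg2rad(97)-th
    bar=BED+A.apply([gx,.118-.2*np.cos(a),.13+.2*np.sin(a)])+np.array(corr)
    r=R.from_euler("xyz",[-np.pi/2,0,YAW])*R.from_rotvec([phi,0,0])
    return bar,bar+r.apply([0,1,0])*(.017-back),r
if __name__=="__main__":
    v=[float(x) for x in sys.argv[1:]]
    bar,t,r=pose(*v[:4]); s=st(); p,rc=tool()
    print("bar",bar.round(4),"tcp",t.round(4)); print("now-frame shift",(rc.inv().apply(t-p)*100).round(2),"turn",(rc.inv()*r).as_rotvec().round(3),"target-frame shift",(r.inv().apply(t-p)*100).round(2),s["q"].round(2))
E
python3 - <<'E'
from h import *
from lever import pose
print(pose(0,0,0,-.065)[0])
for n in ["scene","top"]:
    z=np.load(f"/tmp/{n}2.npz");p,d,P=z["p"],z["d"],z["P"]
    h=cv2.cvtColor(p,cv2.COLOR_RGB2HSV).astype(int);H,S,V=h[...,0],h[...,1],h[...,2]
    m=((H<5)|(H>172))&(S>140)&(V>90)&(P[...,2]>.25)&(P[...,2]<.4)&(d>0)
    q=P[m]; u=np.linalg.svd(q-q.mean(0),full_matrices=False)[2][0]; t=(q-q.mean(0))@u
    print(n,len(q),q.mean(0).round(4),u.round(3),t.min().round(3),t.max().round(3), (q.mean(0)+u*(t.min()+t.max())/2).round(4))
E
python3 lever.py 0 -0.4 0.12 -.08
```

```text
[0.48217669 0.27670136 0.32850923]
scene 317 [0.4877 0.276  0.3374] [ 0.994 -0.112  0.003] -0.05 0.047 [0.4863 0.2761 0.3374]
top 255 [0.4856 0.2728 0.3362] [-0.994  0.111  0.005] -0.047 0.048 [0.4851 0.2729 0.3362]
35.55 pos [0.5156 0.126  0.2451] rot [-1.57e+00 -2.99e-01 -1.00e-03] F [-0.   0.1 -0.5] open 0.0853
bar [0.4673 0.2783 0.3285] tcp [0.4715 0.3182 0.4234]
now-frame shift [  1.03 -18.32  19.23] turn [-0.414  0.044  0.316] target-frame shift [ -6.43 -23.68  10.22] [ 0.14 -0.26 -0.19  1.34 -0.04  0.13]
```

>>> move_arm(deltas=[[[0, -2, 0], [0, 0, 0.1], -1], [[0, -3, 0], [0, 0, 0.1], -1], [[-0.5, -3, 0], [0, 0, 0.1], -1], [[-0.5, -3, 0], [0, 0.05, 0], -1], [[-0.5, -3, 0], [-0.1, 0.05, 0], -1], [[0, -3, 0], [-0.1, 0, 0], -1], [[0, -2, 1], [-0.1, 0, 0], -1], [[0, -1, 1], [-0.1, 0, 0], -1]])

```text
t: 36.35
eef_pos: [0.4843, 0.1501, 0.4146]
eef_rot: [-1.999, 0.06, -0.115]
ft_force: [0.7, -0.4, 0.2]
opening: 0.0852
```

>>> move_arm(deltas=[[[0, 0, 1], [0, 0, 0], -1], [[0, 0, 1], [0, 0, 0], -1], [[0, 0, 0], [0, 0, 0], -1]])

```text
t: 36.65
eef_pos: [0.4876, 0.1732, 0.3979]
eef_rot: [-2.003, 0.072, -0.11]
ft_force: [-0.3, -0.3, -0.6]
opening: 0.0854
```

```bash
python3 lever.py 0 -0.4 0.12 -.08; python3 look.py w36
```

```text
36.65 pos [0.4876 0.1732 0.3979] rot [-2.003  0.072 -0.11 ] F [-0.3 -0.3 -0.6] open 0.0854
bar [0.4673 0.2783 0.3285] tcp [0.4715 0.3182 0.4234]
now-frame shift [-3.37 -8.06 11.96] turn [ 0.032  0.026 -0.067] target-frame shift [-3.14 -7.9  12.13] [ 0.41  0.48  0.9   2.27 -0.34  0.56]
36.65 pos [0.4876 0.1732 0.3979] rot [-2.003  0.072 -0.11 ] F [-0.3 -0.3 -0.6] open 0.0854
[ 319  188   54   54 2173] z 0.026 0.118 c [0.5297 0.1272] 0.0306 mid [0.5299 0.127 ] 527
```

View pics/w36.png

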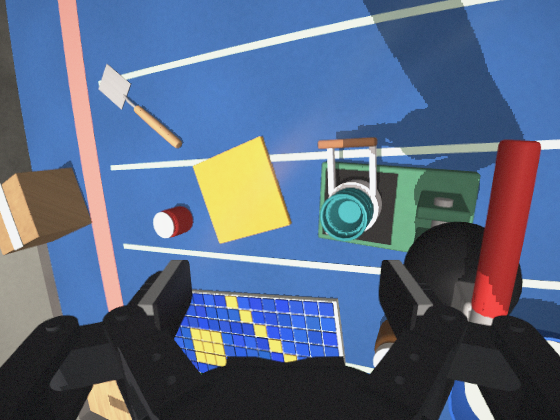

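Joint 4 is near its limit (2.27 of 2.29). I'll lean the fingers outward along the bar by 0.4 rad, which relieves it.

```bash
sed -i 's/\*R.from_rotvec(\[phi,0,0\])/*R.from_rotvec([phi,0,0])*R.from_rotvec([0,0,-T])/; s/^BED=/T=0.4; BED=/' lever.py; python3 lever.py 0 -0.4 0.12 -.08
```

```text
36.7 pos [0.4874 0.1723 0.3987] rot [-2.003  0.071 -0.111] F [ 0.2 -0.6  0. ] open 0.0855
bar [0.4673 0.2783 0.3285] tcp [0.4313 0.3193 0.4159]
now-frame shift [-7.31 -6.95 12.2 ] turn [ 0.027  0.031 -0.467] target-frame shift [-3.84 -9.27 12.24] [ 0.41  0.48  0.9   2.27 -0.34  0.56]
```

>>> move_arm(deltas=[[[0, 0, 0], [0, 0, -0.12], -1], [[0, 0, 0], [0, 0, -0.12], -1], [[0, 0, 0], [0, 0, -0.12], -1], [[0, 0, 0], [0, 0, -0.1], -1], [[0, 0, 0], [0, 0, 0], -1]])

```text
t: 37.2
eef_pos: [0.4889, 0.1645, 0.3891]
eef_rot: [-2.037, -0.347, 0.085]
ft_force: [0.2, 0.4, -0.5]
opening: 0.0853
```

```bash
python3 lever.py 0 -0.4 0.12 -.08
```

```text
37.2 pos [0.4889 0.1645 0.3891] rot [-2.037 -0.347  0.085] F [ 0.2  0.4 -0.5] open 0.0853
bar [0.4673 0.2783 0.3285] tcp [0.4313 0.3193 0.4159]
now-frame shift [ -3.24 -10.75  12.4 ] turn [ 0.026  0.033 -0.006] target-frame shift [ -3.59 -10.44  12.57] [ 0.52 -0.03  0.24  1.74 -0.57  0.49]
```

>>> move_arm(deltas=[[[-0.5, -3, 0], [0.026, 0.033, -0.006], -1], [[-0.5, -3, 0], [0, 0, 0], -1], [[-0.5, -2.5, 2], [0, 0, 0], -1], [[-0.5, -1, 2.5], [0, 0, 0], -1], [[-0.5, -0.5, 2.5], [0, 0, 0], -1], [[-0.5, 0, 2.5], [0, 0, 0], -1], [[0, 0, 2], [0, 0, 0], -1], [[0, 0, 0], [0, 0, 0], -1]])

```text
t: 38.0
eef_pos: [0.4395, 0.3038, 0.4302]
eef_rot: [-1.983, -0.372, 0.022]
ft_force: [1.2, 0.9, -0.3]
opening: 0.0856
```

```bash
python3 lever.py 0 -0.4 0.12 -.08; python3 look.py w37
```

```text
38.0 pos [0.4395 0.3038 0.4302] rot [-1.983 -0.372  0.022] F [ 1.2  0.9 -0.3] open 0.0856
bar [0.4673 0.2783 0.3285] tcp [0.4313 0.3193 0.4159]
now-frame shift [-1.25  0.33  1.86] turn [-0.006 -0.031 -0.008] target-frame shift [-1.19  0.31  1.9 ] [ 0.79  0.22  0.6   2.   -0.55  0.86]
38.0 pos [0.4395 0.3038 0.4302] rot [-1.983 -0.372  0.022] F [ 1.2  0.9 -0.3] open 0.0856
[ 244  104   49   50 1746] z -0.002 0.118 c [0.5296 0.1274] 0.0302 mid [0.53   0.1275] 412
```

View pics/w37.png

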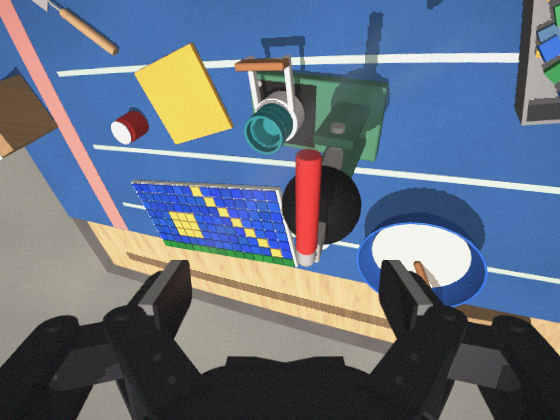

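The handle runs from (308,152) to (305,262), nearly between the fingers. I'll measure it from this view.

```bash
cat > bar.py <<'E'
from h import *
import sys
from lever import pose,BED,YAW
z=np.load(f"/tmp/{sys.argv[1]}.npz");p,d,P=z["p"],z["d"],z["P"]
h=cv2.cvtColor(p,cv2.COLOR_RGB2HSV).astype(int);H,S,V=h[...,0],h[...,1],h[...,2]
m=((H<5)|(H>172))&(S>140)&(V>90)&(d>0)&(P[...,2]>.1)
q=P[m]; u=np.linalg.svd(q-q.mean(0),full_matrices=False)[2][0]; t=(q-q.mean(0))@u
cam=z["T"][:3,3]; c=q.mean(0)+u*(t.min()+t.max())/2; v=(c-cam);v/=np.linalg.norm(v)
print(len(q),"surf",c.round(4),"axis est",(c+v*.0085).round(4),"dir",u.round(3),t.min().round(3),t.max().round(3))
A=R.from_euler("z",YAW); l=A.inv().apply(c+v*.0085-BED); print("press frame",l.round(4),"theta",(np.deg2rad(97)-np.arctan2(l[2]-.13,.118-l[1])).round(3))
E
python3 bar.py w37; python3 lever.py 0 -0.4 0.06 -.08
```

```text
2379 surf [0.4905 0.2781 0.3347] axis est [0.4959 0.2755 0.3287] dir [ 0.993 -0.115 -0.004] -0.041 0.071
press frame [-0.0512  0.1427  0.3287] theta -0.001
38.05 pos [0.4395 0.3026 0.4314] rot [-1.984 -0.374  0.022] F [-0.1 -0.1 -0.8] open 0.0853
bar [0.4673 0.2783 0.3285] tcp [0.4523 0.2954 0.365 ]
now-frame shift [-1.25  6.38  1.98] turn [-0.005 -0.032 -0.007] target-frame shift [-1.23  6.36  2.05] [ 0.79  0.21  0.6   2.   -0.55  0.86]
```

>>> move_arm(deltas=[[[-0.4, 0.7, 0.7], [-0.005, -0.032, -0.007], -1], [[-0.4, 1, 0.7], [0, 0, 0], -1], [[-0.4, 1.2, 0.6], [0, 0, 0], -1], [[0, 1.2, 0], [0, 0, 0], -1], [[0, 1, 0], [0, 0, 0], -1], [[0, 0.8, 0], [0, 0, 0], -1], [[0, 0, 0], [0, 0, 0], -1], [[0, 0, 0], [0, 0, 0], -1]])

```text
t: 38.85
eef_pos: [0.4531, 0.2889, 0.3716]
eef_rot: [-1.999, -0.369, 0.051]
ft_force: [1.2, 0.4, 0.2]
opening: 0.0851
```

```bash
python3 lever.py 0 -0.4 0.0 -.08; python3 look.py w38; python3 bar.py w38
```

```text
38.85 pos [0.4531 0.2889 0.3716] rot [-1.999 -0.369  0.051] F [1.2 0.4 0.2] open 0.0851
bar [0.4673 0.2783 0.3285] tcp [0.4732 0.2715 0.3141]
now-frame shift [-0.29  6.27  0.84] turn [-0.    -0.005 -0.   ] target-frame shift [-0.28  6.27  0.84] [ 0.75  0.14  0.38  1.84 -0.56  0.79]
38.85 pos [0.4531 0.2889 0.3716] rot [-1.999 -0.369  0.051] F [1.2 0.4 0.2] open 0.0851
[ 234  107   55   57 2242] z -0.002 0.117 c [0.5298 0.1277] 0.0301 mid [0.5302 0.1275] 527
3565 surf [0.4836 0.2792 0.3349] axis est [0.4897 0.2766 0.3295] dir [ 0.995 -0.099  0.021] -0.037 0.062
press frame [-0.0575  0.1431  0.3295] theta -0.003
```

View pics/w38.png

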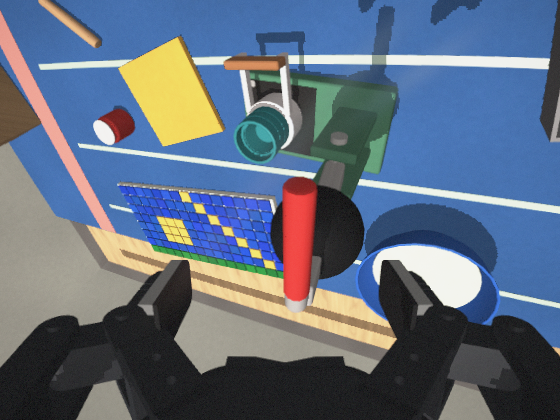

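>>> move_arm(deltas=[[[-0.1, 0.9, 0.5], [0, 0, 0], -1], [[-0.1, 1, 0.4], [0, 0, 0], -1], [[0, 1.1, 0], [0, 0, 0], -1], [[0, 1.1, 0], [0, 0, 0], -1], [[0, 1, 0], [0, 0, 0], -1], [[0, 0.7, 0], [0, 0, 0], -1], [[0, 0, 0], [0, 0, 0], -1], [[0, 0, 0], [0, 0, 0], -1]])

```text
t: 39.7
eef_pos: [0.4738, 0.2748, 0.3129]
eef_rot: [-1.999, -0.368, 0.053]
ft_force: [0.3, -0.0, 0.0]
opening: 0.0849
```

```bash
python3 lever.py 0 -0.4 0.0 -.08; python3 look.py w39; python3 bar.py w39
```

```text
39.7 pos [0.4738 0.2748 0.3129] rot [-1.999 -0.368  0.053] F [ 0.3 -0.   0. ] open 0.0849
bar [0.4673 0.2783 0.3285] tcp [0.4732 0.2715 0.3141]
now-frame shift [-0.03  0.   -0.35] turn [-0.001 -0.003  0.   ] target-frame shift [-0.03  0.   -0.35] [ 0.71  0.1   0.22  1.68 -0.56  0.73]
39.7 pos [0.4738 0.2748 0.3129] rot [-1.999 -0.368  0.053] F [ 0.3 -0.   0. ] open 0.0849
[ 216  109   64   65 2973] z -0.002 0.117 c [0.5298 0.1279] 0.0301 mid [0.5301 0.1271] 708
6070 surf [0.4831 0.2801 0.3351] axis est [0.4901 0.2774 0.3311] dir [ 0.995 -0.086  0.041] -0.03 0.068
press frame [-0.0572  0.144   0.3311] theta -0.006
```

View pics/w39.png

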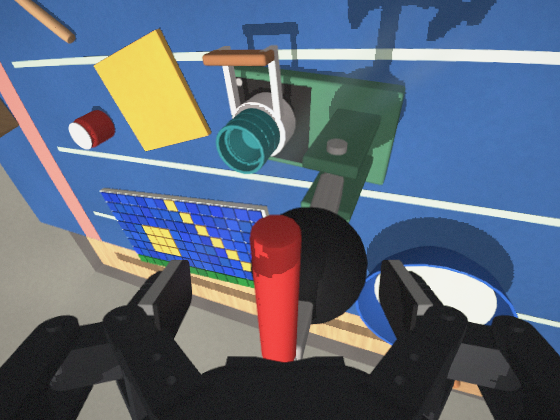

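>>> move_arm(deltas=[[[0, 0.4, -0.3], [0, 0, 0], -1], [[0, 0, 0], [0, 0, 0], 0], [[0, 0, 0], [0, 0, 0], 0.3], [[0, 0, 0], [0, 0, 0], 0.6], [[0, 0, 0], [0, 0, 0], 1], [[0, 0, 0], [0, 0, 0], 1], [[0, 0, 0], [0, 0, 0], 1]], newtons=70)

```text
t: 40.45
eef_pos: [0.4752, 0.2707, 0.3129]
eef_rot: [-1.997, -0.371, 0.053]
ft_force: [1.0, -0.4, -0.7]
opening: 0.0184
```

```bash
python3 lever.py 0 -0.4 0.0 -.08; python3 look.py w40
```

```text
40.45 pos [0.4752 0.2707 0.3129] rot [-1.997 -0.371  0.053] F [ 1.  -0.4 -0.7] open 0.0184
bar [0.4673 0.2783 0.3285] tcp [0.4732 0.2715 0.3141]
now-frame shift [-0.14 -0.2   0.01] turn [-0.003 -0.004  0.003] target-frame shift [-0.14 -0.2   0.01] [ 0.7   0.09  0.21  1.68 -0.56  0.72]
40.45 pos [0.4752 0.2707 0.3129] rot [-1.997 -0.371  0.053] F [ 1.  -0.4 -0.7] open 0.0184
[ 218  107   64   66 3016] z -0.003 0.117 c [0.5297 0.1279] 0.03 mid [0.5299 0.1268] 711
```

View pics/w40.png

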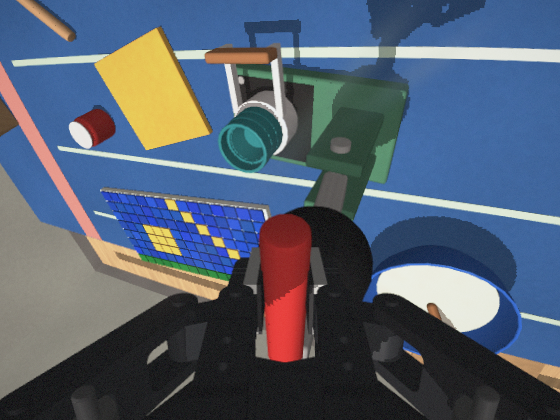

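Gripped (18.4 mm opening). Moving rigidly with the lever is a constant tool-frame twist per row; I'll compute it now.

```bash
cat > tw.py <<'E'
from lever import *
p,rc=tool(); A=R.from_euler("z",YAW)
hinge=BED+A.apply([-.08,.118,.13]); ax=A.apply([1,0,0])
dth=float(sys.argv[1]); 
w=rc.inv().apply(ax)*dth; v=rc.inv().apply(np.cross(ax*dth,p-hinge))*100
# tool lever angle from TCP/grasp position
g=p+rc.apply([0,1,0])*(-.0195); l=A.inv().apply(g-BED)
phi=(R.from_euler("xyz",[-np.pi/2,0,YAW]).inv()*rc); 
ph=np.arctan2(phi.apply([0,0,1])[1]*-1,phi.apply([0,0,1])[2])
s=st(); print("row shift cm",v.round(3),"turn",w.round(4)); print("grasp press",l.round(4),"theta~",(np.deg2rad(97)-np.arctan2(l[2]-.13,.118-l[1])).round(3),"rad",np.hypot(l[2]-.13,.118-l[1]).round(4),"phi",ph.round(3),"q",s["q"].round(2),"M",s["moment"].round(2))
E
python3 tw.py .05
```

```text
40.5 pos [0.4752 0.2707 0.3129] rot [-1.997 -0.371  0.053] F [-1.5 -0.6  0.3] open 0.0183
row shift cm [-0.104  0.25  -0.878] turn [0.046  0.0196 0.0001]
grasp press [-0.0789  0.1426  0.3294] theta~ -0.001 rad 0.2009 phi -0.396 q [ 0.7   0.09  0.21  1.68 -0.56  0.72] M [ 0.34  0.34 -0.08]
```

>>> move_arm(deltas=[[[-0.06, 0.15, -0.53], [0.028, 0.012, 0], 1], [[-0.1, 0.25, -0.88], [0.046, 0.02, 0], 1], [[-0.1, 0.25, -0.88], [0.046, 0.02, 0], 1], [[-0.1, 0.25, -0.88], [0.046, 0.02, 0], 1]])

```text
t: 40.9
eef_pos: [0.472, 0.2411, 0.3133]
eef_rot: [-1.796, -0.395, -0.017]
ft_force: [-0.3, 0.5, -1.1]
opening: 0.0177
```

```bash
python3 tw.py .05
```

```text
40.9 pos [0.472  0.2411 0.3133] rot [-1.796 -0.395 -0.017] F [-0.3  0.5 -1.1] open 0.0177
row shift cm [-0.1    0.227 -0.885] turn [ 0.046   0.0197 -0.0001]
grasp press [-0.0789  0.1095  0.3309] theta~ 0.164 rad 0.2011 phi -0.207 q [ 0.58 -0.13  0.03  1.52 -0.41  0.6 ] M [-0.09  0.47 -0.15]
```

>>> move_arm(deltas=[[[-0.1, 0.23, -0.88], [0.046, 0.02, 0], 1], [[-0.1, 0.23, -0.88], [0.046, 0.02, 0], 1], [[-0.1, 0.23, -0.88], [0.046, 0.02, 0], 1], [[-0.1, 0.23, -0.88], [0.046, 0.02, 0], 1], [[-0.1, 0.23, -0.88], [0.046, 0.02, 0], 1], [[-0.1, 0.23, -0.88], [0.046, 0.02, 0], 1]])

```text
t: 41.5
eef_pos: [0.4661, 0.1863, 0.3011]
eef_rot: [-1.458, -0.404, -0.148]
ft_force: [2.4, 1.8, -2.6]
opening: 0.0178
```

```bash
python3 tw.py .05; python3 look.py w41
```

```text
41.5 pos [0.4661 0.1863 0.3011] rot [-1.458 -0.404 -0.148] F [ 2.4  1.8 -2.6] open 0.0178
row shift cm [-0.1    0.225 -0.886] turn [ 0.0459  0.0197 -0.0002]
grasp press [-0.079   0.0489  0.3189] theta~ 0.473 rad 0.2012 phi 0.103 q [ 0.29 -0.43 -0.25  1.35 -0.06  0.4 ] M [-0.27  0.42 -0.13]
41.5 pos [0.4661 0.1863 0.3011] rot [-1.458 -0.404 -0.148] F [ 2.4  1.8 -2.6] open 0.0178
[ 183  126   66   74 3768] z -0.002 0.117 c [0.5293 0.1272] 0.0302 mid [0.5302 0.1268] 910
```

View pics/w41.png

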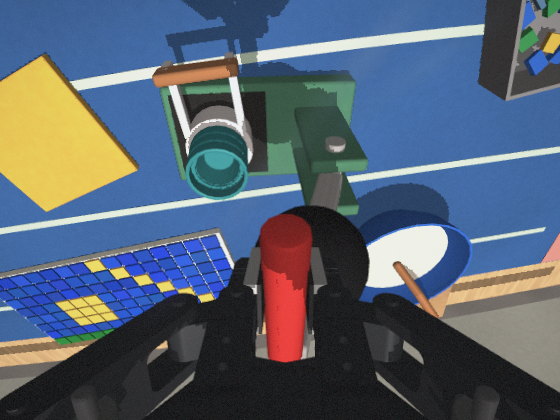

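Lever at about 0.47 rad, grip holding. Continuing.

>>> move_arm(deltas=[[[-0.1, 0.23, -0.88], [0.046, 0.02, 0], 1], [[-0.1, 0.23, -0.88], [0.046, 0.02, 0], 1], [[-0.1, 0.23, -0.88], [0.046, 0.02, 0], 1], [[-0.1, 0.23, -0.88], [0.046, 0.02, 0], 1], [[-0.1, 0.23, -0.88], [0.046, 0.02, 0], 1], [[-0.1, 0.23, -0.88], [0.046, 0.02, 0], 1]])

```text
t: 42.15
eef_pos: [0.4608, 0.1383, 0.2732]
eef_rot: [-1.126, -0.372, -0.274]
ft_force: [3.3, 3.9, -2.6]
opening: 0.018
```

```bash
python3 tw.py .05
```

```text
42.15 pos [0.4608 0.1383 0.2732] rot [-1.126 -0.372 -0.274] F [ 3.3  3.9 -2.6] open 0.018
row shift cm [-0.099  0.221 -0.887] turn [ 0.0459  0.0197 -0.0002]
grasp press [-0.0791 -0.0047  0.2896] theta~ 0.778 rad 0.2013 phi 0.412 q [-0.1  -0.61 -0.46  1.28  0.37  0.18] M [-0.56  0.45 -0.17]
```

>>> move_arm(deltas=[[[-0.1, 0.23, -0.88], [0.046, 0.02, 0], 1], [[-0.1, 0.23, -0.88], [0.046, 0.02, 0], 1], [[-0.1, 0.23, -0.88], [0.046, 0.02, 0], 1], [[-0.1, 0.23, -0.88], [0.046, 0.02, 0], 1], [[-0.1, 0.23, -0.88], [0.046, 0.02, 0], 1], [[-0.1, 0.23, -0.88], [0.046, 0.02, 0], 1]])

```text
t: 42.75
eef_pos: [0.4567, 0.1012, 0.2325]
eef_rot: [-0.808, -0.303, -0.378]
ft_force: [3.5, 6.8, -3.0]
opening: 0.0183
```

```bash
python3 tw.py .05; python3 look.py w42
```

```text
42.75 pos [0.4567 0.1012 0.2325] rot [-0.808 -0.303 -0.378] F [ 3.5  6.8 -3. ] open 0.0183
row shift cm [-0.097  0.216 -0.889] turn [ 0.046   0.0196 -0.0002]
grasp press [-0.0792 -0.0467  0.246 ] theta~ 1.079 rad 0.2014 phi 0.72 q [-0.45 -0.59 -0.61  1.32  0.78 -0.09] M [-0.8   0.48 -0.1 ]
42.75 pos [0.4567 0.1012 0.2325] rot [-0.808 -0.303 -0.378] F [ 3.5  6.8 -3. ] open 0.0183
[ 169  164   87   88 5399] z -0.002 0.117 c [0.5289 0.1262] 0.0304 mid [0.5298 0.1262] 1272
```

View pics/w42.png

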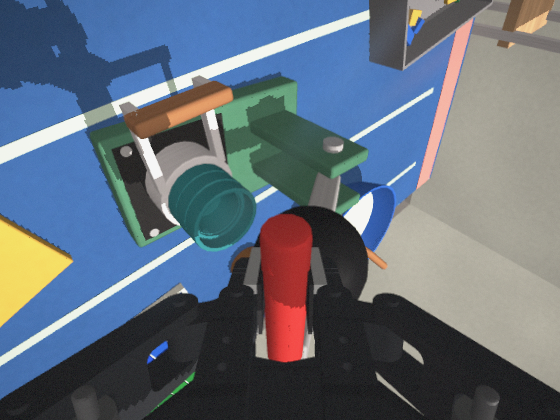

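```bash
cat >> tw.py <<'E'
if len(sys.argv)>2:
    k=float(sys.argv[2]); wv=np.cross(ax*dth,g-hinge)+np.cross(ax*dth*k,p-g)
    print("ratio",k,"shift",(rc.inv().apply(wv)*100).round(3),"turn",(w*k).round(4))
E
python3 tw.py .05 .6
```

```text
42.8 pos [0.4566 0.0995 0.2298] rot [-0.809 -0.299 -0.381] F [-0.6 -0.2  0.4] open 0.0177
row shift cm [-0.099  0.232 -0.885] turn [ 0.046   0.0196 -0.    ]
grasp press [-0.0792 -0.0484  0.2433] theta~ 1.095 rad 0.2013 phi 0.72 q [-0.45 -0.59 -0.61  1.31  0.78 -0.09] M [-0.69  0.39 -0.01]
ratio 0.6 shift [-0.099  0.232 -0.921] turn [ 0.0276  0.0118 -0.    ]
```

>>> move_arm(deltas=[[[-0.1, 0.23, -0.92], [0.028, 0.012, 0], 1], [[-0.1, 0.23, -0.92], [0.028, 0.012, 0], 1], [[-0.1, 0.23, -0.92], [0.028, 0.012, 0], 1], [[-0.1, 0.23, -0.92], [0.028, 0.012, 0], 1]])

```text
t: 43.2
eef_pos: [0.455, 0.0854, 0.2037]
eef_rot: [-0.67, -0.262, -0.414]
ft_force: [-1.3, 4.6, 4.2]
opening: 0.0181
```

```bash
python3 tw.py .05 .6
```

```text
43.2 pos [0.455  0.0854 0.2037] rot [-0.67  -0.262 -0.414] F [-1.3  4.6  4.2] open 0.0181
row shift cm [-0.111  0.248 -0.88 ] turn [ 0.046   0.0195 -0.0003]
grasp press [-0.0792 -0.0643  0.2154] theta~ 1.255 rad 0.2014 phi 0.859 q [-0.57 -0.49 -0.65  1.35  0.93 -0.26] M [0.63 0.55 0.47]
ratio 0.6 shift [-0.111  0.248 -0.915] turn [ 0.0276  0.0117 -0.0002]
```

>>> move_arm(deltas=[[[-0.1, 0.25, -0.92], [0.028, 0.012, 0], 1], [[-0.1, 0.25, -0.92], [0.028, 0.012, 0], 1], [[-0.1, 0.25, -0.92], [0.028, 0.012, 0], 1], [[-0.1, 0.25, -0.92], [0.028, 0.012, 0], 1]])

```text
t: 43.6
eef_pos: [0.454, 0.076, 0.1763]
eef_rot: [-0.533, -0.213, -0.445]
ft_force: [-8.9, 0.4, 8.0]
opening: 0.018
```

```bash
python3 tw.py .05 .6; python3 - <<'E'
from h import *
p,d=ctrl.get_image("scene"); cv2.imwrite("pics/s3.png",cv2.resize(p[180:360,280:470],None,fx=3.3,fy=3.3)[:,:,::-1])
E
```

```text
43.6 pos [0.454  0.076  0.1763] rot [-0.533 -0.213 -0.445] F [-8.9  0.4  8. ] open 0.018
row shift cm [-0.113  0.262 -0.875] turn [ 0.0461  0.0193 -0.0002]
grasp press [-0.0791 -0.0754  0.186 ] theta~ 1.411 rad 0.2013 phi 1.001 q [-0.66 -0.33 -0.67  1.4   1.04 -0.43] M [0.98 0.6  1.27]
ratio 0.6 shift [-0.113  0.262 -0.911] turn [ 0.0277  0.0116 -0.0001]
```

View pics/s3.png

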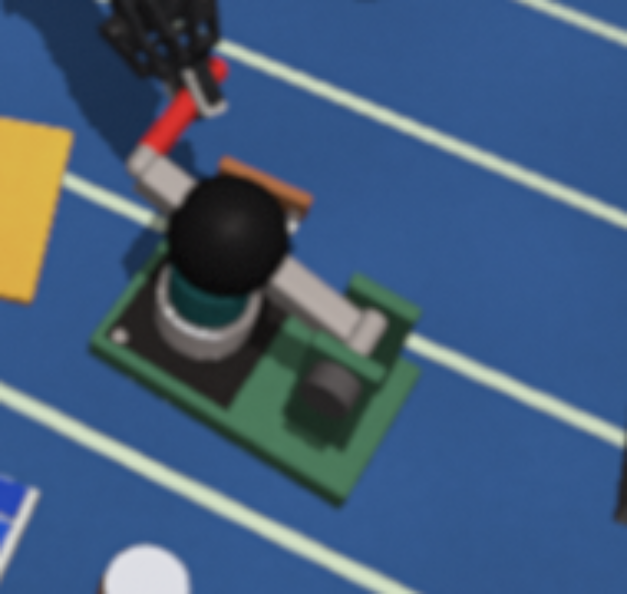

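>>> move_arm(deltas=[[[-0.07, 0.16, -0.55], [0.016, 0.007, 0], 1], [[-0.07, 0.16, -0.55], [0.016, 0.007, 0], 1]])

```text
t: 43.85
eef_pos: [0.4538, 0.0739, 0.1673]
eef_rot: [-0.492, -0.193, -0.455]
ft_force: [-12.1, -3.5, 10.8]
opening: 0.0185
```

```bash
python3 tw.py .02 .6
```

```text
43.85 pos [0.4538 0.0739 0.1673] rot [-0.492 -0.193 -0.455] F [-12.1  -3.5  10.8] open 0.0185
row shift cm [-0.044  0.108 -0.349] turn [0.0185 0.0077 0.    ]
grasp press [-0.0791 -0.0779  0.1763] theta~ 1.461 rad 0.2013 phi 1.045 q [-0.68 -0.28 -0.67  1.41  1.07 -0.49] M [0.7  0.54 1.42]
ratio 0.6 shift [-0.044  0.108 -0.364] turn [0.0111 0.0046 0.    ]
```

>>> move_arm(deltas=[[[-0.02, 0.11, -0.37], [0.011, 0.005, 0], 1], [[-0.02, 0.11, -0.37], [0.011, 0.005, 0], 1], [[-0.02, 0.11, -0.37], [0.011, 0.005, 0], 1]])

```text
t: 44.15
eef_pos: [0.4536, 0.0727, 0.1606]
eef_rot: [-0.453, -0.17, -0.463]
ft_force: [-19.7, -7.6, 16.4]
opening: 0.0181
```

```bash
python3 tw.py .02 .6
```

```text
44.15 pos [0.4536 0.0727 0.1606] rot [-0.453 -0.17  -0.463] F [-19.7  -7.6  16.4] open 0.0181
row shift cm [-0.041  0.107 -0.35 ] turn [0.0185 0.0077 0.0002]
grasp press [-0.0791 -0.0795  0.169 ] theta~ 1.498 rad 0.2013 phi 1.089 q [-0.7  -0.22 -0.67  1.44  1.1  -0.54] M [1.32 0.31 2.43]
ratio 0.6 shift [-0.04   0.107 -0.365] turn [0.0111 0.0046 0.0001]
```

>>> move_arm(deltas=[[[-0.13, 0.05, -0.37], [0.011, 0.005, 0], 1], [[-0.1, 0.05, -0.37], [0.011, 0.005, 0], 1]])

```text
t: 44.35
eef_pos: [0.4536, 0.0727, 0.1603]
eef_rot: [-0.418, -0.161, -0.47]
ft_force: [-11.2, 2.1, 15.2]
opening: 0.0177
```

```bash
python3 tw.py .02 .6;  python3 - <<'E'
from h import *
p,d=ctrl.get_image("scene"); cv2.imwrite("pics/s4.png",cv2.resize(p[180:360,280:470],None,fx=3.3,fy=3.3)[:,:,::-1])
E
```

```text
44.35 pos [0.4536 0.0727 0.1603] rot [-0.418 -0.161 -0.47 ] F [-11.2   2.1  15.2] open 0.0177
row shift cm [-0.037  0.095 -0.354] turn [0.0185 0.0077 0.0001]
grasp press [-0.0791 -0.0797  0.1681] theta~ 1.502 rad 0.2014 phi 1.125 q [-0.71 -0.18 -0.66  1.46  1.13 -0.58] M [ 1.48 -0.24  1.93]
ratio 0.6 shift [-0.037  0.095 -0.368] turn [0.0111 0.0046 0.0001]
```

View pics/s4.png

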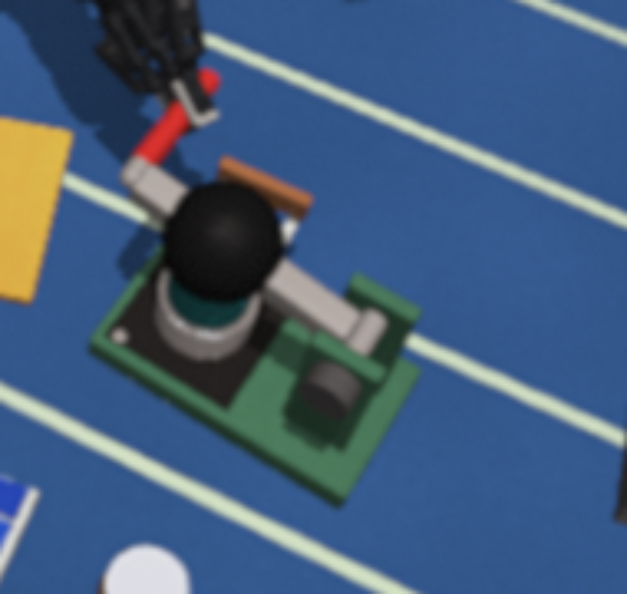

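θ has stopped at 1.50 as expected for three shells, so the ball is on the stack. I'll press firmly and hold.

>>> move_arm(deltas=[[[-0.1, 0.15, -0.6], [0, 0, 0], 1], [[-0.1, 0.15, -0.6], [0, 0, 0], 1], [[-0.1, 0.15, -0.6], [0, 0, 0], 1]])

```text
t: 44.7
eef_pos: [0.4539, 0.0726, 0.1593]
eef_rot: [-0.395, -0.15, -0.478]
ft_force: [-37.5, -8.7, 36.0]
opening: 0.0175
```

```bash
python3 tw.py .02 .6
```

```text
44.7 pos [0.4539 0.0726 0.1593] rot [-0.395 -0.15  -0.478] F [-37.5  -8.7  36. ] open 0.0175
row shift cm [-0.033  0.089 -0.355] turn [0.0184 0.0078 0.0002]
grasp press [-0.0789 -0.0799  0.1667] theta~ 1.51 rad 0.2013 phi 1.15 q [-0.72 -0.16 -0.66  1.47  1.14 -0.61] M [ 3.5  -0.36  5.18]
ratio 0.6 shift [-0.033  0.089 -0.37 ] turn [0.0111 0.0047 0.0001]
```

>>> move_arm(deltas=[[[-0.2, 0, -0.4], [0, 0, 0], 1], [[-0.2, 0, -0.4], [0, 0, 0], 1], [[-0.2, 0, -0.4], [0, 0, 0], 1], [[-0.2, 0, -0.4], [0, 0, 0], 1]])

```text
t: 45.1
eef_pos: [0.4537, 0.0733, 0.161]
eef_rot: [-0.369, -0.164, -0.483]
ft_force: [6.1, 11.0, 11.6]
opening: 0.018
```

```bash
python3 tw.py .02 .6
```

```text
45.1 pos [0.4537 0.0733 0.161 ] rot [-0.369 -0.164 -0.483] F [ 6.1 11.  11.6] open 0.018
row shift cm [-0.037  0.076 -0.357] turn [ 0.0184  0.0079 -0.0002]
grasp press [-0.0793 -0.0794  0.168 ] theta~ 1.503 rad 0.201 phi 1.168 q [-0.73 -0.14 -0.67  1.49  1.17 -0.65] M [ 1.47 -0.48 -0.01]
ratio 0.6 shift [-0.037  0.076 -0.371] turn [ 0.011   0.0048 -0.0001]
```

>>> move_arm(deltas=[[[-0.15, 0.08, -0.5], [0, 0, 0], 1], [[-0.13, 0.1, -0.5], [0, 0, 0], 1], [[-0.13, 0.1, -0.5], [0, 0, 0], 1], [[-0.13, 0.1, -0.5], [0, 0, 0], 1]])

```text
t: 45.5
eef_pos: [0.4541, 0.0733, 0.1603]
eef_rot: [-0.346, -0.15, -0.493]
ft_force: [-24.9, -5.3, 28.7]
opening: 0.0178
```

```bash
python3 tw.py .02 .6
```

```text
45.5 pos [0.4541 0.0733 0.1603] rot [-0.346 -0.15  -0.493] F [-24.9  -5.3  28.7] open 0.0178
row shift cm [-0.032  0.07  -0.359] turn [ 0.0183  0.008  -0.0001]
grasp press [-0.079  -0.0795  0.1668] theta~ 1.509 rad 0.2009 phi 1.195 q [-0.73 -0.12 -0.67  1.51  1.18 -0.67] M [ 2.84 -0.28  3.58]
ratio 0.6 shift [-0.032  0.07  -0.373] turn [ 0.011   0.0048 -0.    ]
```

>>> move_arm(deltas=[[[-0.14, 0.09, -0.48], [-0.005, 0, 0], 1], [[-0.14, 0.09, -0.48], [-0.005, 0, 0], 1], [[-0.14, 0.09, -0.48], [-0.005, 0, 0], 1], [[-0.14, 0.09, -0.48], [-0.005, 0, 0], 1], [[-0.14, 0.09, -0.48], [-0.005, 0, 0], 1], [[-0.14, 0.09, -0.48], [-0.005, 0, 0], 1], [[-0.14, 0.09, -0.48], [-0.005, 0, 0], 1], [[-0.14, 0.09, -0.48], [-0.005, 0, 0], 1]])

```text
t: 46.3
eef_pos: [0.4543, 0.0732, 0.1604]
eef_rot: [-0.346, -0.142, -0.508]
ft_force: [-24.1, -5.5, 26.0]
opening: 0.0178
```

```bash
python3 tw.py .02 .6
```

```text
46.3 pos [0.4543 0.0732 0.1604] rot [-0.346 -0.142 -0.508] F [-24.1  -5.5  26. ] open 0.0178
row shift cm [-0.028  0.07  -0.359] turn [0.0182 0.0082 0.0002]
grasp press [-0.079  -0.0794  0.1669] theta~ 1.508 rad 0.2009 phi 1.198 q [-0.74 -0.14 -0.68  1.49  1.19 -0.64] M [ 2.45 -0.65  3.73]
ratio 0.6 shift [-0.027  0.07  -0.373] turn [0.0109 0.0049 0.0001]
```

>>> move_arm(deltas=[[[-0.14, 0.09, -0.48], [-0.005, 0, 0], 1], [[-0.14, 0.09, -0.48], [-0.005, 0, 0], 1], [[-0.14, 0.09, -0.48], [-0.005, 0, 0], 1], [[-0.14, 0.09, -0.48], [-0.005, 0, 0], 1], [[-0.14, 0.09, -0.48], [-0.005, 0, 0], 1], [[-0.14, 0.09, -0.48], [-0.005, 0, 0], 1], [[-0.14, 0.09, -0.48], [-0.005, 0, 0], 1], [[-0.14, 0.09, -0.48], [-0.005, 0, 0], 1]])

```text
t: 47.1
eef_pos: [0.4544, 0.0731, 0.1604]
eef_rot: [-0.349, -0.143, -0.518]
ft_force: [-24.2, -6.4, 26.1]
opening: 0.0176
```

```bash
python3 tw.py -.03 .8;  python3 - <<'E'
from h import *
p,d=ctrl.get_image("scene"); cv2.imwrite("pics/s5.png",cv2.resize(p[180:360,280:470],None,fx=3.3,fy=3.3)[:,:,::-1])
E
```

```text
47.1 pos [0.4544 0.0731 0.1604] rot [-0.349 -0.143 -0.518] F [-24.2  -6.4  26.1] open 0.0176
row shift cm [ 0.041 -0.107  0.538] turn [-0.0272 -0.0126 -0.0004]
grasp press [-0.079  -0.0794  0.167 ] theta~ 1.508 rad 0.2009 phi 1.195 q [-0.74 -0.16 -0.69  1.47  1.19 -0.61] M [ 2.38 -0.66  3.92]
ratio 0.8 shift [ 0.041 -0.107  0.549] turn [-0.0218 -0.0101 -0.0003]
```

View pics/s5.png

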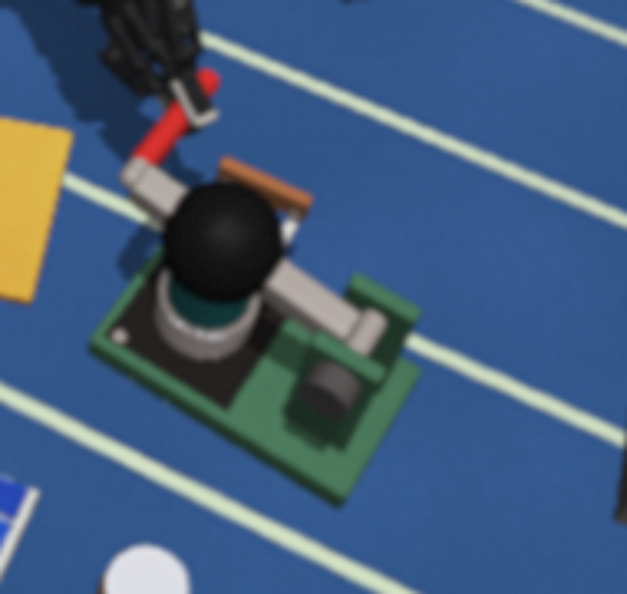

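Pressed for about 2.5 s, with roughly 26 N vertical at the handle (about 29 N at the ball by the lever ratio, less the spring). Now easing back slowly.

>>> move_arm(deltas=[[[-0.05, 0.05, -0.1], [0, 0, 0], 1], [[0.02, -0.05, 0.25], [-0.013, -0.006, 0], 1], [[0.05, -0.12, 0.6], [-0.03, -0.014, 0], 1], [[0.05, -0.13, 0.7], [-0.036, -0.016, 0], 1]])

```text
t: 47.55
eef_pos: [0.4545, 0.0767, 0.1769]
eef_rot: [-0.442, -0.179, -0.494]
ft_force: [-4.4, 1.6, 3.1]
opening: 0.0178
```

```bash
python3 tw.py -.04 .8
```

```text
47.55 pos [0.4545 0.0767 0.1769] rot [-0.442 -0.179 -0.494] F [-4.4  1.6  3.1] open 0.0178
row shift cm [ 0.057 -0.147  0.717] turn [-0.0365 -0.0165 -0.0005]
grasp press [-0.0792 -0.0752  0.1851] theta~ 1.415 rad 0.2009 phi 1.096 q [-0.7  -0.29 -0.69  1.42  1.12 -0.48] M [-0.67  0.48  1.21]
ratio 0.8 shift [ 0.056 -0.147  0.731] turn [-0.0292 -0.0132 -0.0004]
```

>>> move_arm(deltas=[[[0.06, -0.15, 0.72], [-0.036, -0.016, 0], 1], [[0.06, -0.15, 0.72], [-0.036, -0.016, 0], 1], [[0.06, -0.15, 0.72], [-0.036, -0.016, 0], 1], [[0.06, -0.15, 0.72], [-0.036, -0.016, 0], 1], [[0.06, -0.15, 0.72], [-0.036, -0.016, 0], 1], [[0.06, -0.15, 0.72], [-0.036, -0.016, 0], 1], [[0.06, -0.15, 0.72], [-0.036, -0.016, 0], 1], [[0.06, -0.15, 0.72], [-0.036, -0.016, 0], 1]])

```text
t: 48.35
eef_pos: [0.4572, 0.1039, 0.2353]
eef_rot: [-0.777, -0.297, -0.398]
ft_force: [6.7, 6.6, -5.2]
opening: 0.0176
```

```bash
python3 tw.py -.05 .8
```

```text
48.35 pos [0.4572 0.1039 0.2353] rot [-0.777 -0.297 -0.398] F [ 6.7  6.6 -5.2] open 0.0176
row shift cm [ 0.075 -0.175  0.897] turn [-0.0458 -0.02   -0.0001]
grasp press [-0.0792 -0.0443  0.2484] theta~ 1.063 rad 0.2009 phi 0.75 q [-0.46 -0.6  -0.62  1.31  0.81 -0.08] M [-0.91  0.33 -0.06]
ratio 0.8 shift [ 0.075 -0.175  0.915] turn [-0.0366 -0.016  -0.    ]
```

>>> move_arm(deltas=[[[0.08, -0.18, 0.9], [-0.046, -0.02, 0], 1], [[0.08, -0.18, 0.9], [-0.046, -0.02, 0], 1], [[0.08, -0.18, 0.9], [-0.046, -0.02, 0], 1], [[0.08, -0.18, 0.9], [-0.046, -0.02, 0], 1], [[0.08, -0.18, 0.9], [-0.046, -0.02, 0], 1], [[0.08, -0.18, 0.9], [-0.046, -0.02, 0], 1]])

```text
t: 48.95
eef_pos: [0.4615, 0.1438, 0.2767]
eef_rot: [-1.108, -0.372, -0.286]
ft_force: [5.1, 4.0, -4.0]
opening: 0.0182
```

```bash
python3 tw.py -.05 .8
```

```text
48.95 pos [0.4615 0.1438 0.2767] rot [-1.108 -0.372 -0.286] F [ 5.1  4.  -4. ] open 0.0182
row shift cm [ 0.078 -0.179  0.896] turn [-0.0458 -0.02    0.    ]
grasp press [-0.0792  0.0006  0.2929] theta~ 0.746 rad 0.2008 phi 0.429 q [-0.09 -0.62 -0.46  1.28  0.38  0.2 ] M [-0.55  0.35 -0.09]
ratio 0.8 shift [ 0.078 -0.179  0.913] turn [-0.0367 -0.016   0.    ]
```

>>> move_arm(deltas=[[[0.08, -0.18, 0.9], [-0.046, -0.02, 0], 1], [[0.08, -0.18, 0.9], [-0.046, -0.02, 0], 1], [[0.08, -0.18, 0.9], [-0.046, -0.02, 0], 1], [[0.08, -0.18, 0.9], [-0.046, -0.02, 0], 1], [[0.08, -0.18, 0.9], [-0.046, -0.02, 0], 1], [[0.08, -0.18, 0.9], [-0.046, -0.02, 0], 1], [[0.08, -0.18, 0.9], [-0.046, -0.02, 0], 1]])

```text
t: 49.65
eef_pos: [0.4682, 0.2045, 0.3065]
eef_rot: [-1.513, -0.414, -0.13]
ft_force: [3.1, 0.2, -4.5]
opening: 0.0179
```

```bash
python3 tw.py -.05 .8
```

```text
49.65 pos [0.4682 0.2045 0.3065] rot [-1.513 -0.414 -0.13 ] F [ 3.1  0.2 -4.5] open 0.0179
row shift cm [ 0.08  -0.181  0.894] turn [-0.0458 -0.0201  0.    ]
grasp press [-0.0791  0.0681  0.3244] theta~ 0.373 rad 0.2007 phi 0.053 q [ 0.37 -0.38 -0.2   1.36 -0.14  0.46] M [-0.28  0.34 -0.1 ]
ratio 0.8 shift [ 0.08  -0.181  0.912] turn [-0.0366 -0.0161  0.    ]
```

>>> move_arm(deltas=[[[0.08, -0.18, 0.9], [-0.046, -0.02, 0], 1], [[0.08, -0.18, 0.9], [-0.046, -0.02, 0], 1], [[0.08, -0.18, 0.9], [-0.046, -0.02, 0], 1], [[0.08, -0.18, 0.9], [-0.046, -0.02, 0], 1], [[0.08, -0.18, 0.9], [-0.046, -0.02, 0], 1], [[0.06, -0.13, 0.65], [-0.033, -0.015, 0], 1], [[0, 0, 0], [0, 0, 0], 1]])

```text
t: 50.35
eef_pos: [0.4746, 0.2621, 0.3129]
eef_rot: [-1.856, -0.406, 0.01]
ft_force: [0.8, -0.1, 0.2]
opening: 0.0179
```

```bash
python3 tw.py -.05 .8; python3 look.py w50; python3 bar.py w50
```

```text
50.35 pos [0.4746 0.2621 0.3129] rot [-1.856 -0.406  0.01 ] F [ 0.8 -0.1  0.2] open 0.0179
row shift cm [ 0.08  -0.175  0.895] turn [-0.0456 -0.0204  0.0001]
grasp press [-0.079   0.1317  0.3301] theta~ 0.054 rad 0.2005 phi -0.261 q [ 0.64 -0.05  0.08  1.55 -0.47  0.66] M [-0.26  0.45 -0.28]
ratio 0.8 shift [ 0.08  -0.175  0.913] turn [-0.0365 -0.0164  0.0001]
50.35 pos [0.4746 0.2621 0.3129] rot [-1.856 -0.406  0.01 ] F [ 0.8 -0.1  0.2] open 0.0179
[ 195  106   65   67 3184] z -0.003 0.117 c [0.5294 0.1281] 0.0302 mid [0.53   0.1276] 764
6073 surf [0.4814 0.2684 0.3367] axis est [0.4886 0.2666 0.3326] dir [ 0.994 -0.092  0.053] -0.029 0.069
press frame [-0.0575  0.133   0.3326] theta 0.048
```

>>> move_arm(deltas=[[[0.05, -0.12, 0.6], [-0.03, -0.012, 0], 1], [[0.02, -0.05, 0.25], [-0.01, -0.004, 0], 1], [[0, 0, 0], [0, 0, 0], 1], [[0, 0, 0], [0, 0, 0], 0.5], [[0, 0, 0], [0, 0, 0], 0], [[0, 0, 0], [0, 0, 0], -1], [[0, 0, 0], [0, 0, 0], -1], [[0, 0, 0], [0, 0, 0], -1]])

```text
t: 51.2
eef_pos: [0.4751, 0.2696, 0.3136]
eef_rot: [-1.897, -0.403, 0.022]
ft_force: [0.2, 0.7, 0.6]
opening: 0.078
```

```bash
python3 tw.py -.05; python3 look.py w51; python3 bar.py w51
```

```text
51.2 pos [0.4751 0.2696 0.3136] rot [-1.897 -0.403  0.022] F [0.2 0.7 0.6] open 0.078
row shift cm [ 0.077 -0.176  0.902] turn [-0.0456 -0.0205 -0.0001]
grasp press [-0.0793  0.1398  0.3306] theta~ 0.014 rad 0.2018 phi -0.299 q [ 0.67 -0.01  0.13  1.59 -0.5   0.69] M [ 0.31  0.41 -0.03]
51.2 pos [0.4751 0.2696 0.3136] rot [-1.897 -0.403  0.022] F [0.2 0.7 0.6] open 0.078
[ 198  104   65   67 3107] z -0.003 0.118 c [0.5294 0.1282] 0.0302 mid [0.5298 0.1274] 735
6135 surf [0.4832 0.279  0.3356] axis est [0.4904 0.2771 0.3315] dir [ 0.994 -0.093  0.052] -0.03 0.07
press frame [-0.0569  0.1436  0.3315] theta -0.004
```

View pics/w51.png

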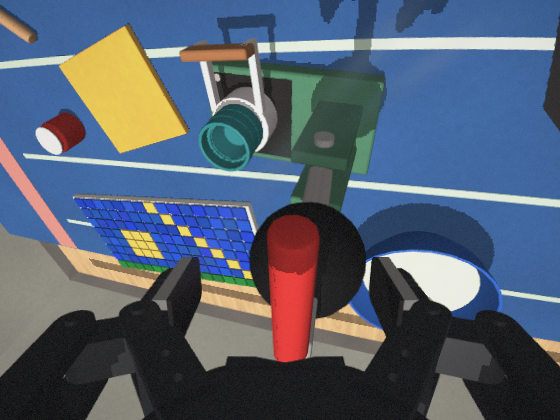

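The lever is back at rest (θ about 0) and released. Retreating along the tool axis.

>>> move_arm(deltas=[[[0, -0.7, 0.1], [0, 0, 0], -1], [[0, -1.5, 0], [0, 0, 0], -1], [[0, -2, 0], [0, 0, 0], -1], [[0, -2, 0], [0, 0, 0], -1], [[0, -2, 0], [0, 0, 0], -1], [[0, -2, 0], [0, 0, 0], -1], [[0, 0, 0], [0, 0, 0], -1]])

```text
t: 51.95
eef_pos: [0.4341, 0.3036, 0.407]
eef_rot: [-1.896, -0.403, 0.021]
ft_force: [0.7, 0.3, 0.0]
opening: 0.086
```

```bash
python3 tw.py -.05; python3 -c "
from h import *
plan((.40,.10,.33),(-1.5708,0,0))"
```

```text
51.95 pos [0.4341 0.3036 0.407 ] rot [-1.896 -0.403  0.021] F [0.7 0.3 0. ] open 0.086
row shift cm [ 0.073 -0.173  1.391] turn [-0.0456 -0.0205 -0.0002]
grasp press [-0.1236  0.1693  0.424 ] theta~ -0.051 rad 0.2984 phi -0.299 q [ 0.77  0.08  0.41  1.84 -0.51  0.81] M [0.34 0.29 0.01]
shift cm [ -6.55  11.77 -17.44] turn [ 0.317 -0.045  0.403]
```

>>> move_arm(deltas=[[[-1, 0, -1.5], [0, 0, 0], -1], [[-1, 0, -3], [0.05, 0, 0], -1], [[-1, 0.5, -4], [0.08, 0, 0], -1], [[-1, 0.5, -4], [0.08, 0, 0], -1], [[0, 0.5, -3], [0.08, 0, 0], -1], [[0, 0.5, -1], [0, 0, 0], -1], [[0, 0, 0], [0, 0, 0], -1]])

```text
t: 52.65
eef_pos: [0.3947, 0.1356, 0.401]
eef_rot: [-1.604, -0.405, 0.026]
ft_force: [-0.0, 0.8, -0.9]
opening: 0.0853
```

```bash
python3 tw.py -.05; python3 look.py w52; python3 meas.py w52;  python3 -c "
from h import *
plan((.43,.10,.30),(-1.5708,0,0))"
```

```text
52.65 pos [0.3947 0.1356 0.401 ] rot [-1.604 -0.405  0.026] F [-0.   0.8 -0.9] open 0.0853
row shift cm [ 0.412 -0.549  1.326] turn [-0.0455 -0.0197  0.006 ]
grasp press [-0.1446 -0.0077  0.4189] theta~ 0.532 rad 0.3151 phi -0.031 q [ 0.27 -0.52 -0.08  1.62 -0.13  0.22] M [0.07 0.48 0.02]
52.65 pos [0.3947 0.1356 0.401 ] rot [-1.604 -0.405  0.026] F [-0.   0.8 -0.9] open 0.0853
[ 260  135   47   54 1827] z -0.002 0.117 c [0.529  0.1268] 0.0305 mid [0.5298 0.127 ] 467
rim 182 [0.5262 0.127 ] 0.0359 0.0694
wood [257  89  60  15 751] [0.4313 0.1291] [0.0758 0.012 ] 89.11 z [0.0843 0.0997 0.1017]
board [  77   59  136  115 9324] [ 0.5148 -0.1104] [0.1699 0.1798] 16.3 z [0.01   0.0117 0.0132]
greenplate [ 306  105   89   74 3561] [0.5408 0.2249] [0.133  0.1295] 83.92 z [0.0275 0.0297 0.0317]
bed [497   4  63 140 741] [0.4177 0.4622] [0.0354 0.2024] 89.33 z [0.0247 0.0301 0.0353]
shift cm [-0.85 10.8  -3.37] turn [0.028 0.02  0.406]
```

View pics/w52.png

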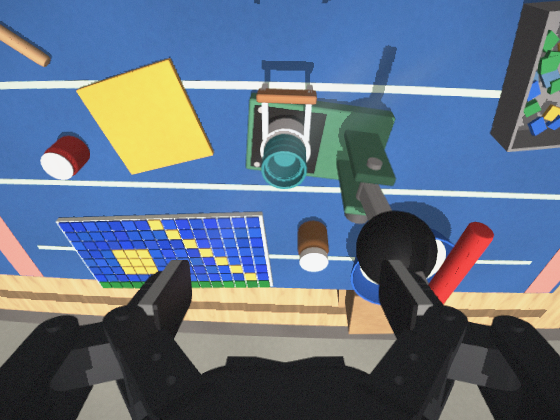

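The stack is intact: lip at z = 0.117, handle at (0.431, 0.129) and pixel (286,97). Next I'll bring the tool vertical with jaws across the handle bar.

>>> move_arm(deltas=[[[0, 2, 0], [0, 0, 0.1], -1], [[0, 2.5, 0], [0, 0, 0.1], -1], [[0, 2.5, 0], [0, 0, 0.1], -1], [[0, 2.5, 0], [0.03, 0, 0.1], -1], [[0, 1, 0], [0, -0.14, 0], -1], [[0, 0, 0], [0, -0.14, 0], -1], [[0, 0, 0], [0, -0.14, 0], -1], [[0, 0, 0], [0, -0.14, 0], -1]])

```text
t: 53.5
eef_pos: [0.4203, 0.145, 0.2911]
eef_rot: [-1.562, 0.015, 0.615]
ft_force: [0.1, -0.5, -0.0]
opening: 0.0855
```

>>> move_arm(deltas=[[[0, 0, 0], [0, -0.14, 0], -1], [[0, 0, 0], [0, -0.14, 0], -1], [[0, 0, 0], [0, -0.14, 0], -1], [[0, 0, 0], [0, -0.14, 0], -1], [[0, 0, 0], [0, -0.14, 0], -1], [[0, 0, 0], [0, -0.14, 0], -1], [[0, 0, 0], [0, -0.14, 0], -1], [[0, 0, 0], [0, 0, 0], -1]])

```text
t: 54.3
eef_pos: [0.4207, 0.1588, 0.2821]
eef_rot: [-1.537, 0.005, 1.663]
ft_force: [0.3, 0.2, 0.2]
opening: 0.0854
```

```bash
st=1; python3 -c "
from h import *
s=st(); print(s['q'].round(2)); plan((.4315,.129,.18),(-1.5708,0,1.555))"
```

```text
54.3 pos [0.4207 0.1588 0.2821] rot [-1.537  0.005  1.663] F [0.3 0.2 0.2] open 0.0854
[ 0.21 -0.09  0.06  1.76 -0.   -1.45]
shift cm [-3.02 10.19 -1.14] turn [-0.033  0.108 -0.006]
```

>>> move_arm(deltas=[[[-0.7, 1.5, -0.5], [-0.033, 0.108, -0.006], 0], [[-0.9, 1.8, -0.3], [0, 0, 0], 0], [[-0.9, 1.8, -0.2], [0, 0, 0], 0], [[-0.4, 1.8, 0], [0, 0, 0], 0], [[0, 1.8, 0], [0, 0, 0], 0], [[0, 1, 0], [0, 0, 0], 0], [[0, 0, 0], [0, 0, 0], 0], [[0, 0, 0], [0, 0, 0], 0]])

```text
t: 55.1
eef_pos: [0.431, 0.1376, 0.178]
eef_rot: [-1.567, 0.002, 1.544]
ft_force: [0.5, -0.0, 0.1]
opening: 0.0428
```

```bash
python3 look.py w53; python3 meas.py w53;  python3 -c "
from h import *
plan((.4315,.129,.12),(-1.5708,0,1.555))"
```

```text
55.1 pos [0.431  0.1376 0.178 ] rot [-1.567  0.002  1.544] F [ 0.5 -0.   0.1] open 0.0428
[  88  153  115  104 8929] z -0.001 0.118 c [0.5297 0.1266] 0.0304 mid [0.5303 0.127 ] 2345
rim 563 [0.5272 0.1277] 0.0365 0.0694
wood [ 274  148   17  103 1532] [0.4323 0.1282] [0.0758 0.0108] 89.11 z [0.0991 0.1004 0.1016]
board [ 108    0  122   39 2465] [ 0.5281 -0.0161] [0.0306 0.1052] 87.85 z [0.0067 0.0115 0.0129]
greenplate [ 105  107  145   60 5469] [0.5271 0.0865] [0.0525 0.1315] 87.43 z [0.0279 0.0301 0.0317]
bed [ 113  118  126   46 3047] [0.5272 0.0897] [0.0401 0.1132] 87.47 z [0.0292 0.0304 0.0316]
shift cm [-0.84  5.82 -0.09] turn [-0.004 -0.011 -0.002]
```

View pics/w53.png

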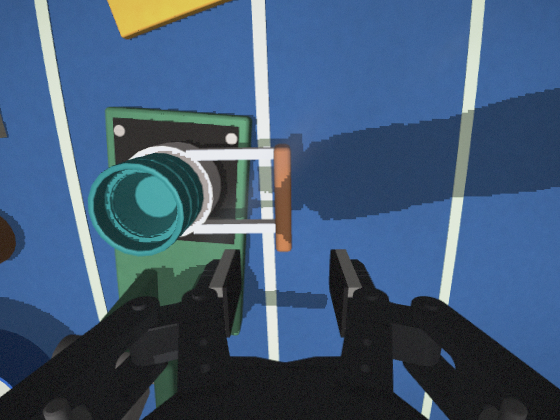

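>>> move_arm(deltas=[[[-0.5, 1, 0], [-0.004, -0.011, 0], 0], [[-0.4, 1.3, 0], [0, 0, 0], 0], [[-0.1, 1.3, 0], [0, 0, 0], 0], [[0, 1.3, 0], [0, 0, 0], 0], [[0, 0.8, 0], [0, 0, 0], 0], [[0, 0, 0], [0, 0, 0], 0], [[0, 0, 0], [0, 0, 0], 0]])

```text
t: 55.85
eef_pos: [0.4317, 0.1266, 0.1175]
eef_rot: [-1.574, 0.002, 1.554]
ft_force: [-1.1, -0.7, 0.4]
opening: 0.0426
```

```bash
python3 look.py w54; python3 meas.py w54 2>&1 | grep wood;  python3 -c "
from h import *
plan((.4323,.1282,.074),(-1.5708,0,1.555))"
```

```text
55.85 pos [0.4317 0.1266 0.1175] rot [-1.574  0.002  1.554] F [-1.1 -0.7  0.4] open 0.0426
[   26   183   158   139 15552] z -0.002 0.118 c [0.5292 0.1262] 0.0305 mid [0.5212 0.1267] 3983
wood [ 274  178   21  135 2640] [0.4324 0.1281] [0.0769 0.011 ] 89.36 z [0.099  0.1005 0.1015]
shift cm [ 0.17  4.35 -0.05] turn [ 0.003 -0.001 -0.002]
```

View pics/w54.png

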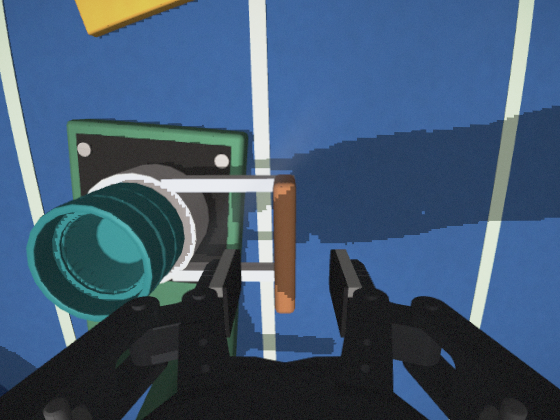

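>>> move_arm(deltas=[[[0.15, 0.9, -0.05], [0.003, 0, 0], 0], [[0, 1, 0], [0, 0, 0], 0], [[0, 1, 0], [0, 0, 0], 0], [[0, 0.9, 0], [0, 0, 0], 0], [[0, 0.5, 0], [0, 0, 0], 0], [[0, 0, 0], [0, 0, 0], 0], [[0, 0, 0], [0, 0, 0], 0]])

```text
t: 56.6
eef_pos: [0.4328, 0.1285, 0.0712]
eef_rot: [-1.571, 0.002, 1.555]
ft_force: [-0.2, -0.3, 0.7]
opening: 0.0427
```

```bash
python3 -c "
from h import *
st();plan((.4323,.1282,.074),(-1.5708,0,1.555))"
```

```text
56.6 pos [0.4328 0.1285 0.0712] rot [-1.571  0.002  1.555] F [-0.2 -0.3  0.7] open 0.0427
shift cm [-0.03 -0.28  0.05] turn [ 0.001 -0.    -0.002]
```

Good. Closing firmly on the handle.

>>> move_arm(deltas=[[[0, 0, 0], [0, 0, 0], 0.4], [[0, 0, 0], [0, 0, 0], 0.7], [[0, 0, 0], [0, 0, 0], 1], [[0, 0, 0], [0, 0, 0], 1], [[0, 0, 0], [0, 0, 0], 1]], newtons=110)

```text
t: 57.1
eef_pos: [0.4331, 0.1286, 0.072]
eef_rot: [-1.572, 0.001, 1.555]
ft_force: [-0.5, -0.9, -1.0]
opening: 0.0101
```

```bash
python3 look.py w55
```

```text
57.1 pos [0.4331 0.1286 0.072 ] rot [-1.572e+00  1.000e-03  1.555e+00] F [-0.5 -0.9 -1. ] open 0.0101
[    0   200   157   184 21317] z 0.0 0.117 c [0.5295 0.1261] 0.0302 mid [0.516  0.1263] 4253
```

>>> move_arm(deltas=[[[0, -0.5, 0], [0, 0, 0], 1], [[0, -0.8, 0], [0, 0, 0], 1], [[0, -0.8, 0], [0, 0, 0], 1], [[0, -0.8, 0], [0, 0, 0], 1], [[0, 0, 0], [0, 0, 0], 1]])

```text
t: 57.65
eef_pos: [0.431, 0.1283, 0.1014]
eef_rot: [-1.567, 0.002, 1.555]
ft_force: [1.2, 0.9, -2.3]
opening: 0.0105
```

```bash
python3 look.py w56; python3 - <<'E'
from h import *
p,d=ctrl.get_image("scene"); cv2.imwrite("pics/s6.png",cv2.resize(p[160:340,270:460],None,fx=3.3,fy=3.3)[:,:,::-1])
E
```

```text
57.65 pos [0.431  0.1283 0.1014] rot [-1.567  0.002  1.555] F [ 1.2  0.9 -2.3] open 0.0105
[    0   199   157   185 21292] z -0.001 0.145 c [0.5279 0.1257] 0.0302 mid [0.5143 0.1262] 4232
```

View pics/w56.png

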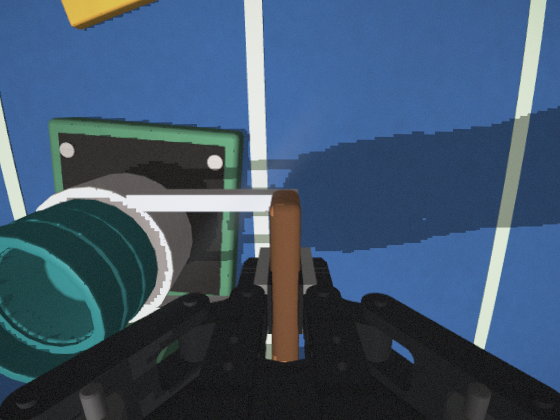

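View pics/s6.png

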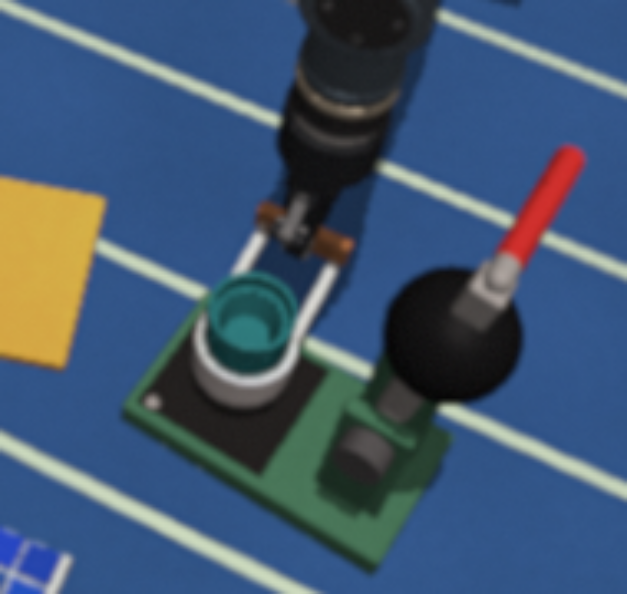

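The mould is lifted level with its stack. I'll carry it gently towards the board.

>>> move_arm(deltas=[[[-0.5, -0.7, 0], [0, 0, 0], 1], [[-1, -0.7, 0], [0, 0, 0], 1], [[-1.5, -0.5, 0.1], [0, 0, 0], 1], [[-2, 0, 0.1], [0, 0, 0], 1], [[-2, 0, 0.1], [0, 0, 0], 1], [[-2, 0, 0.1], [0, 0, 0], 1], [[-2, 0, 0.1], [0, 0, 0], 1], [[-2, 0, 0.1], [0, 0, 0], 1]])

```text
t: 58.55
eef_pos: [0.4214, -0.0094, 0.1233]
eef_rot: [-1.566, 0.006, 1.558]
ft_force: [0.5, -0.6, -3.2]
opening: 0.0102
```

```bash
python3 look.py w57; python3 -c "
from h import *
plan((.422,-.1077,.11),(-1.5708,0,1.555))"
```

```text
58.55 pos [ 0.4214 -0.0094  0.1233] rot [-1.566  0.006  1.558] F [ 0.5 -0.6 -3.2] open 0.0102
[    0   200   157   183 21289] z -0.001 0.167 c [ 0.5183 -0.0114] 0.0302 mid [ 0.5048 -0.0113] 4250
shift cm [-9.5   1.44 -0.21] turn [-0.005  0.    -0.011]
```

>>> move_arm(deltas=[[[-2, 0, 0], [-0.003, 0, -0.005], 1], [[-2, 0.2, 0], [0, 0, 0], 1], [[-2, 0.2, 0], [0, 0, 0], 1], [[-1.5, 0.2, 0], [0, 0, 0], 1], [[-1, 0.2, 0], [0, 0, 0], 1], [[-0.4, 0, 0], [0, 0, 0], 1], [[0, 0, 0], [0, 0, 0], 1], [[0, 0, 0], [0, 0, 0], 1]])

```text
t: 59.4
eef_pos: [0.4182, -0.1103, 0.119]
eef_rot: [-1.57, 0.009, 1.549]
ft_force: [0.8, 0.2, -3.0]
opening: 0.0099
```

```bash
python3 look.py w58; python3 -c "
from h import *
plan((.422,-.1077,.054),(-1.5708,0,1.555))
p,d=ctrl.get_image('scene'); cv2.imwrite('pics/s7.png',cv2.resize(p[150:330,180:380],None,fx=3.3,fy=3.3)[:,:,::-1])"
```

```text
59.4 pos [ 0.4182 -0.1103  0.119 ] rot [-1.57   0.009  1.549] F [ 0.8  0.2 -3. ] open 0.0099
[    0   205   159   181 20766] z 0.012 0.163 c [ 0.5141 -0.1103] 0.0302 mid [ 0.5013 -0.1109] 4075
shift cm [ 0.32  6.5  -0.38] turn [-0.001 -0.006 -0.009]
```

View pics/s7.png

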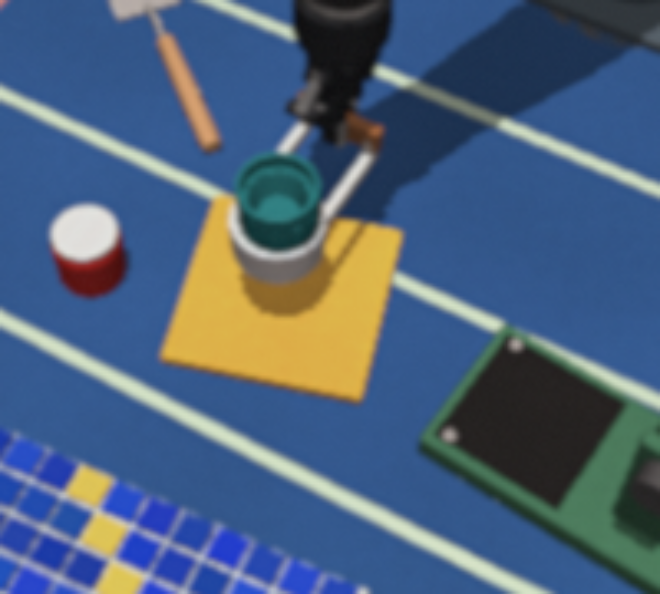

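The mould is above the board, upright. Lowering.

>>> move_arm(deltas=[[[0.3, 0.5, -0.35], [0, -0.006, -0.009], 1], [[0, 1, 0], [0, 0, 0], 1], [[0, 1, 0], [0, 0, 0], 1], [[0, 1, 0], [0, 0, 0], 1], [[0, 0.8, 0], [0, 0, 0], 1], [[0, 0.6, 0], [0, 0, 0], 1], [[0, 0, 0], [0, 0, 0], 1], [[0, 0, 0], [0, 0, 0], 1]])

```text
t: 60.3
eef_pos: [0.4207, -0.1045, 0.0636]
eef_rot: [-1.566, -0.002, 1.56]
ft_force: [-0.3, -0.5, -2.8]
opening: 0.0102
```

```bash
python3 look.py w59; python3 -c "
from h import *
plan((.422,-.1077,.054),(-1.5708,0,1.555))"
```

```text
60.3 pos [ 0.4207 -0.1045  0.0636] rot [-1.566 -0.002  1.56 ] F [-0.3 -0.5 -2.8] open 0.0102
[    0   205   159   181 20771] z -0.001 0.107 c [ 0.5167 -0.104 ] 0.0302 mid [ 0.5043 -0.1044] 4081
shift cm [-0.32  0.96 -0.14] turn [-0.005  0.005  0.002]
```

>>> move_arm(deltas=[[[-0.3, 0.3, 0], [-0.005, 0.005, 0.002], 1], [[0, 0.35, 0], [0, 0, 0], 1], [[0, 0.2, 0], [0, 0, 0], 1], [[0, 0, 0], [0, 0, 0], 1]])

```text
t: 60.75
eef_pos: [0.4218, -0.1085, 0.056]
eef_rot: [-1.575, 0.001, 1.554]
ft_force: [0.2, -0.9, -3.6]
opening: 0.0106
```

```bash
python3 look.py w60; python3 -c "
from h import *
plan((.422,-.1077,.054),(-1.5708,0,1.555))"
```

```text
60.75 pos [ 0.4218 -0.1085  0.056 ] rot [-1.575e+00  1.000e-03  1.554e+00] F [ 0.2 -0.9 -3.6] open 0.0106
[    0   205   159   181 20770] z -0.001 0.1 c [ 0.5174 -0.1084] 0.0302 mid [ 0.5047 -0.1089] 4086
shift cm [ 0.08  0.21 -0.  ] turn [ 0.004 -0.001 -0.001]
```

>>> move_arm(deltas=[[[0, 0.15, 0], [0.004, 0, 0], 1], [[0, 0.1, 0], [0, 0, 0], 1], [[0, 0, 0], [0, 0, 0], 1]])

```text
t: 61.1
eef_pos: [0.4224, -0.1087, 0.0543]
eef_rot: [-1.571, 0.002, 1.554]
ft_force: [-0.7, -0.7, -2.3]
opening: 0.0105
```

```bash
python3 look.py w61
```

```text
61.1 pos [ 0.4224 -0.1087  0.0543] rot [-1.571  0.002  1.554] F [-0.7 -0.7 -2.3] open 0.0105
[    0   205   159   182 20769] z -0.001 0.099 c [ 0.518  -0.1086] 0.0302 mid [ 0.5045 -0.1091] 4074
```

>>> move_arm(deltas=[[[0, 0.12, 0], [0, 0, 0], 1], [[0, 0, 0], [0, 0, 0], 1]])

```text
t: 61.35
eef_pos: [0.4227, -0.1088, 0.0542]
eef_rot: [-1.572, 0.002, 1.554]
ft_force: [-0.1, 0.1, -3.0]
opening: 0.0103
```

```bash
python3 look.py w62
```

```text
61.35 pos [ 0.4227 -0.1088  0.0542] rot [-1.572  0.002  1.554] F [-0.1  0.1 -3. ] open 0.0103
[    0   205   159   182 20750] z -0.001 0.099 c [ 0.5184 -0.1086] 0.0302 mid [ 0.5058 -0.109 ] 4079
```

>>> move_arm(deltas=[[[0, 0.25, 0], [0, 0, 0], 1], [[0, 0.15, 0], [0, 0, 0], 1]])

```text
t: 61.6
eef_pos: [0.4227, -0.109, 0.0538]
eef_rot: [-1.573, 0.003, 1.554]
ft_force: [-3.6, 1.3, 6.9]
opening: 0.0105
```

```bash
python3 look.py w63
```

```text
61.6 pos [ 0.4227 -0.109   0.0538] rot [-1.573  0.003  1.554] F [-3.6  1.3  6.9] open 0.0105
[    0   205   158   183 20716] z 0.0 0.099 c [ 0.5182 -0.1086] 0.0302 mid [ 0.5047 -0.109 ] 4062
```

View pics/w63.png

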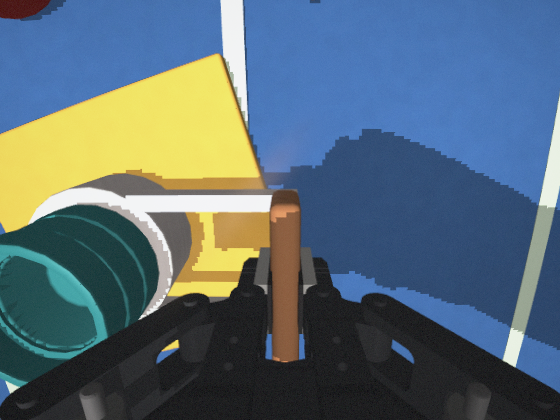

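The mould is in contact with the board (Fz = +6.9 N). I'll open to half, then lift off straight up.

>>> move_arm(deltas=[[[0, 0, 0], [0, 0, 0], 0.75], [[0, 0, 0], [0, 0, 0], 0.4], [[0, 0, 0], [0, 0, 0], 0], [[0, 0, 0], [0, 0, 0], 0], [[0, 0, 0], [0, 0, 0], 0]])

```text
t: 62.15
eef_pos: [0.4258, -0.11, 0.0553]
eef_rot: [-1.58, 0.005, 1.554]
ft_force: [-0.8, -0.2, -0.2]
opening: 0.0426
```

```bash
python3 look.py w64
```

```text
62.15 pos [ 0.4258 -0.11    0.0553] rot [-1.58   0.005  1.554] F [-0.8 -0.2 -0.2] open 0.0426
[    0   205   165   176 18903] z -0.001 0.098 c [ 0.5188 -0.109 ] 0.0304 mid [ 0.511  -0.1106] 3632
```

>>> move_arm(deltas=[[[0, -0.7, 0], [0, 0, 0], 0], [[0, -1, 0], [0, 0, 0], 0], [[0, -1.5, 0], [0, 0, 0], 0], [[0, -2, 0], [0, 0, 0], 0], [[0, -2.5, 0], [0, 0, 0], 0], [[0, -2.5, 0], [0, 0, 0], 0], [[0, -2.5, 0], [0, 0, 0], 0], [[0, -1, 0], [0, 0, 0], 0]])

```text
t: 63.0
eef_pos: [0.4236, -0.1089, 0.2005]
eef_rot: [-1.58, 0.005, 1.554]
ft_force: [0.0, -0.0, -0.1]
opening: 0.0426
```

```bash
python3 look.py w65; python3 - <<'E'
from h import *
for n in ["scene","top"]:
    p,d,P=cloud(n); cv2.imwrite(f"pics/{n}9.png",p[:,:,::-1]); np.savez(f"/tmp/{n}9.npz",p=p,d=d,P=P,T=ctrl.camera_params(n)["world_from_camera"])
    m=teal(p)&(d>0)&(P[...,1]<0)
    k,l,s,cc=cv2.connectedComponentsWithStats(m.astype(np.uint8))
    for i in range(1,k):
        if s[i,4]>60:
            q=P[l==i]; t=q[q[:,2]>np.percentile(q[:,2],95)-.005]; print(n,circ(t[:,:2]),np.percentile(q[:,2],95))
z=np.load("/tmp/w65.npz");p,d,P=z["p"],z["d"],z["P"]
h=cv2.cvtColor(p,cv2.COLOR_RGB2HSV).astype(int); m=(d>0)&(h[...,0]<18)&(h[...,0]>4)&(h[...,1]>100)&(P[...,2]>.05)&(P[...,2]<.11)
q=P[m]; print("handle",q.mean(0).round(4), np.percentile(q[:,2],[5,50,95]).round(4))
E
python3 bar.py scene9
```

```text
63.0 pos [ 0.4236 -0.1089  0.2005] rot [-1.58   0.005  1.554] F [ 0.  -0.  -0.1] open 0.0426
[ 125  159   94   87 6063] z -0.002 0.1 c [ 0.5197 -0.1087] 0.0304 mid [ 0.5201 -0.1085] 1533
scene (array([ 0.52373253, -0.10870742]), np.float64(0.029970264731255806)) 0.10157412949056938
handle [ 0.4232 -0.111   0.0823] [0.0808 0.0824 0.0835]
316 surf [0.4866 0.2761 0.3375] axis est [0.4813 0.2764 0.3309] dir [ 0.994 -0.114  0.003] -0.05 0.048
press frame [-0.0658  0.142   0.3309] theta 0.003
```

View pics/w65.png

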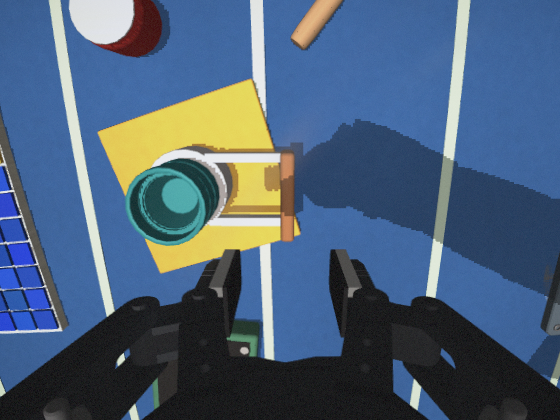

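View pics/scene9.png

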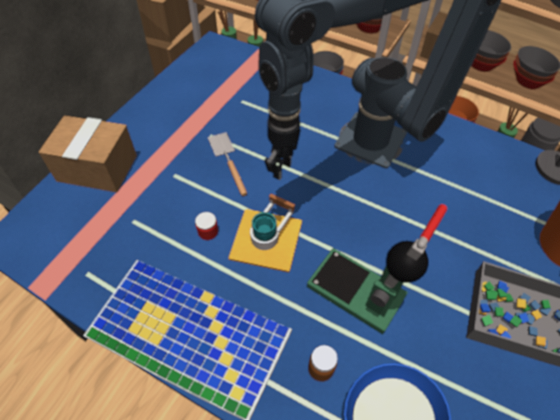

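The mould stands upright near the board's middle (wrist pixel (178,200)), lip at z = 0.100 and handle top at 0.082. The lever is at rest, and the tin, jar and spatula look unmoved. Handing in.

```bash
python3 -c "
from workcell import ctrl
print(ctrl.close_job())"
```

```text
the job is handed in; nothing more can be done
None
```

The blank is made up and handed in at about 63 s of the 210 s allowed; the hand-in gave no verdict. The three teal shells on the table are nested in the mould, pressed, and standing upright on the curing board.

- **Shells:** My first attempt on one shell drifted and nudged it about 8 mm. I re-measured it and took it cleanly. Another was knocked out to a 0.754 m radius, beyond vertical reach, so I took it with the tool tilted 0.3 rad. After nesting, the top lip measured 0.118 m on the bed, as expected for three shells.
- **Press:** The ball met the stack at about 1.50 rad. I held it for about 2.5 s, with the vertical force at the handle at 26–36 N at most readings. One reading in the first second dipped to 11.6 N, which is about 5 N at the ball. The last 1.6 s held steady at 26 N, which I estimate as about 29 N at the ball; I could not measure the ball force directly. I eased the lever back at about 0.4–0.5 rad/s with the handle gripped, and it rests at about 0 rad.
- **Final position:** The mould is about 2–3 mm from the board's centre. The top lip at 0.100 m and handle top at 0.082 m match a level, fully nested stack. The gripper is clear of everything.
- **Less certain:** The side force along the handle reached about 37 N while pressing (wrist limit 120 N). The scene camera put the stack about 4 mm from the wrist camera's reading. I judged the tin, jar and spatula unmoved by eye only.

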